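# Load a multi-channel syringe pump and lock its clamp

### The arm

A 6-joint arm with a two-finger parallel gripper is mounted at the origin on a cart in front of the work surface, level with it; the furniture and walls round the work are solid. World frame = base frame: x ahead of the robot, y to its left, z up, the work surface at z = 0. Lengths are in m, angles in rad, forces in N, time in s.
With the tool pointing down it reaches from about 0.25 to 0.725 m from the base axis. Payload 4 kg.
Tool frame: the origin (TCP) lies between the finger pads; the fingertips stand 11 mm ahead of it and the grasp point (between the pads) lies 8 mm behind it (bot.tip_extent is the distance from the TCP to the fingertips, in m); z points along the fingers, y is the line along which they close (so a half turn about z gives the same grasp; the last joint's range is limited). The gripper opens to 85 mm and grips with 20 to 120 N. Pads are 22 mm wide; open, the fingers measure 114 mm over their backs; the gripper's body (76 mm by 85 mm) begins 54 mm behind the grasp point. The pads swing forward as they close: fully open they stand 13 mm farther back than shut.
Start: joints at [1.225, 0.241, 0.005, 1.335, 0, 1.571], TCP at [0.169, 0.47, 0.242] pointing down, gripper open.
Joint ranges: [-2.72, 2.72], [-1.05, 1.87], [-1.09, 1.28], [-1.99, 2.15], [-1.42, 1.44], [-3.14, 3.14]. Speed limits (rad/s): [2.79, 2.79, 3.14, 3.14, 3.14, 3.14].

### API

Orientations are given as a unit quaternion [x, y, z, w].
In Python, from workcell import bot gives the robot as it stands. The module is installed in compiled form; this text tells all that it offers.
- The arm moves only by the tool drive_tool, never from a script. Its argument "rows" is a list of rows, each an object of numbers: "dx", "dy", "dz": the shift along the tool's x, y, z in units of 50 mm (1.0 is 50 mm); "wx", "wy", "wz": the turn, a rotation vector about the tool's x, y, z in units of 5 degrees (1.0 is 5 degrees); "hand": the finger opening in mm, from 0 to 85.4. A call has 1 to 20 rows; each row is the pose to reach, as a shift and turn from the pose commanded when the call began, along the tool's axes at that moment; what a row does not reach only later rows make up. A row lasts 1/10 s, in which the tool goes at most 50 mm and 8.59 degrees, less where a joint would pass 70% of its speed; a pose out of reach is approached as far as the arm can. A call with a gripper value outside its range is refused whole. The fingers move at their own pace and stop on an object; the grip force is fixed at half the most. Time passes only in rows, so rows that repeat a pose let the fingers close. It gives the time, the measured TCP pose, the force, the opening and the grip force at its end, in the units of the state.
- bot.get_obs(): the state, without advancing time (a new reading comes with each control period).
- bot.camera(name): name is "scene" or "top" or "wrist"; returns the picture (384x512x3 uint8, red, green, blue); there is no depth.
- bot.get_calibration(name): a dict with "vfov" (degrees; the focal length in pixels is half the picture's height over the tangent of half this angle, whatever the lens; pixels are square), "cx", "cy" (the principal point, pixels), "origin" and "rotation" of the camera in the world; the wrist camera has in their place "mount" (4x4, takes a point from camera to tool coordinates, whose origin is the TCP and whose axes are the flange's). Camera axes: x right, y up, looking along -z (the intrinsics and any distortion apply to the point x, -y, -z); pixel columns grow to the right and rows downward; lengths in m; the calibration is good to about 2 mm. A picture is of the moment at which its call begins: read the wrist's pose just before it. get_calibration takes no time and is no camera call.
- bot.job_done(): hands the job in; it is judged then, once.
Trained networks look in the newest picture that a camera, given by its name, has taken for a name from the list of things; names that differ only in an ending like _2 or _b are one class to them, and where a whole thing is asked for, a point or a joint stands for the part that bears it (a point fixed in the world has none). Each returns a list of dicts, best first, with "score" (0 to 1); they miss things now and then, are a little off and sometimes report something else, mostly with a low value. They report only what shows in the picture. A call takes as long as a camera call.
- bot.look_for(camera, thing): "extent" ([centre column, centre row, width, height] in pixels, round what is visible of it).
- bot.outline_of(camera, thing): "region" (384x512 bool, what is visible of it) and "extent" ([centre column, centre row, width, height] in pixels, round what is visible of it).
The state is a dict: "clock": time; "joint_pos": joint angles; "joint_vel": joint speeds; "tau": joint torques, N m; "eef_pos": TCP position; "tool_rot": TCP orientation; "ft_force": force on the tool from outside, world axes, zero at the start; "ft_torque": the same for the moment, N m; "grip_width": finger opening in m; "grasp_force": force on a finger pad.
Only numpy, scipy, OpenCV 4.12 (cv2) and the standard library are available. Lean on these libraries where they do the work, as an engineer would, in place of code of your own. Each camera call takes 0.05 s, during which the arm holds its last target. There are 200 camera calls.

### The job

Load the syringe pump: lift the sprung yellow clamp bar by its knob and turn it aside, lay every syringe lying on the bench into a blue cradle of its own, centred between its V blocks, with the plunger towards the pusher block, then turn the bar back across the cradles and let it down between its lugs. Then tighten the brass lock nut clockwise with the ring wrench until the red line on it points at the red mark on the pump's base (or to its stop just beyond): the guard walls allow only a short swing, so lift and reseat the wrench for each stroke, and never turn the nut with the fingers. Finally lay the wrench flat on the blue mat; leave the dropper bottle, timer and petri dish where they are.

Things in the scene. Friction and masses are not known exactly. Their poses are not given: they have to be found in the camera images.
- pump: Fixed syringe pump, grey base, white housing. Origin: underside, middle of the cradles; x points away from the robot, y left (yaw within 0.08). Base plate x -88 to 74, y -250 to 155, top z 12 mm. Pusher block y 96 to 112 and housing y 123 to 153, both to z 62. Clamp post at x -75, y 0, to z 85. Two lugs (7 x 6 mm, top z 62, inner faces 26 mm apart) at x 62.5, y -16 and 16: the closed bar's end lies between them.
- cradle_near (a point): Mid-point of the axis of a barrel laid in the cradle nearer the robot: pump x -23, y 0, z 40. Each blue cradle runs along the pump's y and is two V blocks (45 degrees, self-centring, 10 mm thick, top z 42) at y -30 and 30, with 50 mm between them for fingers, free down to the plate at z 12.
- cradle_far (a point): The same for the farther cradle: pump x 23, y 0, z 40.
- nut_guard (a point): Point 62 mm from the nut axis towards the pump's -x (the robot), at z 45: middle of the gap between two grey upright guard walls (8 mm thick, top z 66, from 45 to 78 mm from the nut axis, in the directions 60 degrees either side of the pump's -x). They stop a seated wrench's handle 0.8 rad either side of -x.
- clamp_lift (a joint): Height in m by which the yellow clamp bar is lifted on its post: 0 down, 0.032 highest. A spring pulls it down (3 N at 0, 5 N at the top, plus 1 N of weight). A barrel under it holds it at about 0.0015.
- clamp_swing (a joint): Angle of the clamp bar about its upright post, anticlockwise from above: 0 closed (along the pump's +x, across all cradles), 1.57 aside (along the pump's +y, clear of the cradles), stop at 1.62. Friction 0.03 N m: it stays where left. Near 0 the lugs block the bar unless it is lifted 13 mm or more.
- clamp_knob (a point): Centre of the black round grip knob on the bar (upright cylinder, 22 mm across, 28 mm tall; this point is 14 mm above the bar's top), 85 mm from the post's axis; z 75.5 mm with the bar down. Bar 16 mm wide, 12 mm thick, underside at z 49.5, from 13 to 145 mm from the post's axis.
- lock_nut: Brass hexagonal lock nut, 26 mm across flats, 18 mm high, the upper 5 mm tapering to 18 mm across flats. Origin on its upright axis at its underside, which rests on a washer (radius 20 mm) at z 38, at pump x 40, y -170. Its x axis is square to a flat; a red line marks it. A steel stud (radius 4) stands 4 mm above it.
- nut_turn (a joint): Turn of the lock nut in rad, growing clockwise seen from above (tightening): loose at the start (0 to 0.35), 3.7 at the red mark on the base plate beside it (towards the pump's +x), hard stop at 3.9, friction 0.25 N m. Tight from 3.5 on. At 0 the nut's x axis points 0.65 rad anticlockwise of the pump's -x.
- wrench: Loose steel ring wrench, red handle along +x, 130 g. Origin: centre of the ring, underside. 14 mm thick. Hexagonal opening right through, 28.4 mm across flats, flats square to x: it seats with its x along the nut's x or any multiple of 60 degrees from it, 0.15 rad play; seated, its origin is the nut's. Ring 41 mm over outer flats; handle 14 mm wide, to 145 mm from the ring's centre.
- wrench_grip (a point): Point on the wrench's red handle, 105 mm from the ring's centre, mid-thickness: a place to grip across the handle.
- mat: Fixed blue mat, 190 (x) x 90 (y) x 6 mm, origin at its underside centre: the wrench's place.
- dropper_bottle: Red-capped dropper bottle, 24 mm across, 68 mm tall, bystander; origin at its underside.
- timer: Pale lab timer, 66 x 66 x 19 mm, bystander; origin at its underside.
- petri_dish: Petri dish, 63 mm across, 16 mm tall, bystander; origin at its underside.
- syringe_1: Capped clear syringe, may be absent. Origin mid-barrel on the axis; x along the barrel towards the orange tip cap. Barrel 22 mm across, from x -42 to +42; finger flange 30 x 22 x 3 mm at x -43.5 (flat sides 11 mm from the axis, so it lies level, axis 11 mm above the bench); white plunger to x -78; cap to x +56. 45 g.
- syringe_1_thumb (a point): Thumb end of that syringe's plunger, 76 mm from its origin along -x.
- syringe_2: Capped clear syringe, may be absent. Origin mid-barrel on the axis; x along the barrel towards the orange tip cap. Barrel 22 mm across, from x -42 to +42; finger flange 30 x 22 x 3 mm at x -43.5 (flat sides 11 mm from the axis, so it lies level, axis 11 mm above the bench); white plunger to x -78; cap to x +56. 45 g.
- syringe_2_thumb (a point): Thumb end of that syringe's plunger, 76 mm from its origin along -x.

How it is judged:
By the outcome, as a careful person would: the job done as asked, in the order asked, and still so for the second after the job is handed in, with the robot touching nothing.
Of syringe_1, syringe_2 only 1 to 2 are there at a start; the rules pass over those that are not, and their reading is None.
At some moment in a run one of syringe_1, syringe_2, wrench may be knocked a few centimetres aside while the robot is not near it.
Once in a run the grip may slacken for a moment while it holds something.
It also fails if it takes over 210 s, if anything falls off the work surface, if the arm or the gripper's body presses on something with over 40 N, if the wrist force passes 120 N, or if a joint passes its speed limit or range.

## Working session

There is one attempt and no reset: what is moved stays moved. The work goes in short steps, Python scripts to look and compute and a tool call to move; the robot and the scene stay as the last step left them, time stands still between calls to the robot, and variables do not carry over. Pictures are saved under pics/ and viewed, at most 14 in all, crops included, and the job is handed in when it is done.

Besides the shell and the picture viewer there is one more tool, called after ">>>" as a command line: name --argument value ..., lists and objects as JSON in quotes. drive_tool: Moves the arm, as the interface text tells. Its arguments: {"type":"object","properties":{"rows":{"type":"array","items":{"type":"object","properties":{"dx":{"type":"number"},"dy":{"type":"number"},"dz":{"type":"number"},"wx":{"type":"number"},"wy":{"type":"number"},"wz":{"type":"number"},"hand":{"type":"number"}}}}},"required":["rows"]}

```bash
mkdir -p pics; cat > h.py <<'E'
import numpy as np, cv2
from workcell import bot
from scipy.spatial.transform import Rotation as R
def snap(cam,name=None):
    im=bot.camera(cam)
    if name: cv2.imwrite(f'pics/{name}.png',im[:,:,::-1])
    return im
def campose(cam,obs=None):
    c=bot.get_calibration(cam)
    if 'mount' in c:
        o=obs or bot.get_obs(); T=np.eye(4); T[:3,:3]=R.from_quat(o['tool_rot']).as_matrix(); T[:3,3]=o['eef_pos']
        M=T@np.array(c['mount']); return c,M[:3,:3],M[:3,3]
    r=np.array(c['rotation']); 
    if r.shape!=(3,3): r=R.from_quat(r).as_matrix()
    return c,r,np.array(c['origin'])
def K(c):
    f=192/np.tan(np.radians(c['vfov'])/2); return f
def ray(cam,uv,z,obs=None):
    c,r,o=campose(cam,obs); f=K(c)
    uv=np.atleast_2d(np.array(uv,float))
    d=np.c_[(uv[:,0]-c['cx'])/f,-(uv[:,1]-c['cy'])/f,-np.ones(len(uv))]@r.T
    return o+d*((z-o[2])/d[:,2])[:,None]
def proj(cam,P,obs=None):
    c,r,o=campose(cam,obs); f=K(c)
    p=(np.atleast_2d(P)-o)@r
    return np.c_[c['cx']-f*p[:,0]/p[:,2],c['cy']+f*p[:,1]/p[:,2]]
E
python3 - <<'E'
from h import *
for c in('scene','top','wrist'):
    print(c,bot.get_calibration(c)); 
for c in('scene','top'): snap(c,c+'0')
for t in['pump','syringe_1','wrench','mat','lock_nut','clamp_knob','dropper_bottle','timer','petri_dish']:
    for r in bot.look_for('top',t)[:3]: print(t,round(r['score'],2),np.round(r['extent'],1))
o=bot.get_obs();print(o)
E
```

```text
scene {'vfov': 56.88153698195471, 'cx': 248.84020791289706, 'cy': 192.02809568811432, 'origin': array([ 0.04768971, -0.7377661 ,  0.87131106]), 'rotation': array([ 0.33947725, -0.11094918, -0.3157671 ,  0.87905439])}
top {'vfov': 49.65901663135341, 'cx': 249.39128244718626, 'cy': 189.96343373240657, 'origin': array([ 0.3323648 , -0.18063936,  1.40896496]), 'rotation': array([ 0.03535288, -0.0465913 , -0.69995203,  0.71179111])}
wrist {'vfov': 59.2113060849372, 'cx': 257.918081785523, 'cy': 189.65792226482404, 'mount': array([[ 3.31855660e-04,  9.60036195e-01,  2.79875675e-01,
         7.05579213e-02],
       [ 9.99999459e-01, -5.94542815e-04,  8.53690271e-04,
         5.21649013e-04],
       [ 9.85971632e-04,  2.79875240e-01, -9.60035873e-01,
        -1.31386019e-01],
       [ 0.00000000e+00,  0.00000000e+00,  0.00000000e+00,
         1.00000000e+00]])}
pump 0.94 [167.1 200.2 127.1  57.8]
syringe_1 0.5 [253.9 208.9   6.2  35.6]
wrench 0.63 [303.4 193.6  16.1  51.7]
mat 0.84 [304.5 195.1  31.6  53.9]
lock_nut 0.6 [204.9 187.2  11.1   4.8]
clamp_knob 0.54 [149.3 193.1  15.6  38.8]
dropper_bottle 0.55 [239.9 165.9   7.7   5.4]
timer 0.78 [354.  205.9  17.   18.9]
petri_dish 0.62 [346.9 178.   23.4  19.8]
{'clock': 0.55, 'joint_pos': array([ 1.22497296e+00,  2.40605106e-01,  4.97462168e-03,  1.33518249e+00,
       -2.32800639e-07,  1.57075818e+00]), 'joint_vel': array([ 0.00188321, -0.00044007,  0.0017202 , -0.00044295,  0.00025566,
       -0.00094162]), 'tau': array([-2.97659199e-04, -3.71916962e+01,  2.52520555e+01,  1.94016720e-03,
       -7.05062803e-05,  7.19297049e-07]), 'eef_pos': array([0.16948384, 0.47039295, 0.2422942 ]), 'tool_rot': array([ 1.72032552e-01,  9.85091265e-01, -8.21949686e-06, -1.31758167e-06]), 'ft_force': array([ 0.45104465, -0.72511585,  0.62570704]), 'ft_torque': array([-0.0333385 ,  0.0628613 ,  0.01479879]), 'grasp_force': 0.0, 'grip_width': 0.08540300674664357}
```

View pictures.

```bash
python3 - <<'E'
import cv2
a=cv2.imread('pics/top0.png')[130:270,90:390]; cv2.imwrite('pics/t0.png',cv2.resize(a,(800,373),interpolation=cv2.INTER_CUBIC))
E
```

```text
(no output)
```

View pics/t0.png

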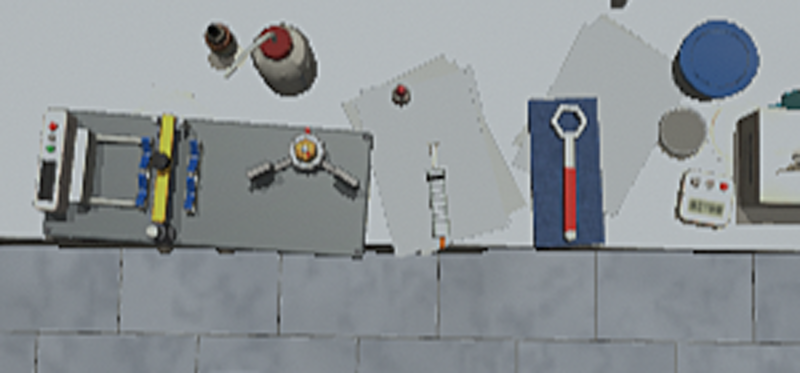

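View pics/scene0.png

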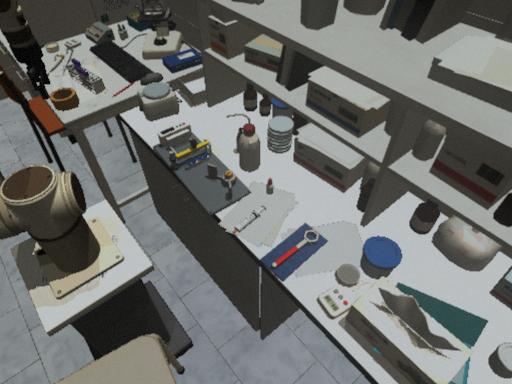

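```bash
python3 - <<'E'
from h import *
full=lambda u,v:(90+u*300/800,130+v*140/373)
pts={'nut':((305,150),.056),'knob':((160,160),.09),'post':((155,232),.085),'thumb':((433,145),.011),'cap':((443,243),.011),'ring':((569,121),.02),'hand':((569,236),.02),'plateNR':((360,253),.012),'plateFR':((371,134),.012),'bottle':((400,95),.0),'jar':((285,85),0.),'matFL':((531,99),.006),'matNR':((602,245),.006)}
for k,((u,v),z) in pts.items(): print(k,np.round(ray('top',full(u,v),z)[0],3))
E
```

```text
nut [ 0.5   -0.053  0.056]
knob [0.48  0.116 0.09 ]
post [0.394 0.12  0.085]
thumb [ 0.515 -0.211  0.011]
cap [ 0.39  -0.226  0.011]
ring [ 0.547 -0.384  0.02 ]
hand [ 0.401 -0.384  0.02 ]
plateNR [ 0.376 -0.122  0.012]
plateFR [ 0.527 -0.132  0.012]
bottle [ 0.58  -0.168  0.   ]
jar [ 0.591 -0.02   0.   ]
matFL [ 0.577 -0.337  0.006]
matNR [ 0.391 -0.428  0.006]
```

```bash
cat >> h.py <<'E'
def tx():
    m=R.from_quat(bot.get_obs()['tool_rot']).as_matrix(); return np.degrees(np.arctan2(m[1,0],m[0,0]))
def plan(p,ang,verbose=True):
    """tool-down pose at p with tool x at world angle ang (deg) -> units for drive_tool"""
    o=bot.get_obs(); m=R.from_quat(o['tool_rot']).as_matrix()
    d=m.T@(np.array(p)-o['eef_pos'])/.05
    a=np.radians(ang); x=np.array([np.cos(a),np.sin(a),0]); z=np.array([0,0,-1.]); M=np.c_[x,np.cross(z,x),z]
    w=R.from_matrix(m.T@M).as_rotvec(degrees=True)/5
    print('d',np.round(d,3),'w',np.round(w,3),'rows>=',round(max(np.linalg.norm(d),np.linalg.norm(w)*5/8.59),1))
def st():
    o=bot.get_obs(); print('t',round(o['clock'],2),'p',np.round(o['eef_pos'],4),'tx',round(tx(),2),'j',np.round(o['joint_pos'],2),'F',np.round(o['ft_force'],1),'grip',round(o['grip_width'],4),round(o['grasp_force'],1))
E
python3 -c "
from h import *
plan([.42,.0,.35],180)"
```

```text
d [-7.902 -7.153 -2.154] w [-0.    -0.    -3.962] rows>= 10.9
```

>>> drive_tool --rows '[{"dx": -4,"dy": -3.6,"dz": -2.15,"wz": -2},{"dx": -4,"dy": -3.6,"dz": -2.15,"wz": -2},{"dx": -4,"dy": -3.6,"dz": -2.15,"wz": -2},{"dx": -4,"dy": -3.6,"dz": -2.15,"wz": -2},{"dx": -7.9,"dy": -7.15,"dz": -2.15,"wz": -4},{"dx": -7.9,"dy": -7.15,"dz": -2.15,"wz": -4},{"dx": -7.9,"dy": -7.15,"dz": -2.15,"wz": -4},{"dx": -7.9,"dy": -7.15,"dz": -2.15,"wz": -4},{"dx": -7.9,"dy": -7.15,"dz": -2.15,"wz": -4},{"dx": -7.9,"dy": -7.15,"dz": -2.15,"wz": -4},{"dx": -7.9,"dy": -7.15,"dz": -2.15,"wz": -4},{"dx": -7.9,"dy": -7.15,"dz": -2.15,"wz": -4},{"dx": -7.9,"dy": -7.15,"dz": -2.15,"wz": -4},{"dx": -7.9,"dy": -7.15,"dz": -2.15,"wz": -4}]'

```text
invalid input at $.rows[0]: expected keys dx, dy, dz, wx, wy, wz, hand
```

```bash
python3 - <<'E'
from h import *
st(); snap('wrist','w1')
for t in['syringe_1','wrench','lock_nut','clamp_knob']:
    for r in bot.look_for('wrist',t)[:3]: print(t,round(r['score'],2),np.round(r['extent'],1))
a=cv2.imread('pics/w1.png'); cv2.imwrite('pics/w1b.png',cv2.resize(a,(800,600),interpolation=cv2.INTER_CUBIC))
st()
E
```

```text
t 0.55 p [0.1695 0.4704 0.2423] tx 160.19 j [ 1.22  0.24  0.    1.34 -0.    1.57] F [ 0.5 -0.7  0.6] grip 0.0854 0.0
t 0.8 p [0.1695 0.4704 0.2423] tx 160.19 j [ 1.22  0.24  0.01  1.34 -0.    1.57] F [0.1 0.4 0.1] grip 0.0856 0.0
```

View pics/w1b.png

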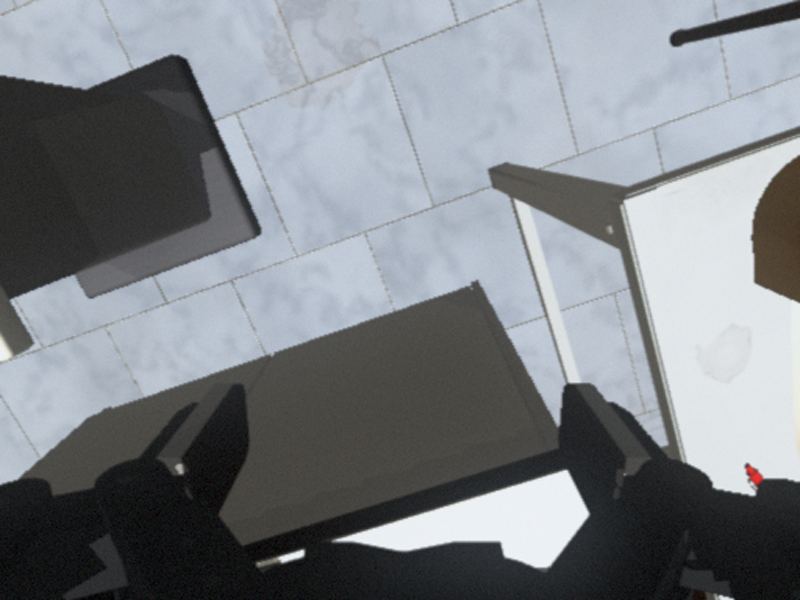

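The move was refused because every row needs all the keys. The picture shows only the floor from the start pose, with the fingers along the bottom near (200,440) and (610,440).

>>> drive_tool --rows '[{"dx": -4,"dy": -3.6,"dz": -2.15,"wx": 0,"wy": 0,"wz": -2,"hand": 85},{"dx": -4,"dy": -3.6,"dz": -2.15,"wx": 0,"wy": 0,"wz": -2,"hand": 85},{"dx": -4,"dy": -3.6,"dz": -2.15,"wx": 0,"wy": 0,"wz": -2,"hand": 85},{"dx": -4,"dy": -3.6,"dz": -2.15,"wx": 0,"wy": 0,"wz": -2,"hand": 85},{"dx": -7.9,"dy": -7.15,"dz": -2.15,"wx": 0,"wy": 0,"wz": -4,"hand": 85},{"dx": -7.9,"dy": -7.15,"dz": -2.15,"wx": 0,"wy": 0,"wz": -4,"hand": 85},{"dx": -7.9,"dy": -7.15,"dz": -2.15,"wx": 0,"wy": 0,"wz": -4,"hand": 85},{"dx": -7.9,"dy": -7.15,"dz": -2.15,"wx": 0,"wy": 0,"wz": -4,"hand": 85},{"dx": -7.9,"dy": -7.15,"dz": -2.15,"wx": 0,"wy": 0,"wz": -4,"hand": 85},{"dx": -7.9,"dy": -7.15,"dz": -2.15,"wx": 0,"wy": 0,"wz": -4,"hand": 85},{"dx": -7.9,"dy": -7.15,"dz": -2.15,"wx": 0,"wy": 0,"wz": -4,"hand": 85},{"dx": -7.9,"dy": -7.15,"dz": -2.15,"wx": 0,"wy": 0,"wz": -4,"hand": 85},{"dx": -7.9,"dy": -7.15,"dz": -2.15,"wx": 0,"wy": 0,"wz": -4,"hand": 85},{"dx": -7.9,"dy": -7.15,"dz": -2.15,"wx": 0,"wy": 0,"wz": -4,"hand": 85},{"dx": -7.9,"dy": -7.15,"dz": -2.15,"wx": 0,"wy": 0,"wz": -4,"hand": 85},{"dx": -7.9,"dy": -7.15,"dz": -2.15,"wx": 0,"wy": 0,"wz": -4,"hand": 85},{"dx": -7.9,"dy": -7.15,"dz": -2.15,"wx": 0,"wy": 0,"wz": -4,"hand": 85}]'

```text
clock: 2.5
eef_pos: [0.4196, 0.0013, 0.3499]
tool_rot: [-0.003, 1.0, 0.0, 0.0]
ft_force: [-0.5, -0.3, 0.0]
grip_width: 0.085
grasp_force: 0.0
```

```bash
python3 - <<'E'
from h import *
st(); snap('wrist','w2')
for t in['syringe_1','wrench','lock_nut','clamp_knob']:
    for r in bot.look_for('wrist',t)[:3]: print(t,round(r['score'],2),np.round(r['extent'],1))
a=cv2.imread('pics/w2.png'); cv2.imwrite('pics/w2b.png',cv2.resize(a,(800,600),interpolation=cv2.INTER_CUBIC))
st()
E
```

```text
t 2.5 p [0.4196 0.0013 0.3499] tx -179.68 j [ 0.    0.06  0.06  1.58  0.   -0.  ] F [-0.5 -0.3  0. ] grip 0.085 0.0
syringe_1 0.86 [104.3 163.2  32.6  89.3]
wrench 0.83 [ 10.  221.7  20.   41.8]
lock_nut 0.58 [220.1 208.2  21.1  24.1]
clamp_knob 0.91 [348.6 189.   28.9  99. ]
t 2.75 p [4.199e-01 4.000e-04 3.499e-01] tx -179.78 j [ 0.    0.06  0.06  1.58 -0.   -0.  ] F [-0.3 -0.5  0.2] grip 0.0851 0.0
```

View pics/w2b.png

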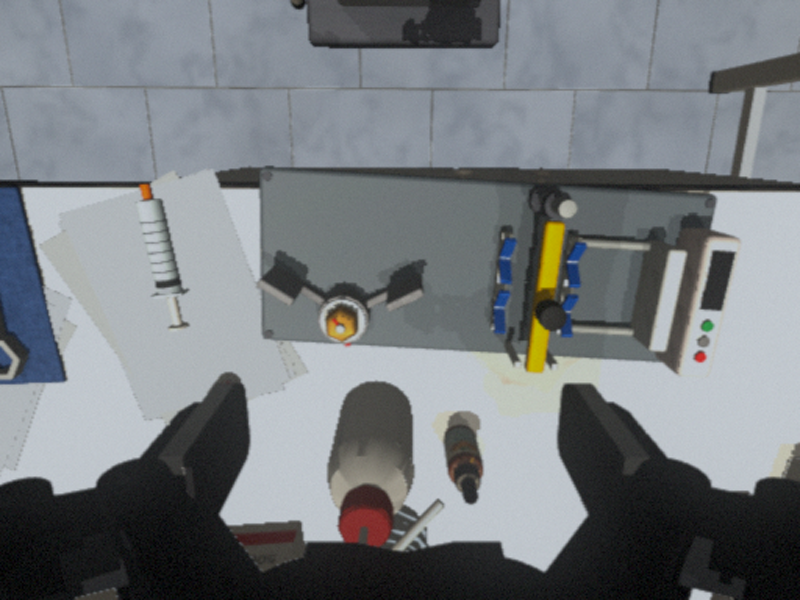

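```bash
python3 - <<'E'
from h import *
from scipy.optimize import least_squares
s=.64
uv=np.array([[262,169],[262,337],[714,195],[342,322],[551,314]])*s
P=np.array([[-88,-250,12],[74,-250,12],[-88,155,12],[40,-170,58],[10,0,89.5]])/1000
def tow(q): 
    c,sn=np.cos(q[2]),np.sin(q[2]); return np.c_[q[0]+c*P[:,0]-sn*P[:,1],q[1]+sn*P[:,0]+c*P[:,1],P[:,2]]
r=least_squares(lambda q:(proj('wrist',tow(q))-uv).ravel(),[.46,.12,-.05])
print(r.x,r.fun.round(1))
for k,u,z in(('cap',(146,186),.011),('thumb',(178,327),.011),('flange',(169,292),.011),('barrelfront',(149,201),.011),('ring',(8,357),.02)): print(k,ray('wrist',np.array(u)*s,z)[0].round(4))
E
```

```text
[ 0.46973434  0.11873253 -0.05807107] [-3.1 -3.5 -1.5  1.4  4.5 -1.1 -1.6  3.   1.5  1.8]
cap [ 0.3869 -0.2247  0.011 ]
thumb [ 0.5175 -0.2117  0.011 ]
flange [ 0.4832 -0.2161  0.011 ]
barrelfront [ 0.3999 -0.2237  0.011 ]
ring [ 0.545  -0.3713  0.02  ]
```

```bash
python3 -c "
from h import *
plan([.48,.118,.2],176.7)"
```

```text
d [-1.211  2.347  2.997] w [-0.     0.002  0.704] rows>= 4.0
```

>>> drive_tool --rows '[{"dx": -1.2,"dy": 2.35,"dz": 3.0,"wx": 0,"wy": 0,"wz": 0.7,"hand": 60},{"dx": -1.2,"dy": 2.35,"dz": 3.0,"wx": 0,"wy": 0,"wz": 0.7,"hand": 60},{"dx": -1.2,"dy": 2.35,"dz": 3.0,"wx": 0,"wy": 0,"wz": 0.7,"hand": 60},{"dx": -1.2,"dy": 2.35,"dz": 3.0,"wx": 0,"wy": 0,"wz": 0.7,"hand": 60},{"dx": -1.2,"dy": 2.35,"dz": 3.0,"wx": 0,"wy": 0,"wz": 0.7,"hand": 60},{"dx": -1.2,"dy": 2.35,"dz": 3.0,"wx": 0,"wy": 0,"wz": 0.7,"hand": 60},{"dx": -1.2,"dy": 2.35,"dz": 3.0,"wx": 0,"wy": 0,"wz": 0.7,"hand": 60},{"dx": -1.2,"dy": 2.35,"dz": 3.0,"wx": 0,"wy": 0,"wz": 0.7,"hand": 60},{"dx": -1.2,"dy": 2.35,"dz": 3.0,"wx": 0,"wy": 0,"wz": 0.7,"hand": 60}]'

```text
clock: 3.65
eef_pos: [0.4802, 0.1173, 0.2015]
tool_rot: [0.03, 1.0, 0.0, 0.002]
ft_force: [-0.3, -0.1, 0.4]
grip_width: 0.0597
grasp_force: 0.0
```

```bash
python3 - <<'E'
from h import *
st(); im=snap('wrist','w3')
for r in bot.look_for('wrist','clamp_knob')[:3]: print(round(r['score'],2),np.round(r['extent'],1))
q=(0.4697,.1187,-.058)
def W(x,y,z): c,s=np.cos(q[2]),np.sin(q[2]); return [q[0]+c*x-s*y,q[1]+s*x+c*y,z]
a=im[:,:,::-1].copy()
for p in[W(.01,0,.0895),W(-.075,0,.085),W(.0625,-.016,.062),W(.0625,.016,.062),W(.07,0,.0615),W(-.023,-.03,.042),W(.023,.03,.042),W(.023,-.03,.042),W(-.023,.03,.042)]:
    u=proj('wrist',p)[0]; print(u.round(1)); cv2.circle(a,tuple(int(v) for v in u.round()),2,(255,0,255),-1)
cv2.imwrite('pics/w3b.png',cv2.resize(a,(800,600),interpolation=cv2.INTER_CUBIC))
E
```

```text
t 3.65 p [0.4802 0.1173 0.2015] tx 176.61 j [ 0.24  0.25 -0.09  1.23 -0.    0.3 ] F [-0.3 -0.1  0.4] grip 0.0597 0.0
0.69 [260.1 164.6  26.3 158.4]
0.36 [226.4 149.1 452.8 188.5]
[258.6 188.6]
[258.6  68.5]
[240.1 237.8]
[276.9 237.8]
[258.5 245.4]
[223.4 136.1]
[292.1 187.8]
[224.9 187.8]
[293.6 136.1]
```

View pics/w3b.png

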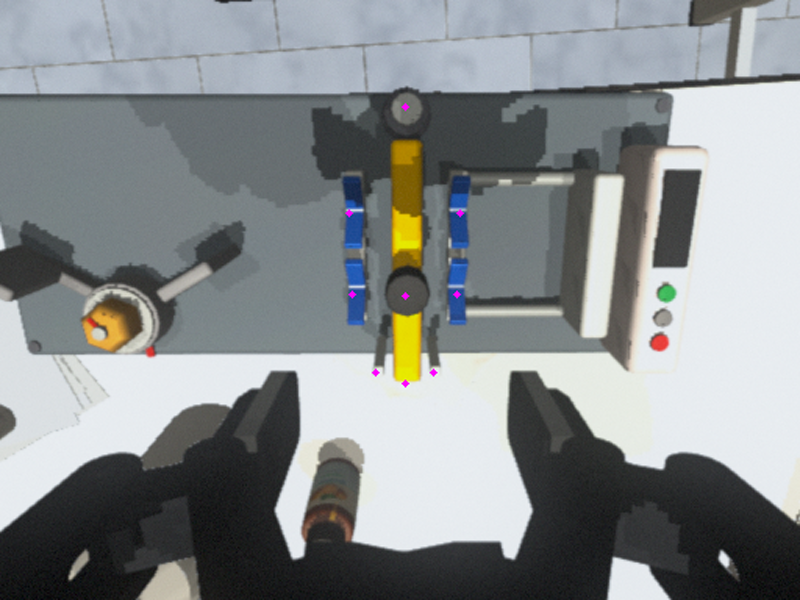

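```bash
cat >> h.py <<'E'
q=[0.4697,.1187,-.058]
def W(x,y,z=0): c,s=np.cos(q[2]),np.sin(q[2]); return np.array([q[0]+c*x-s*y,q[1]+s*x+c*y,z])
E
python3 - <<'E'
from h import *
import h
from scipy.optimize import least_squares
uv=np.array([[354,211],[459,211],[356,288],[457,288],[407,288],[408,380]])*.64
P=np.array([[-23,-30,24.5],[-23,30,24.5],[23,-30,24.5],[23,30,24.5],[10,0,89.5],[70,0,61.5]])/1000
def f(x):
    h.q=list(x); return (proj('wrist',np.array([W(*p) for p in P]))-uv).ravel()
r=least_squares(f,q); print(r.x,r.fun.round(1))
print('knob',W(.01,0,.0755),'post',W(-.075,0),'near',W(-.023,0,.04))
plan(W(.01,0,.073),180+np.degrees(r.x[2]))
E
```

```text
[ 0.46961668  0.12028548 -0.0532292 ] [ 0.4 -1.5 -0.5 -1.8  0.6 -1.7 -0.4 -2.   0.3  4.1 -0.4  2. ]
knob [0.47960252 0.11975344 0.0755    ] post [0.39472291 0.12427578 0.        ] near [0.44664926 0.12150917 0.04      ]
d [0.014 0.045 2.559] w [ 0.007  0.024 -0.064] rows>= 2.6
```

>>> drive_tool --rows '[{"dx": 0,"dy": 0.04,"dz": 0.6,"wx": 0,"wy": 0,"wz": 0,"hand": 50},{"dx": 0,"dy": 0.04,"dz": 1.2,"wx": 0,"wy": 0,"wz": 0,"hand": 50},{"dx": 0,"dy": 0.04,"dz": 1.8,"wx": 0,"wy": 0,"wz": 0,"hand": 50},{"dx": 0,"dy": 0.04,"dz": 2.2,"wx": 0,"wy": 0,"wz": 0,"hand": 50},{"dx": 0,"dy": 0.04,"dz": 2.4,"wx": 0,"wy": 0,"wz": 0,"hand": 50},{"dx": 0,"dy": 0.04,"dz": 2.5,"wx": 0,"wy": 0,"wz": 0,"hand": 50},{"dx": 0,"dy": 0.04,"dz": 2.5,"wx": 0,"wy": 0,"wz": 0,"hand": 50},{"dx": 0,"dy": 0.04,"dz": 2.5,"wx": 0,"wy": 0,"wz": 0,"hand": 10},{"dx": 0,"dy": 0.04,"dz": 2.5,"wx": 0,"wy": 0,"wz": 0,"hand": 10},{"dx": 0,"dy": 0.04,"dz": 2.5,"wx": 0,"wy": 0,"wz": 0,"hand": 10},{"dx": 0,"dy": 0.04,"dz": 2.5,"wx": 0,"wy": 0,"wz": 0,"hand": 10},{"dx": 0,"dy": 0.04,"dz": 2.5,"wx": 0,"wy": 0,"wz": 0,"hand": 10},{"dx": 0,"dy": 0.04,"dz": 2.5,"wx": 0,"wy": 0,"wz": 0,"hand": 10}]'

```text
clock: 5.05
eef_pos: [0.4808, 0.1201, 0.0756]
tool_rot: [0.029, 1.0, 0.0, 0.001]
ft_force: [2.6, -1.0, 3.7]
grip_width: 0.02
grasp_force: 58.7
```

```bash
sed -i 's/^q=.*/q=[0.4696,.1203,-.0532]/' h.py; python3 -c "
from h import *
st(); snap('scene','s1')"
```

```text
t 5.05 p [0.4808 0.1201 0.0756] tx 176.68 j [ 0.24  0.37 -0.28  0.92 -0.    0.3 ] F [ 2.6 -1.   3.7] grip 0.02 58.7
```

>>> drive_tool --rows '[{"dx": 0,"dy": 0,"dz": -0.1,"wx": 0,"wy": 0,"wz": 0,"hand": 10},{"dx": 0,"dy": 0,"dz": -0.2,"wx": 0,"wy": 0,"wz": 0,"hand": 10},{"dx": 0,"dy": 0,"dz": -0.3,"wx": 0,"wy": 0,"wz": 0,"hand": 10},{"dx": 0,"dy": 0,"dz": -0.4,"wx": 0,"wy": 0,"wz": 0,"hand": 10},{"dx": 0,"dy": 0,"dz": -0.5,"wx": 0,"wy": 0,"wz": 0,"hand": 10},{"dx": 0,"dy": 0,"dz": -0.58,"wx": 0,"wy": 0,"wz": 0,"hand": 10},{"dx": 0,"dy": 0,"dz": -0.58,"wx": 0,"wy": 0,"wz": 0,"hand": 10},{"dx": 0,"dy": 0,"dz": -0.58,"wx": 0,"wy": 0,"wz": 0,"hand": 10}]'

```text
clock: 5.9
eef_pos: [0.4801, 0.12, 0.1037]
tool_rot: [0.029, 1.0, 0.0, 0.0]
ft_force: [5.0, 0.5, -5.1]
grip_width: 0.02
grasp_force: 58.8
```

```bash
cat >> h.py <<'E'
def arc(cx,cy,total,n,R0=None):
    """rows turning the tool about world-vertical axis at (cx,cy) by total rad ccw, tool-down"""
    o=bot.get_obs(); m=R.from_quat(o['tool_rot']).as_matrix(); p=o['eef_pos']
    for k in range(1,n+1):
        a=total*k/n; Z=R.from_euler('z',a).as_matrix(); c=np.array([cx,cy,p[2]])
        d=m.T@(c+Z@(p-c)-p)/.05; print(k,'dx %.2f dy %.2f dz %.2f wz %.2f'%(d[0],d[1],d[2],-np.degrees(a)/5))
E
python3 -c "
from h import *
st(); print(W(-.075,0)); arc(*W(-.075,0)[:2],1.57,16)"
```

```text
t 5.9 p [0.4801 0.12   0.1037] tx 176.68 j [ 0.24  0.34 -0.25  0.99 -0.    0.3 ] F [ 5.   0.5 -5.1] grip 0.02 58.8
[0.39470611 0.12428812 0.        ]
1 dx 0.01 dy 0.17 dz 0.00 wz -1.12
2 dx 0.04 dy 0.33 dz 0.00 wz -2.25
3 dx 0.08 dy 0.50 dz 0.00 wz -3.37
4 dx 0.13 dy 0.65 dz -0.00 wz -4.50
5 dx 0.21 dy 0.80 dz -0.00 wz -5.62
6 dx 0.29 dy 0.95 dz -0.00 wz -6.75
7 dx 0.40 dy 1.08 dz -0.00 wz -7.87
8 dx 0.51 dy 1.21 dz -0.00 wz -9.00
9 dx 0.63 dy 1.32 dz -0.00 wz -10.12
10 dx 0.77 dy 1.42 dz -0.00 wz -11.24
11 dx 0.91 dy 1.50 dz -0.00 wz -12.37
12 dx 1.07 dy 1.57 dz -0.00 wz -13.49
13 dx 1.22 dy 1.63 dz -0.00 wz -14.62
14 dx 1.39 dy 1.67 dz -0.00 wz -15.74
15 dx 1.55 dy 1.69 dz -0.00 wz -16.87
16 dx 1.72 dy 1.70 dz -0.00 wz -17.99
```

>>> drive_tool --rows '[{"dx": 0.01,"dy": 0.17,"dz": 0,"wx": 0,"wy": 0,"wz": -1.12,"hand": 10},{"dx": 0.04,"dy": 0.33,"dz": 0,"wx": 0,"wy": 0,"wz": -2.25,"hand": 10},{"dx": 0.08,"dy": 0.5,"dz": 0,"wx": 0,"wy": 0,"wz": -3.37,"hand": 10},{"dx": 0.13,"dy": 0.65,"dz": 0,"wx": 0,"wy": 0,"wz": -4.5,"hand": 10},{"dx": 0.21,"dy": 0.8,"dz": 0,"wx": 0,"wy": 0,"wz": -5.62,"hand": 10},{"dx": 0.29,"dy": 0.95,"dz": 0,"wx": 0,"wy": 0,"wz": -6.75,"hand": 10},{"dx": 0.4,"dy": 1.08,"dz": 0,"wx": 0,"wy": 0,"wz": -7.87,"hand": 10},{"dx": 0.51,"dy": 1.21,"dz": 0,"wx": 0,"wy": 0,"wz": -9,"hand": 10},{"dx": 0.63,"dy": 1.32,"dz": 0,"wx": 0,"wy": 0,"wz": -10.12,"hand": 10},{"dx": 0.77,"dy": 1.42,"dz": 0,"wx": 0,"wy": 0,"wz": -11.24,"hand": 10},{"dx": 0.91,"dy": 1.5,"dz": 0,"wx": 0,"wy": 0,"wz": -12.37,"hand": 10},{"dx": 1.07,"dy": 1.57,"dz": 0,"wx": 0,"wy": 0,"wz": -13.49,"hand": 10},{"dx": 1.22,"dy": 1.63,"dz": 0,"wx": 0,"wy": 0,"wz": -14.62,"hand": 10},{"dx": 1.39,"dy": 1.67,"dz": 0,"wx": 0,"wy": 0,"wz": -15.74,"hand": 10},{"dx": 1.55,"dy": 1.69,"dz": 0,"wx": 0,"wy": 0,"wz": -16.87,"hand": 10},{"dx": 1.72,"dy": 1.7,"dz": 0,"wx": 0,"wy": 0,"wz": -17.99,"hand": 10},{"dx": 1.72,"dy": 1.7,"dz": 0,"wx": 0,"wy": 0,"wz": -18,"hand": 10},{"dx": 1.72,"dy": 1.7,"dz": 0,"wx": 0,"wy": 0,"wz": -18,"hand": 10}]'

```text
clock: 7.7
eef_pos: [0.398, 0.2091, 0.1033]
tool_rot: [-0.686, 0.728, 0.0, -0.001]
ft_force: [2.8, -1.7, -5.0]
grip_width: 0.0198
grasp_force: 58.9
```

```bash
python3 -c "
from h import *
st(); p=bot.get_obs()['eef_pos']; d=p-W(-.075,0); print(d, np.arctan2(d[1],d[0])-q[2])"
```

```text
t 7.7 p [0.398  0.2091 0.1033] tx -93.4 j [ 0.48  0.26 -0.36  0.96 -0.   -1.03] F [ 2.8 -1.7 -5. ] grip 0.0198 58.9
[0.00325468 0.08484862 0.10334498] 1.5856564833863211
```

>>> drive_tool --rows '[{"dx": 0,"dy": 0,"dz": 0.12,"wx": 0,"wy": 0,"wz": 0,"hand": 10},{"dx": 0,"dy": 0,"dz": 0.24,"wx": 0,"wy": 0,"wz": 0,"hand": 10},{"dx": 0,"dy": 0,"dz": 0.36,"wx": 0,"wy": 0,"wz": 0,"hand": 10},{"dx": 0,"dy": 0,"dz": 0.48,"wx": 0,"wy": 0,"wz": 0,"hand": 10},{"dx": 0,"dy": 0,"dz": 0.55,"wx": 0,"wy": 0,"wz": 0,"hand": 10},{"dx": 0,"dy": 0,"dz": 0.56,"wx": 0,"wy": 0,"wz": 0,"hand": 10},{"dx": 0,"dy": 0,"dz": 0.56,"wx": 0,"wy": 0,"wz": 0,"hand": 38},{"dx": 0,"dy": 0,"dz": 0.56,"wx": 0,"wy": 0,"wz": 0,"hand": 38},{"dx": 0,"dy": 0,"dz": 0.56,"wx": 0,"wy": 0,"wz": 0,"hand": 38},{"dx": 0,"dy": 0,"dz": 0,"wx": 0,"wy": 0,"wz": 0,"hand": 38},{"dx": 0,"dy": 0,"dz": -1,"wx": 0,"wy": 0,"wz": 0,"hand": 38},{"dx": 0,"dy": 0,"dz": -2,"wx": 0,"wy": 0,"wz": 0,"hand": 38},{"dx": 0,"dy": 0,"dz": -2,"wx": 0,"wy": 0,"wz": 0,"hand": 38}]'

```text
clock: 9.0
eef_pos: [0.4025, 0.212, 0.211]
tool_rot: [-0.686, 0.727, -0.002, 0.007]
ft_force: [0.7, 0.3, 0.3]
grip_width: 0.0379
grasp_force: 0.0
```

```bash
python3 -c "
from h import *
st(); plan([.44,-.22,.2],174.5)"
```

```text
t 9.0 p [0.4025 0.212  0.211 ] tx -93.3 j [ 0.48  0.16 -0.18  1.22  0.   -1.03] F [0.7 0.3 0.3] grip 0.0379 0.0
d [ 8.583 -1.244  0.17 ] w [-0.034  0.177 18.438] rows>= 10.7
```

```bash
python3 -c "
from h import *
plan([.445,-.219,.2],185.7)"
```

```text
d [ 8.558 -1.343  0.171] w [-0.05   0.169 16.198] rows>= 9.4
```

>>> drive_tool --rows '[{"dx": 8.56,"dy": -1.34,"dz": 0.2,"wx": 0,"wy": 0.17,"wz": 16.2,"hand": 60},{"dx": 8.56,"dy": -1.34,"dz": 0.2,"wx": 0,"wy": 0.17,"wz": 16.2,"hand": 60},{"dx": 8.56,"dy": -1.34,"dz": 0.2,"wx": 0,"wy": 0.17,"wz": 16.2,"hand": 60},{"dx": 8.56,"dy": -1.34,"dz": 0.2,"wx": 0,"wy": 0.17,"wz": 16.2,"hand": 60},{"dx": 8.56,"dy": -1.34,"dz": 0.2,"wx": 0,"wy": 0.17,"wz": 16.2,"hand": 60},{"dx": 8.56,"dy": -1.34,"dz": 0.2,"wx": 0,"wy": 0.17,"wz": 16.2,"hand": 60},{"dx": 8.56,"dy": -1.34,"dz": 0.2,"wx": 0,"wy": 0.17,"wz": 16.2,"hand": 60},{"dx": 8.56,"dy": -1.34,"dz": 0.2,"wx": 0,"wy": 0.17,"wz": 16.2,"hand": 60},{"dx": 8.56,"dy": -1.34,"dz": 0.2,"wx": 0,"wy": 0.17,"wz": 16.2,"hand": 60},{"dx": 8.56,"dy": -1.34,"dz": 0.2,"wx": 0,"wy": 0.17,"wz": 16.2,"hand": 60},{"dx": 8.56,"dy": -1.34,"dz": 0.2,"wx": 0,"wy": 0.17,"wz": 16.2,"hand": 60},{"dx": 8.56,"dy": -1.34,"dz": 0.2,"wx": 0,"wy": 0.17,"wz": 16.2,"hand": 60},{"dx": 8.56,"dy": -1.34,"dz": 0.2,"wx": 0,"wy": 0.17,"wz": 16.2,"hand": 60},{"dx": 8.56,"dy": -1.34,"dz": 0.2,"wx": 0,"wy": 0.17,"wz": 16.2,"hand": 60}]'

```text
clock: 10.4
eef_pos: [0.441, -0.2206, 0.194]
tool_rot: [-0.051, 0.999, -0.005, -0.005]
ft_force: [-1.0, 0.6, 0.6]
grip_width: 0.0599
grasp_force: 0.0
```

```bash
python3 - <<'E'
from h import *
st(); im=snap('wrist','w4')
for t in('syringe_1','syringe_1_thumb'):
  for r in bot.outline_of('wrist',t)[:2]:
    m=r['region']; v,u=np.nonzero(m); print(t,round(r['score'],2),np.round(r['extent'],1))
    P=ray('wrist',np.c_[u,v],.011); c=P.mean(0); w,V=np.linalg.eigh(np.cov((P-c)[:,:2].T)); a=V[:,1]; a*=-np.sign(a[0]); s=(P-c)[:,:2]@a
    n=(P-c)[:,:2]@np.array([-a[1],a[0]])
    print(c,np.degrees(np.arctan2(a[1],a[0])),s.min(),s.max(),'ends',c[:2]+a*s.min(),c[:2]+a*s.max())
cv2.imwrite('pics/w4b.png',cv2.resize(im[:,:,::-1],(800,600),interpolation=cv2.INTER_CUBIC))
E
```

```text
t 10.4 p [ 0.441  -0.2206  0.194 ] tx -174.2 j [-0.46  0.26 -0.1   1.22 -0.01 -0.56] F [-1.   0.6  0.6] grip 0.0599 0.0
syringe_1 0.64 [262.6 180.4  30.3 133.1]
[ 0.44829808 -0.21862618  0.011     ] -173.5540530698775 -0.07343555933311925 0.06342569186528421 ends [ 0.5212694  -0.21038187] [ 0.38527335 -0.22574671]
```

View pics/w4b.png

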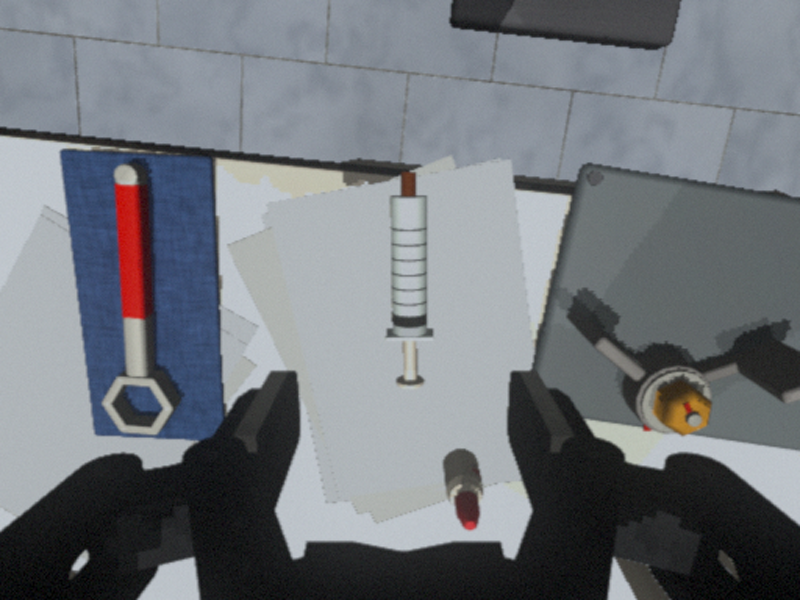

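The syringe is upright in view: cap at (408,185), barrel front (408,196), flange (410,333), thumb end (410,383). The wrench lies on the mat with its ring at (141,403) and handle end at (128,175).

```bash
python3 - <<'E'
from h import *
A,B,C=ray('wrist',np.array([[408.5,196],[410,333],[410.5,383]])*.64,.011)
print(A,B,C,np.linalg.norm(A-B),np.linalg.norm(A-C)); a=(A-C)/np.linalg.norm(A-C); print(np.degrees(np.arctan2(a[1],a[0])))
o=(A-.042*a+B+.0435*a+C+.077*a)/3; print(A-.042*a,B+.0435*a,C+.077*a,o)
plan([o[0],o[1],.014],np.degrees(np.arctan2(a[1],a[0])))
E
```

```text
[ 0.39893967 -0.22357601  0.011     ] [ 0.48374794 -0.21378791  0.011     ] [ 0.51792024 -0.20987495  0.011     ] 0.08537125067575736 0.11976683806531802
-173.4311095733598
[ 0.44066394 -0.21877131  0.011     ] [ 0.44053352 -0.21876422  0.011     ] [ 0.44142574 -0.21868358  0.011     ] [ 0.4408744 -0.2187397  0.011    ]
d [-0.038  0.075  3.599] w [-0.102 -0.117 -0.161] rows>= 3.6
```

>>> drive_tool --rows '[{"dx": -0.04,"dy": 0.08,"dz": 1,"wx": -0.1,"wy": -0.1,"wz": -0.16,"hand": 50},{"dx": -0.04,"dy": 0.08,"dz": 2,"wx": -0.1,"wy": -0.1,"wz": -0.16,"hand": 50},{"dx": -0.04,"dy": 0.08,"dz": 2.8,"wx": -0.1,"wy": -0.1,"wz": -0.16,"hand": 50},{"dx": -0.04,"dy": 0.08,"dz": 3.2,"wx": -0.1,"wy": -0.1,"wz": -0.16,"hand": 50},{"dx": -0.04,"dy": 0.08,"dz": 3.45,"wx": -0.1,"wy": -0.1,"wz": -0.16,"hand": 50},{"dx": -0.04,"dy": 0.08,"dz": 3.55,"wx": -0.1,"wy": -0.1,"wz": -0.16,"hand": 50},{"dx": -0.04,"dy": 0.08,"dz": 3.58,"wx": -0.1,"wy": -0.1,"wz": -0.16,"hand": 50},{"dx": -0.04,"dy": 0.08,"dz": 3.58,"wx": -0.1,"wy": -0.1,"wz": -0.16,"hand": 50},{"dx": -0.04,"dy": 0.08,"dz": 3.58,"wx": -0.1,"wy": -0.1,"wz": -0.16,"hand": 10},{"dx": -0.04,"dy": 0.08,"dz": 3.58,"wx": -0.1,"wy": -0.1,"wz": -0.16,"hand": 10},{"dx": -0.04,"dy": 0.08,"dz": 3.58,"wx": -0.1,"wy": -0.1,"wz": -0.16,"hand": 10},{"dx": -0.04,"dy": 0.08,"dz": 3.58,"wx": -0.1,"wy": -0.1,"wz": -0.16,"hand": 10},{"dx": -0.04,"dy": 0.08,"dz": 3.58,"wx": -0.1,"wy": -0.1,"wz": -0.16,"hand": 10},{"dx": -0.04,"dy": 0.08,"dz": 3.58,"wx": -0.1,"wy": -0.1,"wz": -0.16,"hand": 10}]'

```text
clock: 11.95
eef_pos: [0.4415, -0.2194, 0.0159]
tool_rot: [-0.057, 0.998, -0.001, 0.0]
ft_force: [-0.4, 0.4, 5.9]
grip_width: 0.0191
grasp_force: 58.7
```

```bash
python3 - <<'E'
from h import *
st()
plan([.45,-.2,.14],-173.4)
plan(W(-.023,0,.14),np.degrees(q[2])-90)
E
```

```text
t 11.95 p [ 0.4415 -0.2194  0.0159] tx -173.51 j [-0.46  0.45 -0.35  0.77 -0.   -0.57] F [-0.4  0.4  5.9] grip 0.0191 58.7
d [-0.212  0.364 -2.482] w [-0.013  0.002 -0.023] rows>= 2.5
d [-0.872  6.76  -2.49 ] w [-1.2000e-02 -8.0000e-03 -1.6093e+01] rows>= 9.4
```

>>> drive_tool --rows '[{"dx": 0,"dy": 0,"dz": -0.5,"wx": 0,"wy": 0,"wz": 0,"hand": 10},{"dx": 0,"dy": 0,"dz": -1.2,"wx": 0,"wy": 0,"wz": 0,"hand": 10},{"dx": 0,"dy": 0,"dz": -1.9,"wx": 0,"wy": 0,"wz": 0,"hand": 10},{"dx": 0,"dy": 0,"dz": -2.5,"wx": 0,"wy": 0,"wz": 0,"hand": 10},{"dx": -0.1,"dy": 0.7,"dz": -2.5,"wx": 0,"wy": 0,"wz": -1.6,"hand": 10},{"dx": -0.2,"dy": 1.4,"dz": -2.5,"wx": 0,"wy": 0,"wz": -3.2,"hand": 10},{"dx": -0.3,"dy": 2.1,"dz": -2.5,"wx": 0,"wy": 0,"wz": -4.8,"hand": 10},{"dx": -0.4,"dy": 2.8,"dz": -2.5,"wx": 0,"wy": 0,"wz": -6.4,"hand": 10},{"dx": -0.5,"dy": 3.5,"dz": -2.5,"wx": 0,"wy": 0,"wz": -8,"hand": 10},{"dx": -0.6,"dy": 4.2,"dz": -2.5,"wx": 0,"wy": 0,"wz": -9.6,"hand": 10},{"dx": -0.7,"dy": 4.9,"dz": -2.5,"wx": 0,"wy": 0,"wz": -11.2,"hand": 10},{"dx": -0.8,"dy": 5.6,"dz": -2.5,"wx": 0,"wy": 0,"wz": -12.8,"hand": 10},{"dx": -0.85,"dy": 6.3,"dz": -2.5,"wx": 0,"wy": 0,"wz": -14.4,"hand": 10},{"dx": -0.87,"dy": 6.76,"dz": -2.5,"wx": 0,"wy": 0,"wz": -16.1,"hand": 10},{"dx": -0.87,"dy": 6.76,"dz": -2.5,"wx": 0,"wy": 0,"wz": -16.1,"hand": 10},{"dx": -0.87,"dy": 6.76,"dz": -2.5,"wx": 0,"wy": 0,"wz": -16.1,"hand": 10},{"dx": -0.87,"dy": 6.76,"dz": -2.5,"wx": 0,"wy": 0,"wz": -16.1,"hand": 10}]'

```text
clock: 13.65
eef_pos: [0.4459, 0.121, 0.1396]
tool_rot: [-0.688, 0.726, 0.0, -0.001]
ft_force: [-0.4, 0.3, 0.0]
grip_width: 0.0198
grasp_force: 58.7
```

```bash
python3 - <<'E'
from h import *
st(); im=snap('wrist','w5'); cv2.imwrite('pics/w5b.png',cv2.resize(im[:,:,::-1],(800,600),interpolation=cv2.INTER_CUBIC))
print(proj('wrist',np.array([W(-.023,-.03,.0245),W(-.023,.03,.0245)]))/.64)
o=bot.get_obs(); 
for k in(-.042,.042,.056,-.0435,-.076): 
    m=R.from_quat(o['tool_rot']).as_matrix(); print(k,proj('wrist',o['eef_pos']+m@np.array([k,0,.005]))/.64)
plan(W(-.023,0,.046),np.degrees(q[2])-90)
E
```

```text
t 13.65 p [0.4459 0.121  0.1396] tx -93.13 j [ 0.27  0.24 -0.27  1.06 -0.   -1.25] F [-0.4  0.3  0. ] grip 0.0198 58.7
[[402.35565131 235.0093595 ]
 [402.56490739 353.66203462]]
-0.042 [[404.93268019 524.64267899]]
0.042 [[405.36437154 256.72202028]]
0.056 [[405.45088034 203.03204982]]
-0.0435 [[404.92610048 528.72624884]]
-0.076 [[404.79140524 612.32217364]]
d [-0.016 -0.016  1.873] w [ 0.021 -0.008 -0.02 ] rows>= 1.9
```

View pics/w5b.png

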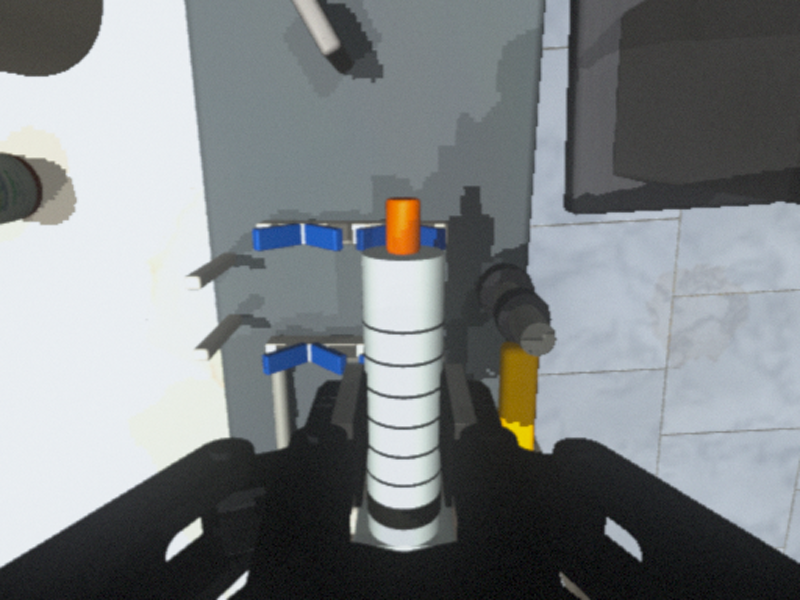

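The syringe is held straight, with its cap at (403,200), over the near cradle (V centred near column 402). The yellow bar stands aside at (518,400).

>>> drive_tool --rows '[{"dx": -0.02,"dy": -0.02,"dz": 0.5,"wx": 0,"wy": 0,"wz": 0,"hand": 10},{"dx": -0.02,"dy": -0.02,"dz": 1.0,"wx": 0,"wy": 0,"wz": 0,"hand": 10},{"dx": -0.02,"dy": -0.02,"dz": 1.4,"wx": 0,"wy": 0,"wz": 0,"hand": 10},{"dx": -0.02,"dy": -0.02,"dz": 1.65,"wx": 0,"wy": 0,"wz": 0,"hand": 10},{"dx": -0.02,"dy": -0.02,"dz": 1.78,"wx": 0,"wy": 0,"wz": 0,"hand": 10},{"dx": -0.02,"dy": -0.02,"dz": 1.86,"wx": 0,"wy": 0,"wz": 0,"hand": 10},{"dx": -0.02,"dy": -0.02,"dz": 1.88,"wx": 0,"wy": 0,"wz": 0,"hand": 10},{"dx": -0.02,"dy": -0.02,"dz": 1.88,"wx": 0,"wy": 0,"wz": 0,"hand": 10}]'

```text
clock: 14.5
eef_pos: [0.4474, 0.1226, 0.0462]
tool_rot: [-0.688, 0.726, 0.0, -0.0]
ft_force: [0.3, 0.1, 0.5]
grip_width: 0.0194
grasp_force: 58.8
```

```bash
python3 -c "
from h import *
st();d=bot.get_obs()['eef_pos']-W(-.023,0,.04); print(d)"
```

```text
t 14.5 p [0.4474 0.1226 0.0462] tx -93.04 j [ 0.27  0.36 -0.4   0.82  0.   -1.25] F [0.3 0.1 0.5] grip 0.0194 58.8
[0.00079972 0.00107401 0.00617319]
```

>>> drive_tool --rows '[{"dx": 0.02,"dy": 0,"dz": 0.03,"wx": 0,"wy": 0,"wz": 0,"hand": 10},{"dx": 0.02,"dy": 0,"dz": 0.04,"wx": 0,"wy": 0,"wz": 0,"hand": 10},{"dx": 0.02,"dy": 0,"dz": 0.04,"wx": 0,"wy": 0,"wz": 0,"hand": 24},{"dx": 0.02,"dy": 0,"dz": 0.04,"wx": 0,"wy": 0,"wz": 0,"hand": 30},{"dx": 0.02,"dy": 0,"dz": 0.04,"wx": 0,"wy": 0,"wz": 0,"hand": 34},{"dx": 0.02,"dy": 0,"dz": 0.04,"wx": 0,"wy": 0,"wz": 0,"hand": 34},{"dx": 0.02,"dy": 0,"dz": 0.04,"wx": 0,"wy": 0,"wz": 0,"hand": 34},{"dx": 0.02,"dy": 0,"dz": -0.4,"wx": 0,"wy": 0,"wz": 0,"hand": 34},{"dx": 0.02,"dy": 0,"dz": -1,"wx": 0,"wy": 0,"wz": 0,"hand": 34},{"dx": 0.02,"dy": 0,"dz": -2,"wx": 0,"wy": 0,"wz": 0,"hand": 34},{"dx": 0.02,"dy": 0,"dz": -3,"wx": 0,"wy": 0,"wz": 0,"hand": 34},{"dx": 0.02,"dy": 0,"dz": -3,"wx": 0,"wy": 0,"wz": 0,"hand": 34}]'

```text
clock: 15.7
eef_pos: [0.4513, 0.1229, 0.2028]
tool_rot: [-0.688, 0.725, -0.003, 0.005]
ft_force: [0.7, -0.1, 0.5]
grip_width: 0.0343
grasp_force: 0.0
```

```bash
python3 - <<'E'
from h import *
st(); im=snap('wrist','w6'); cv2.imwrite('pics/w6b.png',cv2.resize(im[:,:,::-1],(800,600),interpolation=cv2.INTER_CUBIC))
for nm,p in dict(capend=W(-.023,-.056,.04),front=W(-.023,-.042,.04),flange=W(-.023,.0435,.04),thumb=W(-.023,.077,.04),knob=W(-.075,.085,.0895)).items(): print(nm,(proj('wrist',p)/.64).round())
plan([.396,.207,.16],-93.3)
for r in bot.look_for('top','syringe_2')[:3]: print(r)
E
```

```text
t 15.7 p [0.4513 0.1229 0.2028] tx -93.01 j [ 0.27  0.19 -0.16  1.2   0.   -1.25] F [ 0.7 -0.1  0.5] grip 0.0343 0.0
capend [[412. 169.]]
front [[412. 195.]]
flange [[411. 342.]]
thumb [[410. 394.]]
knob [[511. 452.]]
d [-1.631  1.166  0.789] w [-0.075  0.029  0.057] rows>= 2.2
{'extent': [253.9, 208.9, 6.2, 35.6], 'score': 0.5}
```

View pics/w6b.png

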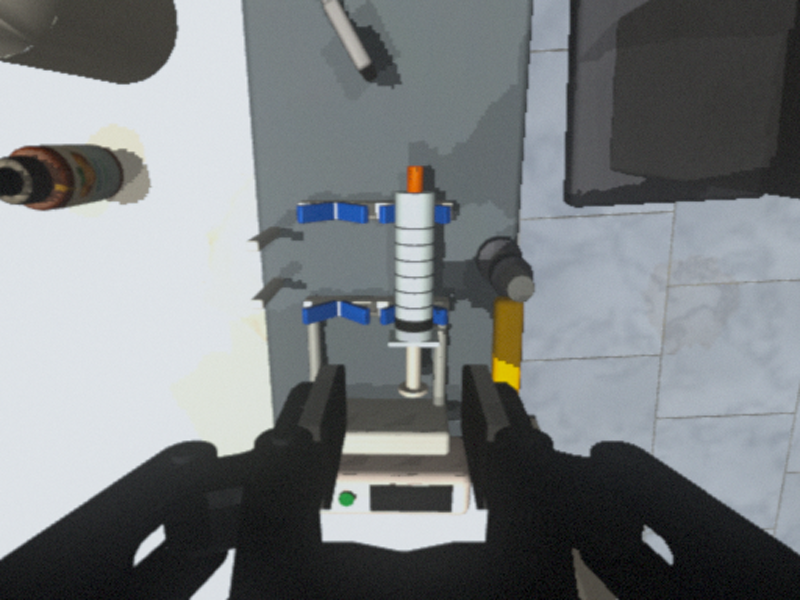

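The syringe sits in the near cradle: cap (415,167), flange (414,344), thumb end (413,393). All are within about 2 px of prediction, so it is centred. Next I close the bar.

```bash
python3 -c "
from h import *
plan([.398,.209,.076],-93.3)"
```

```text
d [-1.684  1.095  2.424] w [-0.022  0.01   0.057] rows>= 3.1
```

>>> drive_tool --rows '[{"dx": -0.8,"dy": 0.5,"dz": 0.3,"wx": 0,"wy": 0,"wz": 0.06,"hand": 42},{"dx": -1.68,"dy": 1.09,"dz": 0.6,"wx": 0,"wy": 0,"wz": 0.06,"hand": 42},{"dx": -1.68,"dy": 1.09,"dz": 0.7,"wx": 0,"wy": 0,"wz": 0.06,"hand": 42},{"dx": -1.68,"dy": 1.09,"dz": 1.4,"wx": 0,"wy": 0,"wz": 0.06,"hand": 42},{"dx": -1.68,"dy": 1.09,"dz": 2.0,"wx": 0,"wy": 0,"wz": 0.06,"hand": 42},{"dx": -1.68,"dy": 1.09,"dz": 2.3,"wx": 0,"wy": 0,"wz": 0.06,"hand": 42},{"dx": -1.68,"dy": 1.09,"dz": 2.4,"wx": 0,"wy": 0,"wz": 0.06,"hand": 42},{"dx": -1.68,"dy": 1.09,"dz": 2.4,"wx": 0,"wy": 0,"wz": 0.06,"hand": 42},{"dx": -1.68,"dy": 1.09,"dz": 2.4,"wx": 0,"wy": 0,"wz": 0.06,"hand": 10},{"dx": -1.68,"dy": 1.09,"dz": 2.4,"wx": 0,"wy": 0,"wz": 0.06,"hand": 10},{"dx": -1.68,"dy": 1.09,"dz": 2.4,"wx": 0,"wy": 0,"wz": 0.06,"hand": 10},{"dx": -1.68,"dy": 1.09,"dz": 2.4,"wx": 0,"wy": 0,"wz": 0.06,"hand": 10},{"dx": -1.68,"dy": 1.09,"dz": 2.3,"wx": 0,"wy": 0,"wz": 0.06,"hand": 10},{"dx": -1.68,"dy": 1.09,"dz": 2.2,"wx": 0,"wy": 0,"wz": 0.06,"hand": 10},{"dx": -1.68,"dy": 1.09,"dz": 2.1,"wx": 0,"wy": 0,"wz": 0.06,"hand": 10},{"dx": -1.68,"dy": 1.09,"dz": 2.0,"wx": 0,"wy": 0,"wz": 0.06,"hand": 10},{"dx": -1.68,"dy": 1.09,"dz": 1.9,"wx": 0,"wy": 0,"wz": 0.06,"hand": 10},{"dx": -1.68,"dy": 1.09,"dz": 1.84,"wx": 0,"wy": 0,"wz": 0.06,"hand": 10},{"dx": -1.68,"dy": 1.09,"dz": 1.84,"wx": 0,"wy": 0,"wz": 0.06,"hand": 10}]'

```text
clock: 17.7
eef_pos: [0.397, 0.2083, 0.1041]
tool_rot: [-0.686, 0.727, 0.0, -0.001]
ft_force: [2.0, -2.3, -5.7]
grip_width: 0.0202
grasp_force: 58.9
```

```bash
python3 -c "
from h import *
st(); p=bot.get_obs()['eef_pos']; d=p-W(-.075,0); print(d, np.arctan2(d[1],d[0])-q[2]); arc(*W(-.075,0)[:2],-(np.arctan2(d[1],d[0])-q[2]),16)"
```

```text
t 17.7 p [0.397  0.2083 0.1041] tx -93.32 j [ 0.48  0.26 -0.36  0.96  0.   -1.03] F [ 2.  -2.3 -5.7] grip 0.0202 58.9
[0.00232273 0.0840081  0.10411313] 1.5963544303059967
1 dx 0.00 dy -0.17 dz -0.00 wz 1.14
2 dx 0.02 dy -0.33 dz -0.00 wz 2.29
3 dx 0.06 dy -0.50 dz -0.00 wz 3.43
4 dx 0.11 dy -0.66 dz -0.00 wz 4.57
5 dx 0.18 dy -0.81 dz -0.00 wz 5.72
6 dx 0.26 dy -0.96 dz -0.00 wz 6.86
7 dx 0.36 dy -1.09 dz -0.00 wz 8.00
8 dx 0.47 dy -1.22 dz -0.00 wz 9.15
9 dx 0.59 dy -1.33 dz -0.00 wz 10.29
10 dx 0.73 dy -1.43 dz -0.00 wz 11.43
11 dx 0.87 dy -1.52 dz -0.00 wz 12.58
12 dx 1.02 dy -1.60 dz -0.00 wz 13.72
13 dx 1.18 dy -1.65 dz -0.00 wz 14.86
14 dx 1.34 dy -1.70 dz -0.00 wz 16.01
15 dx 1.50 dy -1.72 dz -0.00 wz 17.15
16 dx 1.67 dy -1.73 dz -0.00 wz 18.29
```

>>> drive_tool --rows '[{"dx": 0.0,"dy": -0.17,"dz": 0,"wx": 0,"wy": 0,"wz": 1.14,"hand": 10},{"dx": 0.02,"dy": -0.33,"dz": 0,"wx": 0,"wy": 0,"wz": 2.29,"hand": 10},{"dx": 0.06,"dy": -0.5,"dz": 0,"wx": 0,"wy": 0,"wz": 3.43,"hand": 10},{"dx": 0.11,"dy": -0.66,"dz": 0,"wx": 0,"wy": 0,"wz": 4.57,"hand": 10},{"dx": 0.18,"dy": -0.81,"dz": 0,"wx": 0,"wy": 0,"wz": 5.72,"hand": 10},{"dx": 0.26,"dy": -0.96,"dz": 0,"wx": 0,"wy": 0,"wz": 6.86,"hand": 10},{"dx": 0.36,"dy": -1.09,"dz": 0,"wx": 0,"wy": 0,"wz": 8,"hand": 10},{"dx": 0.47,"dy": -1.22,"dz": 0,"wx": 0,"wy": 0,"wz": 9.15,"hand": 10},{"dx": 0.59,"dy": -1.33,"dz": 0,"wx": 0,"wy": 0,"wz": 10.29,"hand": 10},{"dx": 0.73,"dy": -1.43,"dz": 0,"wx": 0,"wy": 0,"wz": 11.43,"hand": 10},{"dx": 0.87,"dy": -1.52,"dz": 0,"wx": 0,"wy": 0,"wz": 12.58,"hand": 10},{"dx": 1.02,"dy": -1.6,"dz": 0,"wx": 0,"wy": 0,"wz": 13.72,"hand": 10},{"dx": 1.18,"dy": -1.65,"dz": 0,"wx": 0,"wy": 0,"wz": 14.86,"hand": 10},{"dx": 1.34,"dy": -1.7,"dz": 0,"wx": 0,"wy": 0,"wz": 16.01,"hand": 10},{"dx": 1.5,"dy": -1.72,"dz": 0,"wx": 0,"wy": 0,"wz": 17.15,"hand": 10},{"dx": 1.67,"dy": -1.73,"dz": 0,"wx": 0,"wy": 0,"wz": 18.2,"hand": 10},{"dx": 1.67,"dy": -1.73,"dz": 0,"wx": 0,"wy": 0,"wz": 18.2,"hand": 10},{"dx": 1.67,"dy": -1.73,"dz": 0,"wx": 0,"wy": 0,"wz": 18.2,"hand": 10}]'

```text
clock: 19.5
eef_pos: [0.4792, 0.1201, 0.1038]
tool_rot: [0.037, 0.999, -0.0, -0.0]
ft_force: [4.1, -1.3, -5.2]
grip_width: 0.02
grasp_force: 59.0
```

```bash
python3 -c "
from h import *
st(); plan([.4805,.1202,.0775],176.7)"
```

```text
t 19.5 p [0.4792 0.1201 0.1038] tx 175.77 j [ 0.25  0.34 -0.25  0.99 -0.    0.32] F [ 4.1 -1.3 -5.2] grip 0.02 59.0
d [-0.025  0.003  0.525] w [-0.002 -0.003 -0.186] rows>= 0.5
```

>>> drive_tool --rows '[{"dx": 0,"dy": 0,"dz": 0.1,"wx": 0,"wy": 0,"wz": 0,"hand": 10},{"dx": 0,"dy": 0,"dz": 0.2,"wx": 0,"wy": 0,"wz": 0,"hand": 10},{"dx": 0,"dy": 0,"dz": 0.3,"wx": 0,"wy": 0,"wz": 0,"hand": 10},{"dx": 0,"dy": 0,"dz": 0.4,"wx": 0,"wy": 0,"wz": 0,"hand": 10},{"dx": 0,"dy": 0,"dz": 0.48,"wx": 0,"wy": 0,"wz": 0,"hand": 10},{"dx": 0,"dy": 0,"dz": 0.53,"wx": 0,"wy": 0,"wz": 0,"hand": 10},{"dx": 0,"dy": 0,"dz": 0.53,"wx": 0,"wy": 0,"wz": 0,"hand": 10},{"dx": 0,"dy": 0,"dz": 0.53,"wx": 0,"wy": 0,"wz": 0,"hand": 40},{"dx": 0,"dy": 0,"dz": 0.53,"wx": 0,"wy": 0,"wz": 0,"hand": 40},{"dx": 0,"dy": 0,"dz": 0.53,"wx": 0,"wy": 0,"wz": 0,"hand": 40},{"dx": 0,"dy": 0,"dz": 0,"wx": 0,"wy": 0,"wz": 0,"hand": 40},{"dx": 0,"dy": 0,"dz": -1,"wx": 0,"wy": 0,"wz": 0,"hand": 40},{"dx": 0,"dy": 0,"dz": -2,"wx": 0,"wy": 0,"wz": 0,"hand": 40},{"dx": 0,"dy": 0,"dz": -2,"wx": 0,"wy": 0,"wz": 0,"hand": 40}]'

```text
clock: 20.9
eef_pos: [0.4824, 0.1214, 0.2106]
tool_rot: [0.037, 0.999, 0.002, 0.005]
ft_force: [0.7, 0.0, 0.6]
grip_width: 0.0398
grasp_force: 0.0
```

```bash
python3 - <<'E'
from h import *
st(); im=snap('wrist','w7'); a=im[40:260,0:470,::-1].copy(); cv2.imwrite('pics/w7b.png',cv2.resize(a,(800,374),interpolation=cv2.INTER_CUBIC))
s=800/470
for nm,p in dict(tip=W(.07,0,.063),lugR=W(.0625,-.016,.062),lugL=W(.0625,.016,.062),nut=W(.04,-.17,.06)).items(): print(nm,((proj('wrist',p)-[0,40])*s).round())
E
```

```text
t 20.9 p [0.4824 0.1214 0.2106] tx 175.71 j [ 0.25  0.24 -0.08  1.24  0.    0.32] F [0.7 0.  0.6] grip 0.0398 0.0
tip [[438. 343.]]
lugR [[407. 330.]]
lugL [[468. 328.]]
nut [[106. 294.]]
```

View pics/w7b.png

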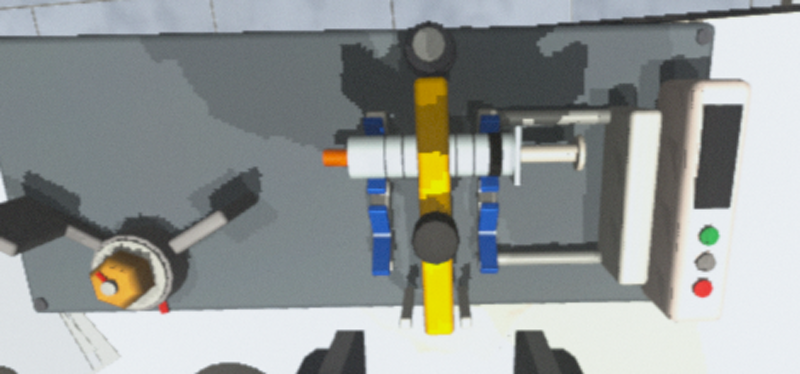

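The bar is down between its lugs, with its tip at (438,330), and crosses the syringe. The nut is at (108,288) with its red line pointing up and left. I'll look at the nut from above.

```bash
python3 -c "
from h import *
print(W(.04,-.17,.06)); plan(W(.04,-.17,.2),176.95)"
```

```text
[ 0.50050367 -0.05158648  0.06      ]
d [-0.65  -3.413  0.141] w [ 0.03   0.065 -0.248] rows>= 3.5
```

>>> drive_tool --rows '[{"dx": -0.65,"dy": -3.4,"dz": 0.15,"wx": 0,"wy": 0,"wz": -0.25,"hand": 40},{"dx": -0.65,"dy": -3.4,"dz": 0.15,"wx": 0,"wy": 0,"wz": -0.25,"hand": 40},{"dx": -0.65,"dy": -3.4,"dz": 0.15,"wx": 0,"wy": 0,"wz": -0.25,"hand": 40},{"dx": -0.65,"dy": -3.4,"dz": 0.15,"wx": 0,"wy": 0,"wz": -0.25,"hand": 40},{"dx": -0.65,"dy": -3.4,"dz": 0.15,"wx": 0,"wy": 0,"wz": -0.25,"hand": 40},{"dx": -0.65,"dy": -3.4,"dz": 0.15,"wx": 0,"wy": 0,"wz": -0.25,"hand": 40},{"dx": -0.65,"dy": -3.4,"dz": 0.15,"wx": 0,"wy": 0,"wz": -0.25,"hand": 40},{"dx": -0.65,"dy": -3.4,"dz": 0.15,"wx": 0,"wy": 0,"wz": -0.25,"hand": 40}]'

```text
clock: 21.75
eef_pos: [0.498, -0.0506, 0.1958]
tool_rot: [0.026, 1.0, 0.0, -0.001]
ft_force: [0.5, 0.5, -0.1]
grip_width: 0.0397
grasp_force: 0.0
```

```bash
python3 - <<'E'
from h import *
st(); im=snap('wrist','w8'); a=im[100:280,140:380,::-1].copy(); cv2.imwrite('pics/w8b.png',cv2.resize(a,(800,600),interpolation=cv2.INTER_CUBIC))
s=800/240
for nm,p in dict(stud=W(.04,-.17,.06),washer=W(.04,-.17,.038)).items(): print(nm,((proj('wrist',p)-[140,100])*s).round())
E
```

```text
t 21.75 p [ 0.498  -0.0506  0.1958] tx 177.05 j [-0.1   0.27 -0.08  1.22 -0.   -0.05] F [ 0.5  0.5 -0.1] grip 0.0397 0.0
stud [[389. 281.]]
washer [[390. 259.]]
```

View pics/w8b.png

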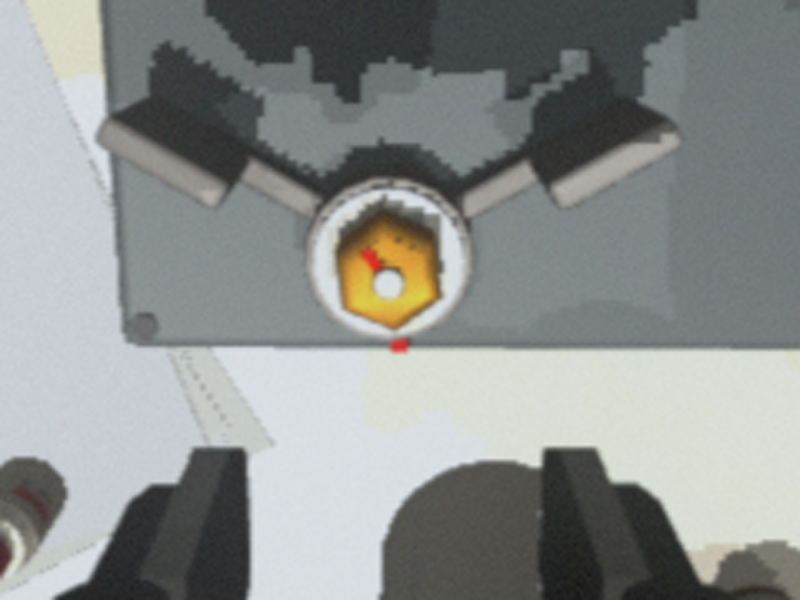

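The stud is at (388,282), 1 px from prediction. The red line points up-left, about 0.6 rad anticlockwise of the pump's -x, so nut_turn is about 0.05. The wrench is next.

```bash
python3 -c "
from h import *
plan([.47,-.385,.2],182)"
```

```text
d [ 0.217 -6.707 -0.08 ] w [-0.    -0.024 -0.99 ] rows>= 6.7
```

>>> drive_tool --rows '[{"dx": 0.2,"dy": -6.7,"dz": -0.1,"wx": 0,"wy": 0,"wz": -1,"hand": 50},{"dx": 0.2,"dy": -6.7,"dz": -0.1,"wx": 0,"wy": 0,"wz": -1,"hand": 50},{"dx": 0.2,"dy": -6.7,"dz": -0.1,"wx": 0,"wy": 0,"wz": -1,"hand": 50},{"dx": 0.2,"dy": -6.7,"dz": -0.1,"wx": 0,"wy": 0,"wz": -1,"hand": 50},{"dx": 0.2,"dy": -6.7,"dz": -0.1,"wx": 0,"wy": 0,"wz": -1,"hand": 50},{"dx": 0.2,"dy": -6.7,"dz": -0.1,"wx": 0,"wy": 0,"wz": -1,"hand": 50},{"dx": 0.2,"dy": -6.7,"dz": -0.1,"wx": 0,"wy": 0,"wz": -1,"hand": 50},{"dx": 0.2,"dy": -6.7,"dz": -0.1,"wx": 0,"wy": 0,"wz": -1,"hand": 50},{"dx": 0.2,"dy": -6.7,"dz": -0.1,"wx": 0,"wy": 0,"wz": -1,"hand": 50},{"dx": 0.2,"dy": -6.7,"dz": -0.1,"wx": 0,"wy": 0,"wz": -1,"hand": 50},{"dx": 0.2,"dy": -6.7,"dz": -0.1,"wx": 0,"wy": 0,"wz": -1,"hand": 50},{"dx": 0.2,"dy": -6.7,"dz": -0.1,"wx": 0,"wy": 0,"wz": -1,"hand": 50}]'

```text
clock: 23.0
eef_pos: [0.4709, -0.3845, 0.2016]
tool_rot: [-0.018, 1.0, -0.0, -0.001]
ft_force: [0.1, -0.2, 0.3]
grip_width: 0.05
grasp_force: 0.0
```

```bash
python3 - <<'E'
from h import *
st(); im=snap('wrist','w9'); a=im[80:300,130:400,::-1].copy(); cv2.imwrite('pics/w9b.png',cv2.resize(a,(736,600),interpolation=cv2.INTER_CUBIC))
for r in bot.outline_of('wrist','wrench')[:1]:
    m=r['region']; v,u=np.nonzero(m); print(round(r['score'],2),np.round(r['extent'],1))
    P=ray('wrist',np.c_[u,v],.02); c=P.mean(0); w,V=np.linalg.eigh(np.cov((P-c)[:,:2].T)); b=V[:,1]; b*=-np.sign(b[0]); s=(P-c)[:,:2]@b
    print(c,np.degrees(np.arctan2(b[1],b[0])),s.min(),s.max(),'ends',c[:2]+b*s.min(),c[:2]+b*s.max())
    np.save('wm.npy',m)
E
```

```text
t 23.0 p [ 0.4709 -0.3845  0.2016] tx -177.94 j [-0.68  0.48  0.24  1.34 -0.   -0.72] F [ 0.1 -0.2  0.3] grip 0.05 0.0
0.69 [257.1 173.1  46.9 175. ]
[ 0.48568837 -0.38539742  0.02      ] -179.40847659200588 -0.08067188211686002 0.08923215863999952 ends [ 0.56635595 -0.38456457] [ 0.39646096 -0.38631864]
```

View pics/w9b.png

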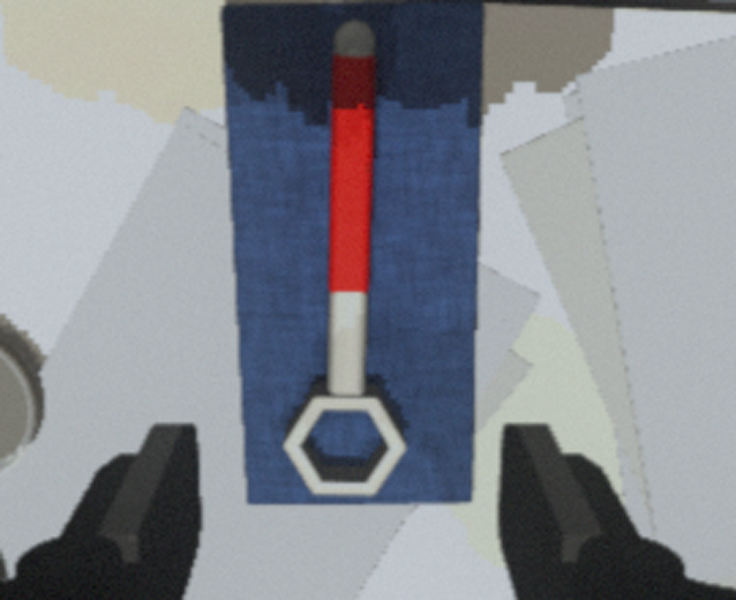

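```bash
python3 - <<'E'
from h import *
px=np.array([[345,445.5],[354.5,57],[347.5,380],[352,200]])/2.7267+[130,80]
A,B,C,D=ray('wrist',px,.02); print(A,B,C,D); d=B-A; ang=np.arctan2(d[1],d[0]); print(np.degrees(ang),np.linalg.norm(d))
g=A[:2]+.105*np.array([np.cos(ang),np.sin(ang)]); print('grip',g)
plan([g[0],g[1],.0195],np.degrees(ang))
print('mat',ray('wrist',np.array([[222,5],[483,5],[471,500],[247,502]])/2.7267+[130,80],.006))
E
```

```text
[ 0.54777809 -0.38364446  0.02      ] [ 0.40837273 -0.38532427  0.02      ] [ 0.52181445 -0.38363132  0.02      ] [ 0.45583306 -0.3844105   0.02      ]
-179.30963029240507 0.1394154758052778
grip [ 0.44278571 -0.3849096 ]
d [0.554 0.021 3.642] w [-0.004 -0.016  0.266] rows>= 3.7
mat [[ 0.3933067  -0.43068339  0.006     ]
 [ 0.39016738 -0.34244511  0.006     ]
 [ 0.57600587 -0.33302057  0.006     ]
 [ 0.58008864 -0.42131733  0.006     ]]
```

>>> drive_tool --rows '[{"dx": 0.55,"dy": 0.02,"dz": 1,"wx": 0,"wy": 0,"wz": 0.27,"hand": 45},{"dx": 0.55,"dy": 0.02,"dz": 2,"wx": 0,"wy": 0,"wz": 0.27,"hand": 45},{"dx": 0.55,"dy": 0.02,"dz": 2.8,"wx": 0,"wy": 0,"wz": 0.27,"hand": 45},{"dx": 0.55,"dy": 0.02,"dz": 3.3,"wx": 0,"wy": 0,"wz": 0.27,"hand": 45},{"dx": 0.55,"dy": 0.02,"dz": 3.55,"wx": 0,"wy": 0,"wz": 0.27,"hand": 45},{"dx": 0.55,"dy": 0.02,"dz": 3.63,"wx": 0,"wy": 0,"wz": 0.27,"hand": 45},{"dx": 0.55,"dy": 0.02,"dz": 3.63,"wx": 0,"wy": 0,"wz": 0.27,"hand": 45},{"dx": 0.55,"dy": 0.02,"dz": 3.63,"wx": 0,"wy": 0,"wz": 0.27,"hand": 45}]'

```text
clock: 23.9
eef_pos: [0.4439, -0.3868, 0.0217]
tool_rot: [-0.005, 1.0, -0.001, 0.001]
ft_force: [1.1, -0.5, -0.1]
grip_width: 0.0451
grasp_force: 0.0
```

```bash
python3 -c "
from h import *
st()
plan([.4428,-.3849,.0195],-179.31)"
```

```text
t 23.9 p [ 0.4439 -0.3868  0.0217] tx -179.4 j [-0.72  0.59 -0.07  0.9  -0.   -0.73] F [ 1.1 -0.5 -0.1] grip 0.0451 0.0
d [0.022 0.039 0.044] w [-0.03   0.012 -0.018] rows>= 0.1
```

>>> drive_tool --rows '[{"dx": 0.02,"dy": 0.04,"dz": 0.03,"wx": 0,"wy": 0,"wz": 0,"hand": 45},{"dx": 0.02,"dy": 0.04,"dz": 0.03,"wx": 0,"wy": 0,"wz": 0,"hand": 5},{"dx": 0.02,"dy": 0.04,"dz": 0.03,"wx": 0,"wy": 0,"wz": 0,"hand": 5},{"dx": 0.02,"dy": 0.04,"dz": 0.03,"wx": 0,"wy": 0,"wz": 0,"hand": 5},{"dx": 0.02,"dy": 0.04,"dz": 0.03,"wx": 0,"wy": 0,"wz": 0,"hand": 5},{"dx": 0.02,"dy": 0.04,"dz": 0.03,"wx": 0,"wy": 0,"wz": 0,"hand": 5},{"dx": 0.02,"dy": 0.04,"dz": 0.03,"wx": 0,"wy": 0,"wz": 0,"hand": 5}]'

```text
clock: 24.6
eef_pos: [0.4419, -0.3842, 0.0192]
tool_rot: [-0.005, 1.0, -0.001, -0.0]
ft_force: [-0.5, 0.5, 5.5]
grip_width: 0.0118
grasp_force: 61.1
```

```bash
cat >> h.py <<'E'
def wpose(hdg,z,L=.105):
    """TCP pose for handle angle hdg (rad ccw from pump -x), wrench underside at z; L from nut axis"""
    a=np.pi+q[2]+hdg; n=W(.04,-.17); return [n[0]+L*np.cos(a),n[1]+L*np.sin(a),z+WZ],np.degrees(a)
WZ=.014
E
python3 -c "
from h import *
st()
p,a=wpose(.6,.1); print(p,a); plan(p,a)"
```

```text
t 24.6 p [ 0.4419 -0.3842  0.0192] tx -179.42 j [-0.72  0.59 -0.08  0.9  -0.   -0.73] F [-0.5  0.5  5.5] grip 0.0118 61.1
[np.float64(0.4108134349519517), np.float64(-0.10618191297499466), 0.114] 211.32933223775342
d [ 0.567  5.565 -1.903] w [-0.011 -0.011 -6.15 ] rows>= 5.9
```

>>> drive_tool --rows '[{"dx": 0,"dy": 0,"dz": -0.4,"wx": 0,"wy": 0,"wz": 0,"hand": 5},{"dx": 0,"dy": 0,"dz": -1.0,"wx": 0,"wy": 0,"wz": 0,"hand": 5},{"dx": 0,"dy": 0,"dz": -1.9,"wx": 0,"wy": 0,"wz": 0,"hand": 5},{"dx": 0,"dy": 0,"dz": -1.9,"wx": 0,"wy": 0,"wz": 0,"hand": 5},{"dx": 0.05,"dy": 0.5,"dz": -1.9,"wx": 0,"wy": 0,"wz": -0.6,"hand": 5},{"dx": 0.1,"dy": 1.1,"dz": -1.9,"wx": 0,"wy": 0,"wz": -1.2,"hand": 5},{"dx": 0.2,"dy": 1.7,"dz": -1.9,"wx": 0,"wy": 0,"wz": -1.9,"hand": 5},{"dx": 0.25,"dy": 2.3,"dz": -1.9,"wx": 0,"wy": 0,"wz": -2.6,"hand": 5},{"dx": 0.3,"dy": 2.9,"dz": -1.9,"wx": 0,"wy": 0,"wz": -3.3,"hand": 5},{"dx": 0.37,"dy": 3.5,"dz": -1.9,"wx": 0,"wy": 0,"wz": -4,"hand": 5},{"dx": 0.45,"dy": 4.1,"dz": -1.9,"wx": 0,"wy": 0,"wz": -4.7,"hand": 5},{"dx": 0.5,"dy": 4.7,"dz": -1.9,"wx": 0,"wy": 0,"wz": -5.4,"hand": 5},{"dx": 0.55,"dy": 5.2,"dz": -1.9,"wx": 0,"wy": 0,"wz": -5.9,"hand": 5},{"dx": 0.57,"dy": 5.57,"dz": -1.9,"wx": 0,"wy": 0,"wz": -6.15,"hand": 5},{"dx": 0.57,"dy": 5.57,"dz": -1.9,"wx": 0,"wy": 0,"wz": -6.15,"hand": 5},{"dx": 0.57,"dy": 5.57,"dz": -1.9,"wx": 0,"wy": 0,"wz": -6.15,"hand": 5}]'

```text
clock: 26.2
eef_pos: [0.4101, -0.1056, 0.1129]
tool_rot: [-0.27, 0.963, -0.0, -0.001]
ft_force: [0.9, 0.0, -1.3]
grip_width: 0.012
grasp_force: 60.2
```

```bash
sed -i 's/L=.105)/L=.1058)/; s/^WZ=.*/WZ=.0132/' h.py; python3 - <<'E'
from h import *
st()
p,a=wpose(.6,.06); plan(p,a)
im=snap('wrist','w10');sc=snap('scene','s10')
u=proj('scene',W(.04,-.17,.06))[0].astype(int); 
A=cv2.resize(sc[u[1]-45:u[1]+45,u[0]-60:u[0]+60,::-1],(800,600),interpolation=cv2.INTER_CUBIC); cv2.imwrite('pics/s10b.png',A)
E
```

```text
t 26.2 p [ 0.4101 -0.1056  0.1129] tx -148.63 j [-0.25  0.2  -0.41  0.96 -0.   -0.8 ] F [ 0.9  0.  -1.3] grip 0.012 60.2
d [ 0.009 -0.018  0.794] w [ 0.007 -0.027  0.008] rows>= 0.8
```

View pics/s10b.png

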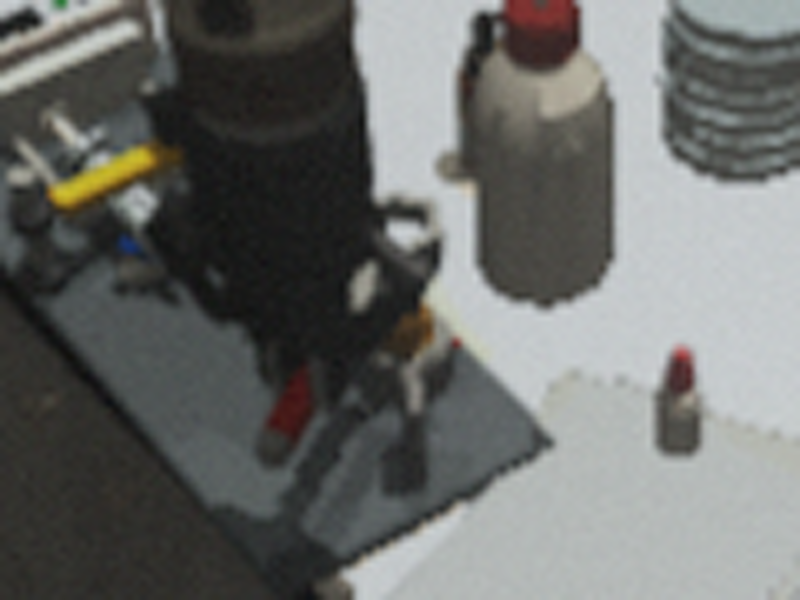

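The wrench is held level, with its ring at (410,225) above the nut at (415,330). I lower it.

>>> drive_tool --rows '[{"dx": 0.01,"dy": -0.02,"dz": 0.4,"wx": 0,"wy": 0,"wz": 0,"hand": 5},{"dx": 0.01,"dy": -0.02,"dz": 0.7,"wx": 0,"wy": 0,"wz": 0,"hand": 5},{"dx": 0.01,"dy": -0.02,"dz": 0.85,"wx": 0,"wy": 0,"wz": 0,"hand": 5},{"dx": 0.01,"dy": -0.02,"dz": 0.95,"wx": 0,"wy": 0,"wz": 0,"hand": 5},{"dx": 0.01,"dy": -0.02,"dz": 1.02,"wx": 0,"wy": 0,"wz": 0,"hand": 5},{"dx": 0.01,"dy": -0.02,"dz": 1.07,"wx": 0,"wy": 0,"wz": 0,"hand": 5},{"dx": 0.01,"dy": -0.02,"dz": 1.1,"wx": 0,"wy": 0,"wz": 0,"hand": 5},{"dx": 0.01,"dy": -0.02,"dz": 1.1,"wx": 0,"wy": 0,"wz": 0,"hand": 5}]'

```text
clock: 27.1
eef_pos: [0.4105, -0.1068, 0.0584]
tool_rot: [-0.27, 0.963, 0.0, -0.001]
ft_force: [0.2, 0.6, -1.7]
grip_width: 0.0123
grasp_force: 60.2
```

```bash
python3 -c "
from h import *
st(); p,a=wpose(.6,.038); plan(p,a); print(bot.get_obs()['ft_torque'])"
```

```text
t 27.1 p [ 0.4105 -0.1068  0.0584] tx -148.66 j [-0.25  0.28 -0.48  0.82 -0.   -0.8 ] F [ 0.2  0.6 -1.7] grip 0.0123 60.2
d [0.004 0.007 0.145] w [ 0.004 -0.015  0.001] rows>= 0.1
[-0.01770991  0.06597637 -0.00186717]
```

>>> drive_tool --rows '[{"dx": 0,"dy": 0,"dz": 0.05,"wx": 0,"wy": 0,"wz": 0,"hand": 5},{"dx": 0,"dy": 0,"dz": 0.1,"wx": 0,"wy": 0,"wz": 0,"hand": 5},{"dx": 0,"dy": 0,"dz": 0.13,"wx": 0,"wy": 0,"wz": 0,"hand": 5},{"dx": 0,"dy": 0,"dz": 0.13,"wx": 0,"wy": 0,"wz": 0,"hand": 5}]'

```text
clock: 27.5
eef_pos: [0.4102, -0.1067, 0.0516]
tool_rot: [-0.27, 0.963, 0.0, -0.001]
ft_force: [-0.2, 0.3, -0.7]
grip_width: 0.0121
grasp_force: 60.2
```

```bash
python3 -c "
from h import *
st(); print(bot.get_obs()['ft_torque']); arc(*W(.04,-.17)[:2],-1.32,18)"
```

```text
t 27.5 p [ 0.4102 -0.1067  0.0516] tx -148.66 j [-0.25  0.29 -0.49  0.8  -0.   -0.8 ] F [-0.2  0.3 -0.7] grip 0.0121 60.2
[0.00243496 0.01832398 0.01797063]
1 dx -0.01 dy 0.15 dz 0.00 wz 0.84
2 dx -0.02 dy 0.31 dz 0.00 wz 1.68
3 dx -0.05 dy 0.46 dz 0.00 wz 2.52
4 dx -0.09 dy 0.61 dz 0.00 wz 3.36
5 dx -0.14 dy 0.76 dz 0.00 wz 4.20
6 dx -0.20 dy 0.90 dz 0.00 wz 5.04
7 dx -0.27 dy 1.04 dz 0.00 wz 5.88
8 dx -0.35 dy 1.17 dz 0.00 wz 6.72
9 dx -0.44 dy 1.30 dz 0.00 wz 7.56
10 dx -0.54 dy 1.42 dz 0.00 wz 8.40
11 dx -0.65 dy 1.53 dz 0.00 wz 9.24
12 dx -0.77 dy 1.63 dz 0.00 wz 10.08
13 dx -0.89 dy 1.73 dz 0.00 wz 10.92
14 dx -1.02 dy 1.81 dz -0.00 wz 11.76
15 dx -1.15 dy 1.89 dz -0.00 wz 12.61
16 dx -1.29 dy 1.95 dz -0.00 wz 13.45
17 dx -1.44 dy 2.01 dz -0.00 wz 14.29
18 dx -1.59 dy 2.05 dz -0.00 wz 15.13
```

>>> drive_tool --rows '[{"dx": -0.01,"dy": 0.15,"dz": 0,"wx": 0,"wy": 0,"wz": 0.84,"hand": 5},{"dx": -0.02,"dy": 0.31,"dz": 0,"wx": 0,"wy": 0,"wz": 1.68,"hand": 5},{"dx": -0.05,"dy": 0.46,"dz": 0,"wx": 0,"wy": 0,"wz": 2.52,"hand": 5},{"dx": -0.09,"dy": 0.61,"dz": 0,"wx": 0,"wy": 0,"wz": 3.36,"hand": 5},{"dx": -0.14,"dy": 0.76,"dz": 0,"wx": 0,"wy": 0,"wz": 4.2,"hand": 5},{"dx": -0.2,"dy": 0.9,"dz": 0,"wx": 0,"wy": 0,"wz": 5.04,"hand": 5},{"dx": -0.27,"dy": 1.04,"dz": 0,"wx": 0,"wy": 0,"wz": 5.88,"hand": 5},{"dx": -0.35,"dy": 1.17,"dz": 0,"wx": 0,"wy": 0,"wz": 6.72,"hand": 5},{"dx": -0.44,"dy": 1.3,"dz": 0,"wx": 0,"wy": 0,"wz": 7.56,"hand": 5},{"dx": -0.54,"dy": 1.42,"dz": 0,"wx": 0,"wy": 0,"wz": 8.4,"hand": 5},{"dx": -0.65,"dy": 1.53,"dz": 0,"wx": 0,"wy": 0,"wz": 9.24,"hand": 5},{"dx": -0.77,"dy": 1.63,"dz": 0,"wx": 0,"wy": 0,"wz": 10.08,"hand": 5},{"dx": -0.89,"dy": 1.73,"dz": 0,"wx": 0,"wy": 0,"wz": 10.92,"hand": 5},{"dx": -1.02,"dy": 1.81,"dz": 0,"wx": 0,"wy": 0,"wz": 11.76,"hand": 5},{"dx": -1.15,"dy": 1.89,"dz": 0,"wx": 0,"wy": 0,"wz": 12.61,"hand": 5},{"dx": -1.29,"dy": 1.95,"dz": 0,"wx": 0,"wy": 0,"wz": 13.45,"hand": 5},{"dx": -1.44,"dy": 2.01,"dz": 0,"wx": 0,"wy": 0,"wz": 14.29,"hand": 5},{"dx": -1.59,"dy": 2.05,"dz": 0,"wx": 0,"wy": 0,"wz": 15.13,"hand": 5},{"dx": -1.59,"dy": 2.05,"dz": 0,"wx": 0,"wy": 0,"wz": 15.13,"hand": 5},{"dx": -1.59,"dy": 2.05,"dz": 0,"wx": 0,"wy": 0,"wz": 15.13,"hand": 5}]'

```text
clock: 29.5
eef_pos: [0.425, 0.022, 0.0517]
tool_rot: [0.376, 0.926, -0.0, -0.001]
ft_force: [0.6, -0.7, -1.2]
grip_width: 0.012
grasp_force: 60.2
```

```bash
cat >> h.py <<'E'
def hd():
    o=bot.get_obs(); d=o['eef_pos']-W(.04,-.17); print('h',round((np.arctan2(d[1],d[0])-q[2])%(2*np.pi)-np.pi,3),'tool h',round((np.radians(tx())-q[2])%(2*np.pi)-np.pi,3),'L',round(np.hypot(*d[:2]),4),'under z',round(o['eef_pos'][2]-WZ,4),'T',o['ft_torque'].round(2))
E
python3 -c "
from h import *
st(); hd()"
```

```text
t 29.5 p [0.425  0.022  0.0517] tx 135.77 j [ 0.05  0.29 -0.48  0.8  -0.    0.82] F [ 0.6 -0.7 -1.2] grip 0.012 60.2
h -0.719 tool h -0.719 L 0.1054 under z 0.0385 T [-0.19 -0.05 -0.06]
```

```bash
python3 -c "
from h import *
arc(*W(.04,-.17)[:2],1.17,11)"
```

```text
1 dx -0.01 dy -0.22 dz 0.00 wz -1.22
2 dx -0.05 dy -0.45 dz 0.00 wz -2.44
3 dx -0.11 dy -0.66 dz 0.00 wz -3.66
4 dx -0.19 dy -0.87 dz 0.00 wz -4.88
5 dx -0.29 dy -1.07 dz 0.00 wz -6.09
6 dx -0.41 dy -1.26 dz 0.00 wz -7.31
7 dx -0.56 dy -1.43 dz 0.00 wz -8.53
8 dx -0.72 dy -1.59 dz 0.00 wz -9.75
9 dx -0.89 dy -1.72 dz 0.00 wz -10.97
10 dx -1.08 dy -1.84 dz 0.00 wz -12.19
11 dx -1.28 dy -1.94 dz 0.00 wz -13.41
```

>>> drive_tool --rows '[{"dx": 0,"dy": -0.2,"dz": 0,"wx": 0,"wy": 0,"wz": -1.1,"hand": 5},{"dx": 0,"dy": -0.2,"dz": -0.2,"wx": 0,"wy": 0,"wz": -1.1,"hand": 5},{"dx": 0,"dy": -0.2,"dz": -0.4,"wx": 0,"wy": 0,"wz": -1.1,"hand": 5},{"dx": 0,"dy": -0.2,"dz": -0.54,"wx": 0,"wy": 0,"wz": -1.1,"hand": 5},{"dx": -0.05,"dy": -0.45,"dz": -0.54,"wx": 0,"wy": 0,"wz": -2.44,"hand": 5},{"dx": -0.11,"dy": -0.66,"dz": -0.54,"wx": 0,"wy": 0,"wz": -3.66,"hand": 5},{"dx": -0.19,"dy": -0.87,"dz": -0.54,"wx": 0,"wy": 0,"wz": -4.88,"hand": 5},{"dx": -0.29,"dy": -1.07,"dz": -0.54,"wx": 0,"wy": 0,"wz": -6.09,"hand": 5},{"dx": -0.41,"dy": -1.26,"dz": -0.54,"wx": 0,"wy": 0,"wz": -7.31,"hand": 5},{"dx": -0.56,"dy": -1.43,"dz": -0.54,"wx": 0,"wy": 0,"wz": -8.53,"hand": 5},{"dx": -0.72,"dy": -1.59,"dz": -0.54,"wx": 0,"wy": 0,"wz": -9.75,"hand": 5},{"dx": -0.89,"dy": -1.72,"dz": -0.54,"wx": 0,"wy": 0,"wz": -10.97,"hand": 5},{"dx": -1.08,"dy": -1.84,"dz": -0.54,"wx": 0,"wy": 0,"wz": -12.19,"hand": 5},{"dx": -1.28,"dy": -1.94,"dz": -0.54,"wx": 0,"wy": 0,"wz": -13.41,"hand": 5},{"dx": -1.28,"dy": -1.94,"dz": -0.54,"wx": 0,"wy": 0,"wz": -13.41,"hand": 5},{"dx": -1.28,"dy": -1.94,"dz": -0.38,"wx": 0,"wy": 0,"wz": -13.41,"hand": 5},{"dx": -1.28,"dy": -1.94,"dz": -0.26,"wx": 0,"wy": 0,"wz": -13.41,"hand": 5},{"dx": -1.28,"dy": -1.94,"dz": -0.13,"wx": 0,"wy": 0,"wz": -13.41,"hand": 5},{"dx": -1.28,"dy": -1.94,"dz": 0,"wx": 0,"wy": 0,"wz": -13.41,"hand": 5},{"dx": -1.28,"dy": -1.94,"dz": 0,"wx": 0,"wy": 0,"wz": -13.41,"hand": 5}]'

```text
clock: 31.5
eef_pos: [0.4026, -0.0919, 0.051]
tool_rot: [-0.197, 0.98, 0.0, -0.001]
ft_force: [-0.8, -1.5, 0.1]
grip_width: 0.012
grasp_force: 60.4
```

```bash
python3 -c "
from h import *
st(); hd(); arc(*W(.04,-.17)[:2],-1.17,16)"
```

```text
t 31.5 p [ 0.4026 -0.0919  0.051 ] tx -157.28 j [-0.22  0.27 -0.52  0.79 -0.   -0.62] F [-0.8 -1.5  0.1] grip 0.012 60.4
h 0.444 tool h 0.45 L 0.1059 under z 0.0378 T [-0.35  0.03 -0.15]
1 dx -0.01 dy 0.15 dz 0.00 wz 0.84
2 dx -0.02 dy 0.31 dz 0.00 wz 1.68
3 dx -0.05 dy 0.46 dz 0.00 wz 2.51
4 dx -0.09 dy 0.61 dz 0.00 wz 3.35
5 dx -0.14 dy 0.76 dz 0.00 wz 4.19
6 dx -0.21 dy 0.90 dz 0.00 wz 5.03
7 dx -0.28 dy 1.04 dz -0.00 wz 5.87
8 dx -0.36 dy 1.17 dz -0.00 wz 6.70
9 dx -0.45 dy 1.29 dz -0.00 wz 7.54
10 dx -0.55 dy 1.41 dz -0.00 wz 8.38
11 dx -0.66 dy 1.52 dz -0.00 wz 9.22
12 dx -0.77 dy 1.62 dz -0.00 wz 10.06
13 dx -0.90 dy 1.72 dz -0.00 wz 10.89
14 dx -1.03 dy 1.80 dz -0.00 wz 11.73
15 dx -1.16 dy 1.88 dz -0.00 wz 12.57
16 dx -1.30 dy 1.94 dz -0.00 wz 13.41
```

>>> drive_tool --rows '[{"dx": -0.01,"dy": 0.15,"dz": 0,"wx": 0,"wy": 0,"wz": 0.84,"hand": 5},{"dx": -0.02,"dy": 0.31,"dz": 0,"wx": 0,"wy": 0,"wz": 1.68,"hand": 5},{"dx": -0.05,"dy": 0.46,"dz": 0,"wx": 0,"wy": 0,"wz": 2.51,"hand": 5},{"dx": -0.09,"dy": 0.61,"dz": 0,"wx": 0,"wy": 0,"wz": 3.35,"hand": 5},{"dx": -0.14,"dy": 0.76,"dz": 0,"wx": 0,"wy": 0,"wz": 4.19,"hand": 5},{"dx": -0.21,"dy": 0.9,"dz": 0,"wx": 0,"wy": 0,"wz": 5.03,"hand": 5},{"dx": -0.28,"dy": 1.04,"dz": 0,"wx": 0,"wy": 0,"wz": 5.87,"hand": 5},{"dx": -0.36,"dy": 1.17,"dz": 0,"wx": 0,"wy": 0,"wz": 6.7,"hand": 5},{"dx": -0.45,"dy": 1.29,"dz": 0,"wx": 0,"wy": 0,"wz": 7.54,"hand": 5},{"dx": -0.55,"dy": 1.41,"dz": 0,"wx": 0,"wy": 0,"wz": 8.38,"hand": 5},{"dx": -0.66,"dy": 1.52,"dz": 0,"wx": 0,"wy": 0,"wz": 9.22,"hand": 5},{"dx": -0.77,"dy": 1.62,"dz": 0,"wx": 0,"wy": 0,"wz": 10.06,"hand": 5},{"dx": -0.9,"dy": 1.72,"dz": 0,"wx": 0,"wy": 0,"wz": 10.89,"hand": 5},{"dx": -1.03,"dy": 1.8,"dz": 0,"wx": 0,"wy": 0,"wz": 11.73,"hand": 5},{"dx": -1.16,"dy": 1.88,"dz": 0,"wx": 0,"wy": 0,"wz": 12.57,"hand": 5},{"dx": -1.3,"dy": 1.94,"dz": 0,"wx": 0,"wy": 0,"wz": 13.41,"hand": 5},{"dx": -1.3,"dy": 1.94,"dz": 0,"wx": 0,"wy": 0,"wz": 13.41,"hand": 5},{"dx": -1.3,"dy": 1.94,"dz": 0,"wx": 0,"wy": 0,"wz": 13.41,"hand": 5}]'

```text
clock: 33.3
eef_pos: [0.4253, 0.0223, 0.0516]
tool_rot: [0.377, 0.926, -0.001, -0.001]
ft_force: [0.7, -3.2, -1.5]
grip_width: 0.0122
grasp_force: 60.2
```

```bash
python3 -c "
from h import *
st(); hd()"
```

```text
t 33.3 p [0.4253 0.0223 0.0516] tx 135.76 j [ 0.05  0.29 -0.48  0.8  -0.    0.83] F [ 0.7 -3.2 -1.5] grip 0.0122 60.2
h -0.724 tool h -0.719 L 0.1055 under z 0.0384 T [-0.57 -0.1  -0.19]
```

Same pose as after the first stroke, so I reseat the same way.

>>> drive_tool --rows '[{"dx": 0,"dy": -0.2,"dz": 0,"wx": 0,"wy": 0,"wz": -1.1,"hand": 5},{"dx": 0,"dy": -0.2,"dz": -0.2,"wx": 0,"wy": 0,"wz": -1.1,"hand": 5},{"dx": 0,"dy": -0.2,"dz": -0.4,"wx": 0,"wy": 0,"wz": -1.1,"hand": 5},{"dx": 0,"dy": -0.2,"dz": -0.54,"wx": 0,"wy": 0,"wz": -1.1,"hand": 5},{"dx": -0.05,"dy": -0.45,"dz": -0.54,"wx": 0,"wy": 0,"wz": -2.44,"hand": 5},{"dx": -0.11,"dy": -0.66,"dz": -0.54,"wx": 0,"wy": 0,"wz": -3.66,"hand": 5},{"dx": -0.19,"dy": -0.87,"dz": -0.54,"wx": 0,"wy": 0,"wz": -4.88,"hand": 5},{"dx": -0.29,"dy": -1.07,"dz": -0.54,"wx": 0,"wy": 0,"wz": -6.09,"hand": 5},{"dx": -0.41,"dy": -1.26,"dz": -0.54,"wx": 0,"wy": 0,"wz": -7.31,"hand": 5},{"dx": -0.56,"dy": -1.43,"dz": -0.54,"wx": 0,"wy": 0,"wz": -8.53,"hand": 5},{"dx": -0.72,"dy": -1.59,"dz": -0.54,"wx": 0,"wy": 0,"wz": -9.75,"hand": 5},{"dx": -0.89,"dy": -1.72,"dz": -0.54,"wx": 0,"wy": 0,"wz": -10.97,"hand": 5},{"dx": -1.08,"dy": -1.84,"dz": -0.54,"wx": 0,"wy": 0,"wz": -12.19,"hand": 5},{"dx": -1.28,"dy": -1.94,"dz": -0.54,"wx": 0,"wy": 0,"wz": -13.41,"hand": 5},{"dx": -1.28,"dy": -1.94,"dz": -0.54,"wx": 0,"wy": 0,"wz": -13.41,"hand": 5},{"dx": -1.28,"dy": -1.94,"dz": -0.38,"wx": 0,"wy": 0,"wz": -13.41,"hand": 5},{"dx": -1.28,"dy": -1.94,"dz": -0.26,"wx": 0,"wy": 0,"wz": -13.41,"hand": 5},{"dx": -1.28,"dy": -1.94,"dz": -0.13,"wx": 0,"wy": 0,"wz": -13.41,"hand": 5},{"dx": -1.28,"dy": -1.94,"dz": 0,"wx": 0,"wy": 0,"wz": -13.41,"hand": 5},{"dx": -1.28,"dy": -1.94,"dz": 0,"wx": 0,"wy": 0,"wz": -13.41,"hand": 5}]'

```text
clock: 35.3
eef_pos: [0.4017, -0.0915, 0.0508]
tool_rot: [-0.197, 0.98, 0.0, -0.003]
ft_force: [-4.2, -2.9, 2.7]
grip_width: 0.0124
grasp_force: 60.9
```

```bash
python3 -c "
from h import *
st(); hd()"
```

```text
t 35.3 p [ 0.4017 -0.0915  0.0508] tx -157.31 j [-0.22  0.27 -0.52  0.79 -0.   -0.62] F [-4.2 -2.9  2.7] grip 0.0124 60.9
h 0.437 tool h 0.449 L 0.1065 under z 0.0376 T [-0.46  0.63 -0.08]
```

>>> drive_tool --rows '[{"dx": -0.01,"dy": 0.15,"dz": -0.01,"wx": 0,"wy": 0,"wz": 0.84,"hand": 5},{"dx": -0.02,"dy": 0.31,"dz": -0.01,"wx": 0,"wy": 0,"wz": 1.68,"hand": 5},{"dx": -0.05,"dy": 0.46,"dz": -0.01,"wx": 0,"wy": 0,"wz": 2.51,"hand": 5},{"dx": -0.09,"dy": 0.61,"dz": -0.01,"wx": 0,"wy": 0,"wz": 3.35,"hand": 5},{"dx": -0.14,"dy": 0.76,"dz": -0.01,"wx": 0,"wy": 0,"wz": 4.19,"hand": 5},{"dx": -0.21,"dy": 0.9,"dz": -0.01,"wx": 0,"wy": 0,"wz": 5.03,"hand": 5},{"dx": -0.28,"dy": 1.04,"dz": -0.01,"wx": 0,"wy": 0,"wz": 5.87,"hand": 5},{"dx": -0.36,"dy": 1.17,"dz": -0.01,"wx": 0,"wy": 0,"wz": 6.7,"hand": 5},{"dx": -0.45,"dy": 1.29,"dz": -0.01,"wx": 0,"wy": 0,"wz": 7.54,"hand": 5},{"dx": -0.55,"dy": 1.41,"dz": -0.01,"wx": 0,"wy": 0,"wz": 8.38,"hand": 5},{"dx": -0.66,"dy": 1.52,"dz": -0.01,"wx": 0,"wy": 0,"wz": 9.22,"hand": 5},{"dx": -0.77,"dy": 1.62,"dz": -0.01,"wx": 0,"wy": 0,"wz": 10.06,"hand": 5},{"dx": -0.9,"dy": 1.72,"dz": -0.01,"wx": 0,"wy": 0,"wz": 10.89,"hand": 5},{"dx": -1.03,"dy": 1.8,"dz": -0.01,"wx": 0,"wy": 0,"wz": 11.73,"hand": 5},{"dx": -1.16,"dy": 1.88,"dz": -0.01,"wx": 0,"wy": 0,"wz": 12.57,"hand": 5},{"dx": -1.3,"dy": 1.94,"dz": -0.01,"wx": 0,"wy": 0,"wz": 13.41,"hand": 5},{"dx": -1.3,"dy": 1.94,"dz": -0.01,"wx": 0,"wy": 0,"wz": 13.41,"hand": 5},{"dx": -1.3,"dy": 1.94,"dz": -0.01,"wx": 0,"wy": 0,"wz": 13.41,"hand": 5}]'

```text
clock: 37.1
eef_pos: [0.4244, 0.0237, 0.0515]
tool_rot: [0.376, 0.927, -0.0, -0.002]
ft_force: [-2.4, 0.9, -1.1]
grip_width: 0.0122
grasp_force: 60.3
```

```bash
python3 -c "
from h import *
st(); hd()"
```

```text
t 37.1 p [0.4244 0.0237 0.0515] tx 135.81 j [ 0.05  0.29 -0.48  0.8   0.    0.83] F [-2.4  0.9 -1.1] grip 0.0122 60.3
h -0.727 tool h -0.718 L 0.107 under z 0.0383 T [ 0.39  0.68 -0.09]
```

>>> drive_tool --rows '[{"dx": 0,"dy": -0.2,"dz": 0,"wx": 0,"wy": 0,"wz": -1.1,"hand": 5},{"dx": 0,"dy": -0.2,"dz": -0.2,"wx": 0,"wy": 0,"wz": -1.1,"hand": 5},{"dx": 0,"dy": -0.2,"dz": -0.4,"wx": 0,"wy": 0,"wz": -1.1,"hand": 5},{"dx": 0,"dy": -0.2,"dz": -0.54,"wx": 0,"wy": 0,"wz": -1.1,"hand": 5},{"dx": -0.05,"dy": -0.45,"dz": -0.54,"wx": 0,"wy": 0,"wz": -2.44,"hand": 5},{"dx": -0.11,"dy": -0.66,"dz": -0.54,"wx": 0,"wy": 0,"wz": -3.66,"hand": 5},{"dx": -0.19,"dy": -0.87,"dz": -0.54,"wx": 0,"wy": 0,"wz": -4.88,"hand": 5},{"dx": -0.29,"dy": -1.07,"dz": -0.54,"wx": 0,"wy": 0,"wz": -6.09,"hand": 5},{"dx": -0.41,"dy": -1.26,"dz": -0.54,"wx": 0,"wy": 0,"wz": -7.31,"hand": 5},{"dx": -0.56,"dy": -1.43,"dz": -0.54,"wx": 0,"wy": 0,"wz": -8.53,"hand": 5},{"dx": -0.72,"dy": -1.59,"dz": -0.54,"wx": 0,"wy": 0,"wz": -9.75,"hand": 5},{"dx": -0.89,"dy": -1.72,"dz": -0.54,"wx": 0,"wy": 0,"wz": -10.97,"hand": 5},{"dx": -1.08,"dy": -1.82,"dz": -0.54,"wx": 0,"wy": 0,"wz": -12.19,"hand": 5},{"dx": -1.29,"dy": -1.92,"dz": -0.54,"wx": 0,"wy": 0,"wz": -13.41,"hand": 5},{"dx": -1.29,"dy": -1.92,"dz": -0.54,"wx": 0,"wy": 0,"wz": -13.41,"hand": 5},{"dx": -1.29,"dy": -1.92,"dz": -0.38,"wx": 0,"wy": 0,"wz": -13.41,"hand": 5},{"dx": -1.29,"dy": -1.92,"dz": -0.26,"wx": 0,"wy": 0,"wz": -13.41,"hand": 5},{"dx": -1.29,"dy": -1.92,"dz": -0.13,"wx": 0,"wy": 0,"wz": -13.41,"hand": 5},{"dx": -1.29,"dy": -1.92,"dz": -0.01,"wx": 0,"wy": 0,"wz": -13.41,"hand": 5},{"dx": -1.29,"dy": -1.92,"dz": -0.01,"wx": 0,"wy": 0,"wz": -13.41,"hand": 5}]'

```text
clock: 39.1
eef_pos: [0.4038, -0.0906, 0.052]
tool_rot: [-0.197, 0.98, 0.0, -0.002]
ft_force: [-3.3, -2.1, 2.2]
grip_width: 0.0122
grasp_force: 60.8
```

```bash
python3 -c "
from h import *
st(); hd(); arc(*W(.04,-.17)[:2],-.6,10)"
```

```text
t 39.1 p [ 0.4038 -0.0906  0.052 ] tx -157.28 j [-0.22  0.27 -0.51  0.79 -0.   -0.62] F [-3.3 -2.1  2.2] grip 0.0122 60.8
h 0.437 tool h 0.45 L 0.1043 under z 0.0388 T [-0.24  0.44 -0.05]
1 dx -0.01 dy 0.13 dz 0.00 wz 0.69
2 dx -0.02 dy 0.25 dz 0.00 wz 1.38
3 dx -0.04 dy 0.37 dz 0.00 wz 2.06
4 dx -0.07 dy 0.49 dz 0.00 wz 2.75
5 dx -0.10 dy 0.62 dz 0.00 wz 3.44
6 dx -0.14 dy 0.73 dz 0.00 wz 4.13
7 dx -0.19 dy 0.85 dz 0.00 wz 4.81
8 dx -0.25 dy 0.96 dz -0.00 wz 5.50
9 dx -0.31 dy 1.07 dz -0.00 wz 6.19
10 dx -0.38 dy 1.17 dz -0.00 wz 6.88
```

>>> drive_tool --rows '[{"dx": -0.01,"dy": 0.13,"dz": 0,"wx": 0,"wy": 0,"wz": 0.69,"hand": 5},{"dx": -0.02,"dy": 0.25,"dz": 0,"wx": 0,"wy": 0,"wz": 1.38,"hand": 5},{"dx": -0.03,"dy": 0.37,"dz": 0,"wx": 0,"wy": 0,"wz": 2.06,"hand": 5},{"dx": -0.06,"dy": 0.49,"dz": 0,"wx": 0,"wy": 0,"wz": 2.75,"hand": 5},{"dx": -0.09,"dy": 0.62,"dz": 0,"wx": 0,"wy": 0,"wz": 3.44,"hand": 5},{"dx": -0.13,"dy": 0.73,"dz": 0,"wx": 0,"wy": 0,"wz": 4.13,"hand": 5},{"dx": -0.18,"dy": 0.85,"dz": 0,"wx": 0,"wy": 0,"wz": 4.81,"hand": 5},{"dx": -0.24,"dy": 0.96,"dz": 0,"wx": 0,"wy": 0,"wz": 5.5,"hand": 5},{"dx": -0.3,"dy": 1.07,"dz": 0,"wx": 0,"wy": 0,"wz": 6.19,"hand": 5},{"dx": -0.37,"dy": 1.17,"dz": 0,"wx": 0,"wy": 0,"wz": 6.88,"hand": 5},{"dx": -0.37,"dy": 1.17,"dz": 0,"wx": 0,"wy": 0,"wz": 6.88,"hand": 5},{"dx": -0.37,"dy": 1.17,"dz": 0,"wx": 0,"wy": 0,"wz": 6.88,"hand": 5}]'

```text
clock: 40.3
eef_pos: [0.3985, -0.0291, 0.0525]
tool_rot: [0.101, 0.995, 0.0, -0.002]
ft_force: [-3.2, 2.1, 2.0]
grip_width: 0.012
grasp_force: 60.7
```

```bash
python3 -c "
from h import *
st(); hd()"
```

```text
t 40.3 p [ 0.3985 -0.0291  0.0525] tx 168.44 j [-0.07  0.25 -0.55  0.78  0.    0.13] F [-3.2  2.1  2. ] grip 0.012 60.7
h -0.163 tool h -0.148 L 0.1045 under z 0.0393 T [0.23 0.53 0.02]
```

```bash
python3 -c "
from h import *
arc(*W(.04,-.17)[:2],.08,1); plan([.44,.045,.19],176.9)"
```

```text
1 dx -0.00 dy -0.17 dz 0.00 wz -0.92
d [-0.507  1.619 -2.751] w [ 0.002 -0.04  -1.691] rows>= 3.2
```

>>> drive_tool --rows '[{"dx": 0,"dy": -0.17,"dz": 0,"wx": 0,"wy": 0,"wz": -0.92,"hand": 5},{"dx": 0,"dy": -0.17,"dz": -0.2,"wx": 0,"wy": 0,"wz": -0.92,"hand": 5},{"dx": 0,"dy": -0.17,"dz": -0.4,"wx": 0,"wy": 0,"wz": -0.92,"hand": 5},{"dx": 0,"dy": -0.17,"dz": -0.6,"wx": 0,"wy": 0,"wz": -0.92,"hand": 5},{"dx": 0,"dy": -0.17,"dz": -1.2,"wx": 0,"wy": 0,"wz": -0.92,"hand": 5},{"dx": 0,"dy": -0.17,"dz": -2,"wx": 0,"wy": 0,"wz": -1,"hand": 5},{"dx": -0.2,"dy": 0.5,"dz": -2.75,"wx": 0,"wy": 0,"wz": -1.2,"hand": 5},{"dx": -0.4,"dy": 1,"dz": -2.75,"wx": 0,"wy": 0,"wz": -1.5,"hand": 5},{"dx": -0.5,"dy": 1.6,"dz": -2.75,"wx": 0,"wy": 0,"wz": -1.7,"hand": 5},{"dx": -0.5,"dy": 1.6,"dz": -2.75,"wx": 0,"wy": 0,"wz": -1.7,"hand": 5},{"dx": -0.5,"dy": 1.6,"dz": -2.75,"wx": 0,"wy": 0,"wz": -1.7,"hand": 5}]'

```text
clock: 41.4
eef_pos: [0.4405, 0.0443, 0.1909]
tool_rot: [0.027, 1.0, -0.0, -0.0]
ft_force: [-0.4, -0.2, -0.5]
grip_width: 0.0122
grasp_force: 60.3
```

```bash
python3 - <<'E'
from h import *
st(); im=snap('wrist','w11'); u=proj('wrist',W(.04,-.17,.056))[0]; print(u)
c=u.astype(int); x0,y0=max(c[0]-40,0),max(c[1]-30,0)
a=im[y0:y0+60,x0:x0+80,::-1]; cv2.imwrite('pics/w11b.png',cv2.resize(a,(800,600),interpolation=cv2.INTER_CUBIC))
pt={'top':W(.04,-.17,.056),'stud':W(.04,-.17,.06),'+x9mm':W(.049,-.17,.056),'ang3.7':None}
for nm,t in(('t3.6',3.6),('t3.7',3.7),('t3.9',3.9)):
    a=np.pi+.65-t; print(nm,((proj('wrist',W(.04+.009*np.cos(a),-.17+.009*np.sin(a),.056))[0]-[x0,y0])*10).round())
print((u-[x0,y0])*10,((proj('wrist',W(.04,-.17,.06))[0]-[x0,y0])*10).round())
E
```

```text
t 41.4 p [0.4405 0.0443 0.1909] tx 176.9 j [ 0.1   0.16 -0.23  1.18 -0.    0.15] F [-0.4 -0.2 -0.5] grip 0.0122 60.3
[152.11515676 254.50582798]
t3.6 [430. 397.]
t3.7 [420. 398.]
t3.9 [399. 398.]
[401.15156756 305.05827983] [387. 327.]
```

View pics/w11b.png

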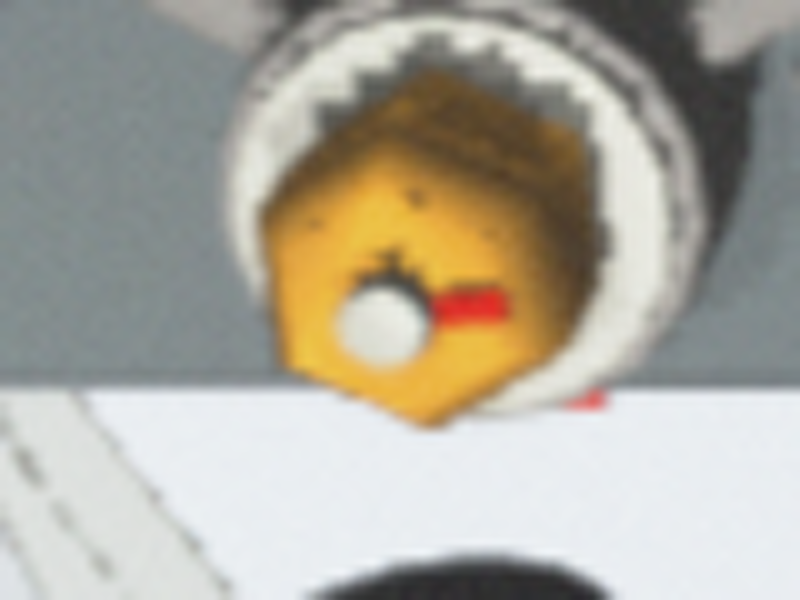

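The red line points right, to the pump's +y, which gives t of about 2.2, and the red mark is at (590,398). So the last strokes didn't drive the nut. I'll check numerically whether the wrench has tilted in the grip.

```bash
cat >> h.py <<'E'
def redmask(im):
    i=im.astype(int); return (i[:,:,0]>130)&(i[:,:,1]<80)&(i[:,:,2]<80)
def redmask2(im):
    i=im.astype(int); return (i[:,:,0]>60)&(i[:,:,1]<.4*i[:,:,0])&(i[:,:,2]<.4*i[:,:,0])
def nut_t(im,obs=None):
    m=redmask(im); v,u=np.nonzero(m); 
    if not len(u): return None
    P=ray('wrist',np.c_[u,v],.056,obs); d=P-W(.04,-.17,.056); c,s=np.cos(q[2]),np.sin(q[2]); x=c*d[:,0]+s*d[:,1]; y=-s*d[:,0]+c*d[:,1]
    r=np.hypot(x,y); k=(r<.012)
    if k.sum()<3: return 'none',r.min()
    return 'red at',x[k].mean().round(4),y[k].mean().round(4),'n',k.sum(),'t',round((np.pi+.65-np.arctan2(y[k].mean(),x[k].mean()))%(2*np.pi),3)
E
python3 - <<'E'
from h import *
for n in('w10','w11'):
    im=cv2.imread(f'pics/{n}.png')[:,:,::-1]; m=redmask2(im).astype(np.uint8)
    k,l,s,c=cv2.connectedComponentsWithStats(m); 
    print(n,[ (list(s[i]),c[i].round(1)) for i in range(1,k) if s[i][4]>15])
im=cv2.imread('pics/w11.png')[:,:,::-1]; print(nut_t(im))
o=dict(bot.get_obs()); o['eef_pos']=np.array([.498,-.0506,.1958]); z=R.from_quat([.026,1,0,-.001]); o['tool_rot']=z.as_quat()
print(nut_t(cv2.imread('pics/w8.png')[:,:,::-1],o))
ob=bot.get_obs(); m=R.from_quat(ob['tool_rot']).as_matrix()
for x,z in((.011,-.0),(.04,0),(.04,-.003),(.04,-.008),(.04,-.013)): print(x,z,proj('wrist',ob['eef_pos']+m@np.array([x,0,z])))
E
```

```text
w10 [([np.int32(242), np.int32(186), np.int32(34), np.int32(167), np.int32(4964)], array([258.2, 269.5]))]
w11 [([np.int32(242), np.int32(186), np.int32(34), np.int32(168), np.int32(5060)], array([258. , 269.5])), ([np.int32(155), np.int32(253), np.int32(8), np.int32(3), np.int32(19)], array([158.6, 254.1])), ([np.int32(505), np.int32(260), np.int32(7), np.int32(9), np.int32(51)], array([508.5, 264.3])), ([np.int32(29), np.int32(340), np.int32(8), np.int32(5), np.int32(35)], array([ 32.2, 341.9]))]
('red at', np.float64(-0.0004), np.float64(0.0055), 'n', np.int64(20), 't', np.float64(2.152))
('red at', np.float64(-0.0051), np.float64(-0.0047), 'n', np.int64(22), 't', np.float64(6.181))
0.011 -0.0 [[257.35257239 237.76339504]]
0.04 0 [[257.34258789 170.78988312]]
0.04 -0.003 [[257.32272497 172.52838614]]
0.04 -0.008 [[257.28761751 175.60116753]]
0.04 -0.013 [[257.24975108 178.91542763]]
```

```bash
python3 - <<'E'
from h import *
p,a=wpose(.52,.066); plan(p,a); print(bot.look_for('wrist','clamp_knob')[:1])
E
```

```text
d [ 0.52  -2.89   2.231] w [-3.00e-03 -1.90e-02 -5.98e+00] rows>= 3.7
[{'extent': [356.1, 211.2, 42.2, 149.5], 'score': 0.61}]
```

>>> drive_tool --rows '[{"dx": 0.15,"dy": -0.8,"dz": 0,"wx": 0,"wy": 0,"wz": -1.6,"hand": 5},{"dx": 0.3,"dy": -1.6,"dz": 0,"wx": 0,"wy": 0,"wz": -3.2,"hand": 5},{"dx": 0.45,"dy": -2.4,"dz": 0,"wx": 0,"wy": 0,"wz": -4.8,"hand": 5},{"dx": 0.52,"dy": -2.89,"dz": 0.5,"wx": 0,"wy": 0,"wz": -5.98,"hand": 5},{"dx": 0.52,"dy": -2.89,"dz": 1.2,"wx": 0,"wy": 0,"wz": -5.98,"hand": 5},{"dx": 0.52,"dy": -2.89,"dz": 1.8,"wx": 0,"wy": 0,"wz": -5.98,"hand": 5},{"dx": 0.52,"dy": -2.89,"dz": 2.1,"wx": 0,"wy": 0,"wz": -5.98,"hand": 5},{"dx": 0.52,"dy": -2.89,"dz": 2.2,"wx": 0,"wy": 0,"wz": -5.98,"hand": 5},{"dx": 0.52,"dy": -2.89,"dz": 2.2,"wx": 0,"wy": 0,"wz": -5.98,"hand": 5},{"dx": 0.52,"dy": -2.89,"dz": 2.2,"wx": 0,"wy": 0,"wz": -5.98,"hand": 5}]'

```text
clock: 42.5
eef_pos: [0.4069, -0.0995, 0.0812]
tool_rot: [-0.231, 0.973, -0.0, -0.0]
ft_force: [0.5, 0.2, -0.7]
grip_width: 0.012
grasp_force: 60.3
```

```bash
python3 - <<'E'
from h import *
st(); hd(); p,a=wpose(.52,.039); plan(p,a)
E
```

```text
t 42.5 p [ 0.4069 -0.0995  0.0812] tx -153.3 j [-0.24  0.23 -0.47  0.87 -0.   -0.71] F [ 0.5  0.2 -0.7] grip 0.012 60.3
h 0.527 tool h 0.519 L 0.1052 under z 0.068 T [ 0.03  0.05 -0.  ]
d [0.012 0.014 0.581] w [-0.007 -0.004 -0.008] rows>= 0.6
```

>>> drive_tool --rows '[{"dx": 0.01,"dy": 0.01,"dz": 0.15,"wx": 0,"wy": 0,"wz": 0,"hand": 5},{"dx": 0.01,"dy": 0.01,"dz": 0.25,"wx": 0,"wy": 0,"wz": 0,"hand": 5},{"dx": 0.01,"dy": 0.01,"dz": 0.35,"wx": 0,"wy": 0,"wz": 0,"hand": 5},{"dx": 0.01,"dy": 0.01,"dz": 0.45,"wx": 0,"wy": 0,"wz": 0,"hand": 5},{"dx": 0.01,"dy": 0.01,"dz": 0.52,"wx": 0,"wy": 0,"wz": 0,"hand": 5},{"dx": 0.01,"dy": 0.01,"dz": 0.57,"wx": 0,"wy": 0,"wz": 0,"hand": 5},{"dx": 0.01,"dy": 0.01,"dz": 0.57,"wx": 0,"wy": 0,"wz": 0,"hand": 5}]'

```text
clock: 43.2
eef_pos: [0.4053, -0.0989, 0.0515]
tool_rot: [-0.231, 0.973, 0.0, -0.001]
ft_force: [-0.1, -0.0, -1.0]
grip_width: 0.012
grasp_force: 60.4
```

```bash
python3 - <<'E'
from h import *
st(); hd(); arc(*W(.04,-.17)[:2],-1.25,18)
E
```

```text
t 43.2 p [ 0.4053 -0.0989  0.0515] tx -153.27 j [-0.24  0.28 -0.51  0.79 -0.   -0.71] F [-0.1 -0.  -1. ] grip 0.012 60.4
h 0.514 tool h 0.52 L 0.1064 under z 0.0383 T [-0.05  0.16  0.  ]
1 dx -0.01 dy 0.15 dz 0.00 wz 0.80
2 dx -0.02 dy 0.29 dz 0.00 wz 1.59
3 dx -0.05 dy 0.44 dz 0.00 wz 2.39
4 dx -0.08 dy 0.58 dz 0.00 wz 3.18
5 dx -0.13 dy 0.72 dz 0.00 wz 3.98
6 dx -0.19 dy 0.86 dz 0.00 wz 4.77
7 dx -0.25 dy 0.99 dz 0.00 wz 5.57
8 dx -0.33 dy 1.12 dz 0.00 wz 6.37
9 dx -0.41 dy 1.24 dz 0.00 wz 7.16
10 dx -0.50 dy 1.36 dz 0.00 wz 7.96
11 dx -0.60 dy 1.47 dz -0.00 wz 8.75
12 dx -0.71 dy 1.57 dz -0.00 wz 9.55
13 dx -0.82 dy 1.67 dz -0.00 wz 10.35
14 dx -0.94 dy 1.75 dz -0.00 wz 11.14
15 dx -1.06 dy 1.83 dz -0.00 wz 11.94
16 dx -1.19 dy 1.90 dz -0.00 wz 12.73
17 dx -1.33 dy 1.96 dz -0.00 wz 13.53
18 dx -1.47 dy 2.01 dz -0.00 wz 14.32
```

Cleanly seated with no force. I do the first half of the stroke and read the force in motion.

>>> drive_tool --rows '[{"dx": -0.01,"dy": 0.15,"dz": 0,"wx": 0,"wy": 0,"wz": 0.8,"hand": 5},{"dx": -0.02,"dy": 0.29,"dz": 0,"wx": 0,"wy": 0,"wz": 1.59,"hand": 5},{"dx": -0.05,"dy": 0.44,"dz": 0,"wx": 0,"wy": 0,"wz": 2.39,"hand": 5},{"dx": -0.08,"dy": 0.58,"dz": 0,"wx": 0,"wy": 0,"wz": 3.18,"hand": 5},{"dx": -0.13,"dy": 0.72,"dz": 0,"wx": 0,"wy": 0,"wz": 3.98,"hand": 5},{"dx": -0.19,"dy": 0.86,"dz": 0,"wx": 0,"wy": 0,"wz": 4.77,"hand": 5},{"dx": -0.25,"dy": 0.99,"dz": 0,"wx": 0,"wy": 0,"wz": 5.57,"hand": 5},{"dx": -0.33,"dy": 1.12,"dz": 0,"wx": 0,"wy": 0,"wz": 6.37,"hand": 5},{"dx": -0.41,"dy": 1.24,"dz": 0,"wx": 0,"wy": 0,"wz": 7.16,"hand": 5}]'

```text
clock: 44.1
eef_pos: [0.3957, -0.0341, 0.0519]
tool_rot: [0.081, 0.997, -0.0, -0.001]
ft_force: [-0.3, 0.1, -1.1]
grip_width: 0.0125
grasp_force: 60.4
```

```bash
python3 - <<'E'
from h import *
st(); hd(); arc(*W(.04,-.17)[:2],-.67,10)
E
```

```text
t 44.1 p [ 0.3957 -0.0341  0.0519] tx 170.76 j [-0.09  0.24 -0.55  0.78 -0.    0.08] F [-0.3  0.1 -1.1] grip 0.0125 60.4
h -0.112 tool h -0.108 L 0.1062 under z 0.0387 T [ 0.01  0.11 -0.07]
1 dx -0.01 dy 0.14 dz -0.00 wz 0.77
2 dx -0.02 dy 0.28 dz -0.00 wz 1.54
3 dx -0.04 dy 0.42 dz -0.00 wz 2.30
4 dx -0.08 dy 0.56 dz -0.00 wz 3.07
5 dx -0.12 dy 0.70 dz -0.00 wz 3.84
6 dx -0.17 dy 0.83 dz -0.00 wz 4.61
7 dx -0.23 dy 0.96 dz -0.00 wz 5.37
8 dx -0.30 dy 1.08 dz -0.00 wz 6.14
9 dx -0.38 dy 1.20 dz -0.00 wz 6.91
10 dx -0.46 dy 1.32 dz -0.00 wz 7.68
```

>>> drive_tool --rows '[{"dx": -0.01,"dy": 0.14,"dz": 0,"wx": 0,"wy": 0,"wz": 0.77,"hand": 5},{"dx": -0.02,"dy": 0.28,"dz": 0,"wx": 0,"wy": 0,"wz": 1.54,"hand": 5},{"dx": -0.04,"dy": 0.42,"dz": 0,"wx": 0,"wy": 0,"wz": 2.3,"hand": 5},{"dx": -0.08,"dy": 0.56,"dz": 0,"wx": 0,"wy": 0,"wz": 3.07,"hand": 5},{"dx": -0.12,"dy": 0.7,"dz": 0,"wx": 0,"wy": 0,"wz": 3.84,"hand": 5},{"dx": -0.17,"dy": 0.83,"dz": 0,"wx": 0,"wy": 0,"wz": 4.61,"hand": 5},{"dx": -0.23,"dy": 0.96,"dz": 0,"wx": 0,"wy": 0,"wz": 5.37,"hand": 5},{"dx": -0.3,"dy": 1.08,"dz": 0,"wx": 0,"wy": 0,"wz": 6.14,"hand": 5},{"dx": -0.38,"dy": 1.2,"dz": 0,"wx": 0,"wy": 0,"wz": 6.91,"hand": 5},{"dx": -0.46,"dy": 1.32,"dz": 0,"wx": 0,"wy": 0,"wz": 7.68,"hand": 5}]'

```text
clock: 45.1
eef_pos: [0.4293, 0.0276, 0.0519]
tool_rot: [0.404, 0.915, -0.0, -0.001]
ft_force: [-0.1, 1.0, -1.7]
grip_width: 0.0122
grasp_force: 60.3
```

```bash
python3 - <<'E'
from h import *
st(); hd(); print('view:'); plan([.44,.045,.19],176.9)
E
```

```text
t 45.1 p [0.4293 0.0276 0.0519] tx 132.38 j [ 0.06  0.3  -0.47  0.8   0.    0.9 ] F [-0.1  1.  -1.7] grip 0.0122 60.3
h -0.785 tool h -0.778 L 0.1065 under z 0.0387 T [0.06 0.03 0.01]
view:
d [ 0.116  0.39  -2.763] w [-7.000e-03 -1.600e-02 -8.904e+00] rows>= 5.2
```

>>> drive_tool --rows '[{"dx": 0,"dy": -0.17,"dz": 0,"wx": 0,"wy": 0,"wz": -0.92,"hand": 5},{"dx": 0,"dy": -0.17,"dz": -0.2,"wx": 0,"wy": 0,"wz": -0.92,"hand": 5},{"dx": 0,"dy": -0.17,"dz": -0.4,"wx": 0,"wy": 0,"wz": -0.92,"hand": 5},{"dx": 0,"dy": -0.17,"dz": -0.8,"wx": 0,"wy": 0,"wz": -0.92,"hand": 5},{"dx": 0,"dy": -0.17,"dz": -1.4,"wx": 0,"wy": 0,"wz": -0.92,"hand": 5},{"dx": 0,"dy": 0.1,"dz": -2.2,"wx": 0,"wy": 0,"wz": -1.5,"hand": 5},{"dx": 0.1,"dy": 0.39,"dz": -2.76,"wx": 0,"wy": 0,"wz": -3,"hand": 5},{"dx": 0.12,"dy": 0.39,"dz": -2.76,"wx": 0,"wy": 0,"wz": -4.5,"hand": 5},{"dx": 0.12,"dy": 0.39,"dz": -2.76,"wx": 0,"wy": 0,"wz": -6,"hand": 5},{"dx": 0.12,"dy": 0.39,"dz": -2.76,"wx": 0,"wy": 0,"wz": -7.5,"hand": 5},{"dx": 0.12,"dy": 0.39,"dz": -2.76,"wx": 0,"wy": 0,"wz": -8.9,"hand": 5},{"dx": 0.12,"dy": 0.39,"dz": -2.76,"wx": 0,"wy": 0,"wz": -8.9,"hand": 5},{"dx": 0.12,"dy": 0.39,"dz": -2.76,"wx": 0,"wy": 0,"wz": -8.9,"hand": 5}]'

```text
clock: 46.4
eef_pos: [0.4399, 0.0449, 0.1905]
tool_rot: [0.027, 1.0, -0.0, -0.0]
ft_force: [0.1, -0.1, -0.7]
grip_width: 0.0124
grasp_force: 60.3
```

```bash
python3 - <<'E'
from h import *
st(); im=snap('wrist','w12'); print(nut_t(im)); m=redmask2(im).astype(np.uint8); k,l,s,c=cv2.connectedComponentsWithStats(m); print([list(map(int,s[i])) for i in range(1,k) if s[i][4]>8])
E
```

```text
t 46.4 p [0.4399 0.0449 0.1905] tx 176.85 j [ 0.1   0.16 -0.24  1.18 -0.    0.16] F [ 0.1 -0.1 -0.7] grip 0.0124 60.3
('red at', np.float64(0.0001), np.float64(0.0059), 'n', np.int64(21), 't', np.float64(2.245))
[[242, 186, 34, 168, 5065], [155, 254, 7, 3, 18], [505, 261, 7, 9, 56], [28, 340, 12, 6, 42]]
```

```bash
python3 - <<'E'
from h import *
n=proj('scene',W(.04,-.17,.06))[0]; u=n.astype(int)
a=np.radians(-148.63); ring=np.array([.4101,-.1056,.107])-.1058*np.array([np.cos(a),np.sin(a),0]); print('s10 pred crop',(proj('scene',ring)[0]-u)*6.667+[400,300],ring)
# now
o=bot.get_obs(); a=np.radians(tx()); L=.1058
d=np.array([np.cos(a),np.sin(a),0]); ring=o['eef_pos']+[0,0,-.0062]-L*d
for cam in('scene','top'):
    snap(cam,cam+'12')
    print(cam,'pred ring',proj(cam,ring).round(1),'TCP',proj(cam,o['eef_pos']).round(1))
    for r in bot.outline_of(cam,'wrench')[:2]: 
        print(round(r['score'],2),np.round(r['extent'],1),'ctr',np.argwhere(r['region']).mean(0).round(1)[::-1])
im=cv2.imread('pics/scene12.png'); p=proj('scene',ring)[0].astype(int); A=im[p[1]-30:p[1]+30,p[0]-40:p[0]+40]
im2=cv2.imread('pics/top12.png'); p2=proj('top',ring)[0].astype(int); B=im2[p2[1]-30:p2[1]+30,p2[0]-40:p2[0]+40]
C=np.hstack([cv2.resize(x,(400,300),interpolation=cv2.INTER_CUBIC) for x in(A,B)])
w=cv2.imread('pics/w12.png'); D=cv2.resize(w,(400,300)); E=cv2.resize(cv2.imread('pics/w10.png'),(400,300))
cv2.imwrite('pics/m12.png',np.vstack([C,np.hstack([D,E])]))
E
```

```text
s10 pred crop [396.7088008  230.02698059] [ 0.50043452 -0.05052447  0.107     ]
scene pred ring [[220.4 121.6]] TCP [[191.1 132.9]]
0.58 [204.6 128.8  47.6  26.8] ctr [207.5 124.3]
top pred ring [[169.9 165.2]] TCP [[166.2 200.2]]
0.74 [167.9 189.7   9.2  47.6] ctr [167.4 185.9]
```

View pics/m12.png

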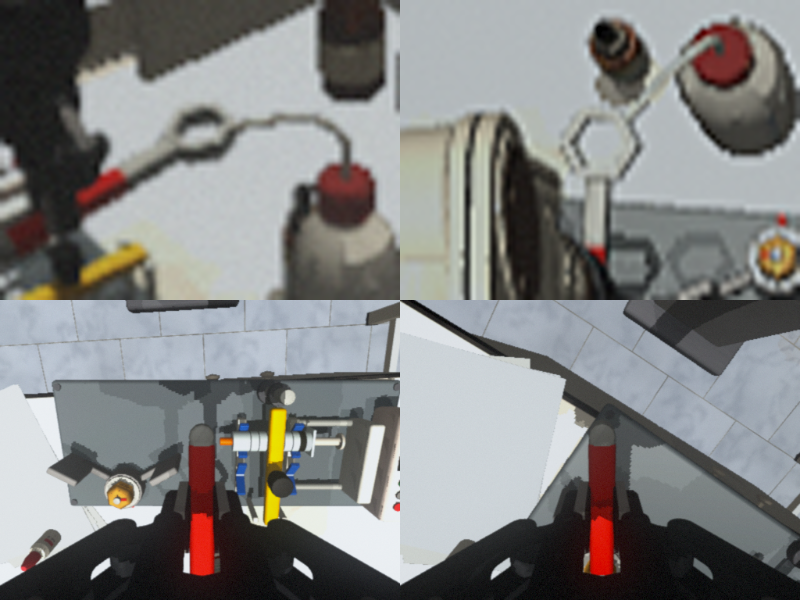

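The composite shows the ring straight ahead of the gripper. In the scene view (top left, (203,130)) it sits about 4 px, or 12 mm, higher than expected. The wrench has pitched up in the grip, so the ring rode on the nut's taper. I'll lay it back on the mat and grip it again.

```bash
python3 - <<'E'
from h import *
plan([.36,.0,.19],176.9); plan([.36,-.36,.19],-179.4); plan([.442,-.3845,.1],-179.4); plan([.442,-.3845,.026],-179.4)
E
```

```text
d [ 1.542e+00 -9.810e-01 -1.000e-03] w [-0.003 -0.018  0.016] rows>= 1.8
d [ 1.163e+00 -8.171e+00  1.000e-03] w [-0.003 -0.018 -0.724] rows>= 8.3
d [-0.504 -8.573  1.798] w [-0.003 -0.018 -0.724] rows>= 8.8
d [-0.506 -8.572  3.278] w [-0.003 -0.018 -0.724] rows>= 9.2
```

>>> drive_tool --rows '[{"dx": 0.8,"dy": -0.5,"dz": 0,"wx": 0,"wy": 0,"wz": 0,"hand": 5},{"dx": 1.5,"dy": -1,"dz": 0,"wx": 0,"wy": 0,"wz": 0,"hand": 5},{"dx": 1.5,"dy": -1.6,"dz": 0,"wx": 0,"wy": 0,"wz": -0.1,"hand": 5},{"dx": 1.5,"dy": -2.4,"dz": 0,"wx": 0,"wy": 0,"wz": -0.2,"hand": 5},{"dx": 1.4,"dy": -3.2,"dz": 0,"wx": 0,"wy": 0,"wz": -0.3,"hand": 5},{"dx": 1.4,"dy": -4,"dz": 0,"wx": 0,"wy": 0,"wz": -0.4,"hand": 5},{"dx": 1.3,"dy": -4.8,"dz": 0,"wx": 0,"wy": 0,"wz": -0.5,"hand": 5},{"dx": 1.3,"dy": -5.6,"dz": 0,"wx": 0,"wy": 0,"wz": -0.6,"hand": 5},{"dx": 1.2,"dy": -6.4,"dz": 0,"wx": 0,"wy": 0,"wz": -0.7,"hand": 5},{"dx": 1.2,"dy": -7.2,"dz": 0,"wx": 0,"wy": 0.3,"wz": -0.72,"hand": 5},{"dx": 0.9,"dy": -8,"dz": 0.3,"wx": 0,"wy": 0.6,"wz": -0.72,"hand": 5},{"dx": 0.3,"dy": -8.5,"dz": 0.8,"wx": 0,"wy": 1,"wz": -0.72,"hand": 5},{"dx": -0.2,"dy": -8.57,"dz": 1.4,"wx": 0,"wy": 1.2,"wz": -0.72,"hand": 5},{"dx": -0.5,"dy": -8.57,"dz": 1.8,"wx": 0,"wy": 1.2,"wz": -0.72,"hand": 5},{"dx": -0.5,"dy": -8.57,"dz": 2.4,"wx": 0,"wy": 1.2,"wz": -0.72,"hand": 5},{"dx": -0.5,"dy": -8.57,"dz": 2.8,"wx": 0,"wy": 1.2,"wz": -0.72,"hand": 5},{"dx": -0.5,"dy": -8.57,"dz": 3.1,"wx": 0,"wy": 1.2,"wz": -0.72,"hand": 5},{"dx": -0.5,"dy": -8.57,"dz": 3.25,"wx": 0,"wy": 1.2,"wz": -0.72,"hand": 5},{"dx": -0.5,"dy": -8.57,"dz": 3.25,"wx": 0,"wy": 1.2,"wz": -0.72,"hand": 5}]'

```text
clock: 48.55
eef_pos: [0.4414, -0.3838, 0.026]
tool_rot: [-0.005, 0.999, 0.002, -0.054]
ft_force: [0.6, 0.2, -1.9]
grip_width: 0.0122
grasp_force: 60.3
```

```bash
python3 - <<'E'
from h import *
st(); o=bot.get_obs(); print(o['ft_torque'].round(2), R.from_quat(o['tool_rot']).as_matrix().round(3))
a=np.radians(tx()); d=np.array([np.cos(a),np.sin(a),0]); ring=o['eef_pos']-.1058*d; ring[2]=.013
print('pred',proj('scene',ring)); snap('scene','s13')
for r in bot.outline_of('scene','wrench')[:2]: print(round(r['score'],2),np.round(r['extent'],1))
for r in bot.outline_of('top','wrench')[:1]: pass
E
```

```text
t 48.55 p [ 0.4414 -0.3838  0.026 ] tx -179.37 j [-0.68  0.64  0.02  1.04 -0.07 -0.69] F [ 0.6  0.2 -1.9] grip 0.0122 60.3
[-0.01 -0.02  0.03] [[-0.994 -0.011 -0.108]
 [-0.011  1.     0.004]
 [ 0.108  0.005 -0.994]]
pred [[310.83401205 236.83031041]]
0.63 [295.9 247.6  46.7  35.1]
```

>>> drive_tool --rows '[{"dx": 0,"dy": 0,"dz": 0.03,"wx": 0,"wy": 0,"wz": 0,"hand": 5},{"dx": 0,"dy": 0,"dz": 0.06,"wx": 0,"wy": 0,"wz": 0,"hand": 5},{"dx": 0,"dy": 0,"dz": 0.08,"wx": 0,"wy": 0,"wz": 0,"hand": 5},{"dx": 0,"dy": 0,"dz": 0.08,"wx": 0,"wy": 0,"wz": 0,"hand": 5}]'

```text
clock: 49.1
eef_pos: [0.4416, -0.3843, 0.0234]
tool_rot: [-0.006, 0.999, 0.001, -0.053]
ft_force: [-0.8, -0.3, -1.0]
grip_width: 0.0122
grasp_force: 60.3
```

```bash
python3 -c "
from h import *
st(); print(bot.get_obs()['ft_torque'].round(2))"
```

```text
t 49.1 p [ 0.4416 -0.3843  0.0234] tx -179.35 j [-0.68  0.64  0.02  1.03 -0.07 -0.69] F [-0.8 -0.3 -1. ] grip 0.0122 60.3
[ 0.03 -0.02  0.02]
```

>>> drive_tool --rows '[{"dx": 0,"dy": 0,"dz": 0.03,"wx": 0,"wy": 0,"wz": 0,"hand": 5},{"dx": 0,"dy": 0,"dz": 0.05,"wx": 0,"wy": 0,"wz": 0,"hand": 5},{"dx": 0,"dy": 0,"dz": 0.05,"wx": 0,"wy": 0,"wz": 0,"hand": 5},{"dx": 0,"dy": 0,"dz": 0.05,"wx": 0,"wy": 0,"wz": 0,"hand": 16},{"dx": 0,"dy": 0,"dz": 0.05,"wx": 0,"wy": 0,"wz": 0,"hand": 24},{"dx": 0,"dy": 0,"dz": 0.05,"wx": 0,"wy": 0,"wz": 0,"hand": 40},{"dx": 0,"dy": 0,"dz": 0.05,"wx": 0,"wy": 0,"wz": 0,"hand": 40},{"dx": 0,"dy": 0,"dz": -0.5,"wx": 0,"wy": 0,"wz": 0,"hand": 50},{"dx": 0,"dy": 0,"dz": -1,"wx": 0,"wy": -1.2,"wz": 0,"hand": 50},{"dx": -0.2,"dy": 0,"dz": -2,"wx": 0,"wy": -1.2,"wz": 0,"hand": 50},{"dx": -0.4,"dy": 0,"dz": -3,"wx": 0,"wy": -1.2,"wz": 0,"hand": 50},{"dx": -0.55,"dy": 0,"dz": -3.6,"wx": 0,"wy": -1.2,"wz": 0,"hand": 50},{"dx": -0.55,"dy": 0,"dz": -3.6,"wx": 0,"wy": -1.2,"wz": 0,"hand": 50},{"dx": -0.55,"dy": 0,"dz": -3.6,"wx": 0,"wy": -1.2,"wz": 0,"hand": 50}]'

```text
clock: 50.5
eef_pos: [0.4886, -0.3846, 0.2003]
tool_rot: [-0.006, 1.0, 0.001, -0.0]
ft_force: [-0.3, 0.4, -0.6]
grip_width: 0.05
grasp_force: 0.0
```

```bash
cat >> h.py <<'E'
def find_wrench(im,obs=None,zt=.02):
    """ring centre + handle direction from wrist image: red handle axis, bright ring hull"""
    m=redmask2(im).astype(np.uint8); k,l,s,c=cv2.connectedComponentsWithStats(m); i=1+np.argmax(s[1:,4]); v,u=np.nonzero(l==i)
    P=ray('wrist',np.c_[u,v],zt,obs)[:,:2]; c=P.mean(0); w,V=np.linalg.eigh(np.cov((P-c).T)); b=V[:,1]; b*=-np.sign(b[0]); t=(P-c)@b
    return c,np.degrees(np.arctan2(b[1],b[0])),c+b*t.min(),c+b*t.max(),list(map(int,s[i]))
E
python3 - <<'E'
from h import *
st()
o=dict(bot.get_obs()); o['eef_pos']=np.array([.4709,-.3845,.2016]); o['tool_rot']=R.from_quat([-.018,1,0,-.001]).as_quat()
print('ref',find_wrench(cv2.imread('pics/w9.png')[:,:,::-1],o))
im=snap('wrist','w14'); print('now',find_wrench(im))
for r in bot.outline_of('wrist','wrench')[:1]:
    v,u=np.nonzero(r['region']); P=ray('wrist',np.c_[u,v],.02); print(round(r['score'],2),P[:,0].min(),P[:,0].max(),P[:,:2].mean(0),np.round(r['extent'],1)); far=P[P[:,0]>P[:,0].max()-.045]; print('ringmid y',(far[:,1].min()+far[:,1].max())/2, far[:,1].max()-far[:,1].min())
E
```

```text
t 50.5 p [ 0.4886 -0.3846  0.2003] tx -179.35 j [-0.67  0.5   0.28  1.35  0.   -0.68] F [-0.3  0.4 -0.6] grip 0.05 0.0
ref (array([ 0.4470996 , -0.38479049]), np.float64(-179.39899612688563), array([ 0.48774578, -0.38436411]), array([ 0.40835633, -0.3851969 ]), [251, 101, 16, 86, 1246])
now (array([ 0.44725794, -0.38306399]), np.float64(-178.61915048879987), array([ 0.48690868, -0.3821082 ]), array([ 0.40806342, -0.38400877]), [251, 81, 16, 89, 1297])
0.55 0.3958438565195347 0.5656539138815644 [ 0.48440159 -0.38244773] [260.1 156.9  48.5 181.9]
ringmid y -0.3821081892575481 0.04533738862965064
```

```bash
python3 -c "
from h import *
plan([.4423,-.3831,.019],-178.62)"
```

```text
d [0.882 0.005 3.579] w [ 0.057 -0.047 -0.151] rows>= 3.7
```

>>> drive_tool --rows '[{"dx": 0.88,"dy": 0.01,"dz": 1,"wx": 0,"wy": 0,"wz": -0.15,"hand": 45},{"dx": 0.88,"dy": 0.01,"dz": 2,"wx": 0.05,"wy": -0.05,"wz": -0.15,"hand": 45},{"dx": 0.88,"dy": 0.01,"dz": 2.8,"wx": 0.05,"wy": -0.05,"wz": -0.15,"hand": 45},{"dx": 0.88,"dy": 0.01,"dz": 3.2,"wx": 0.05,"wy": -0.05,"wz": -0.15,"hand": 45},{"dx": 0.88,"dy": 0.01,"dz": 3.45,"wx": 0.05,"wy": -0.05,"wz": -0.15,"hand": 45},{"dx": 0.88,"dy": 0.01,"dz": 3.54,"wx": 0.05,"wy": -0.05,"wz": -0.15,"hand": 45},{"dx": 0.88,"dy": 0.01,"dz": 3.54,"wx": 0.05,"wy": -0.05,"wz": -0.15,"hand": 45},{"dx": 0.88,"dy": 0.01,"dz": 3.54,"wx": 0.05,"wy": -0.05,"wz": -0.15,"hand": 45},{"dx": 0.88,"dy": 0.01,"dz": 3.54,"wx": 0.05,"wy": -0.05,"wz": -0.15,"hand": 45}]'

```text
clock: 51.5
eef_pos: [0.445, -0.3848, 0.0242]
tool_rot: [-0.012, 1.0, -0.002, 0.003]
ft_force: [-0.3, -0.4, -0.6]
grip_width: 0.0447
grasp_force: 0.0
```

```bash
python3 -c "
from h import *
st(); plan([.4423,-.3831,.019],-178.62)"
```

```text
t 51.5 p [ 0.445  -0.3848  0.0242] tx -178.61 j [-0.71  0.58 -0.08  0.9   0.   -0.74] F [-0.3 -0.4 -0.6] grip 0.0447 0.0
d [0.054 0.035 0.103] w [-0.041  0.06   0.001] rows>= 0.1
```

>>> drive_tool --rows '[{"dx": 0.05,"dy": 0.03,"dz": 0.07,"wx": 0,"wy": 0,"wz": 0,"hand": 45},{"dx": 0.05,"dy": 0.03,"dz": 0.07,"wx": 0,"wy": 0,"wz": 0,"hand": 45},{"dx": 0.05,"dy": 0.03,"dz": 0.07,"wx": 0,"wy": 0,"wz": 0,"hand": 45}]'

```text
clock: 51.8
eef_pos: [0.4412, -0.3823, 0.0191]
tool_rot: [-0.012, 1.0, -0.001, 0.001]
ft_force: [0.3, -0.3, 0.2]
grip_width: 0.0451
grasp_force: 0.0
```

```bash
python3 -c "
from h import *
st(); plan([.4423,-.3831,.019],-178.62)"
```

```text
t 51.8 p [ 0.4412 -0.3823  0.0191] tx -178.62 j [-0.71  0.59 -0.09  0.89  0.   -0.74] F [ 0.3 -0.3  0.2] grip 0.0451 0.0
d [-0.022 -0.016  0.003] w [-0.016  0.032  0.   ] rows>= 0.0
```

>>> drive_tool --rows '[{"dx": -0.02,"dy": -0.02,"dz": 0,"wx": 0,"wy": 0,"wz": 0,"hand": 45},{"dx": -0.02,"dy": -0.02,"dz": 0,"wx": 0,"wy": 0,"wz": 0,"hand": 5},{"dx": -0.02,"dy": -0.02,"dz": 0,"wx": 0,"wy": 0,"wz": 0,"hand": 5},{"dx": -0.02,"dy": -0.02,"dz": 0,"wx": 0,"wy": 0,"wz": 0,"hand": 5},{"dx": -0.02,"dy": -0.02,"dz": 0,"wx": 0,"wy": 0,"wz": 0,"hand": 5},{"dx": -0.02,"dy": -0.02,"dz": 0,"wx": 0,"wy": 0,"wz": 0,"hand": 5},{"dx": -0.02,"dy": -0.02,"dz": 0,"wx": 0,"wy": 0,"wz": 0,"hand": 5}]'

```text
clock: 52.5
eef_pos: [0.4426, -0.3837, 0.0192]
tool_rot: [-0.012, 1.0, -0.001, 0.002]
ft_force: [0.0, -1.2, 2.0]
grip_width: 0.0121
grasp_force: 60.8
```

```bash
python3 - <<'E'
from h import *
st(); import h; h.WZ=bot.get_obs()['eef_pos'][2]-.006
L=.5473-bot.get_obs()['eef_pos'][0]; print('L',L,'WZ',h.WZ)
p,a=wpose(.45,.068,L); plan(p,a)
E
```

```text
t 52.5 p [ 0.4426 -0.3837  0.0192] tx -178.62 j [-0.71  0.59 -0.09  0.89  0.   -0.74] F [ 0.  -1.2  2. ] grip 0.0121 60.8
L 0.10474633777896797 WZ 0.013221879045904552
d [ 0.629  5.846 -1.253] w [-0.029  0.033 -4.271] rows>= 6.0
```

>>> drive_tool --rows '[{"dx": 0,"dy": 0,"dz": -0.4,"wx": 0,"wy": 0,"wz": 0,"hand": 5},{"dx": 0,"dy": 0,"dz": -1.0,"wx": 0,"wy": 0,"wz": 0,"hand": 5},{"dx": 0,"dy": 0,"dz": -1.9,"wx": 0,"wy": 0,"wz": 0,"hand": 5},{"dx": 0,"dy": 0,"dz": -1.9,"wx": 0,"wy": 0,"wz": 0,"hand": 5},{"dx": 0.05,"dy": 0.6,"dz": -1.9,"wx": 0,"wy": 0,"wz": -0.4,"hand": 5},{"dx": 0.1,"dy": 1.3,"dz": -1.9,"wx": 0,"wy": 0,"wz": -0.9,"hand": 5},{"dx": 0.2,"dy": 2,"dz": -1.9,"wx": 0,"wy": 0,"wz": -1.4,"hand": 5},{"dx": 0.25,"dy": 2.7,"dz": -1.9,"wx": 0,"wy": 0,"wz": -1.9,"hand": 5},{"dx": 0.35,"dy": 3.4,"dz": -1.9,"wx": 0,"wy": 0,"wz": -2.5,"hand": 5},{"dx": 0.45,"dy": 4.1,"dz": -1.9,"wx": 0,"wy": 0,"wz": -3,"hand": 5},{"dx": 0.55,"dy": 4.8,"dz": -1.9,"wx": 0,"wy": 0,"wz": -3.6,"hand": 5},{"dx": 0.6,"dy": 5.4,"dz": -1.9,"wx": 0,"wy": 0,"wz": -4,"hand": 5},{"dx": 0.63,"dy": 5.84,"dz": -1.6,"wx": 0,"wy": 0,"wz": -4.27,"hand": 5},{"dx": 0.63,"dy": 5.84,"dz": -1.3,"wx": 0,"wy": 0,"wz": -4.27,"hand": 5},{"dx": 0.63,"dy": 5.84,"dz": -1.26,"wx": 0,"wy": 0,"wz": -4.27,"hand": 5},{"dx": 0.63,"dy": 5.84,"dz": -1.26,"wx": 0,"wy": 0,"wz": -4.27,"hand": 5},{"dx": 0.63,"dy": 5.84,"dz": -1.26,"wx": 0,"wy": 0,"wz": -4.27,"hand": 5}]'

```text
clock: 54.2
eef_pos: [0.4039, -0.0926, 0.0817]
tool_rot: [-0.197, 0.98, -0.001, 0.001]
ft_force: [1.1, 0.5, -2.1]
grip_width: 0.0124
grasp_force: 60.4
```

```bash
sed -i 's/L=.1058)/L=.1047)/' h.py; python3 - <<'E'
from h import *
st(); hd(); p,a=wpose(.46,.068); plan(p,a); p,a=wpose(.46,.039); plan(p,a)
im=snap('scene','s15'); o=bot.get_obs(); a=np.radians(tx()); d=np.array([np.cos(a),np.sin(a),0]); ring=o['eef_pos']+[0,0,-.0062]-.1047*d
print(proj('scene',ring)); 
for r in bot.outline_of('scene','wrench')[:2]: print(round(r['score'],2),np.round(r['extent'],1))
E
```

```text
t 54.2 p [ 0.4039 -0.0926  0.0817] tx -157.32 j [-0.22  0.22 -0.48  0.87 -0.   -0.62] F [ 1.1  0.5 -2.1] grip 0.0124 60.4
h 0.454 tool h 0.449 L 0.1049 under z 0.0685 T [-0.04  0.06  0.04]
d [-0.004 -0.012  0.011] w [-0.028  0.026 -0.125] rows>= 0.1
d [-0.003 -0.01   0.591] w [-0.028  0.026 -0.125] rows>= 0.6
[[228.54696138 167.88612989]]
0.73 [220.1 181.8  29.9  34.3]
```

>>> drive_tool --rows '[{"dx": 0,"dy": -0.01,"dz": 0,"wx": 0,"wy": 0,"wz": -0.12,"hand": 5},{"dx": 0,"dy": -0.01,"dz": 0.12,"wx": 0,"wy": 0,"wz": -0.12,"hand": 5},{"dx": 0,"dy": -0.01,"dz": 0.2,"wx": 0,"wy": 0,"wz": -0.12,"hand": 5},{"dx": 0,"dy": -0.01,"dz": 0.28,"wx": 0,"wy": 0,"wz": -0.12,"hand": 5},{"dx": 0,"dy": -0.01,"dz": 0.34,"wx": 0,"wy": 0,"wz": -0.12,"hand": 5},{"dx": 0,"dy": -0.01,"dz": 0.4,"wx": 0,"wy": 0,"wz": -0.12,"hand": 5},{"dx": 0,"dy": -0.01,"dz": 0.45,"wx": 0,"wy": 0,"wz": -0.12,"hand": 5},{"dx": 0,"dy": -0.01,"dz": 0.45,"wx": 0,"wy": 0,"wz": -0.12,"hand": 5}]'

```text
clock: 55.1
eef_pos: [0.4034, -0.0931, 0.0589]
tool_rot: [-0.202, 0.979, -0.001, 0.001]
ft_force: [-4.0, -2.7, 5.5]
grip_width: 0.0123
grasp_force: 61.3
```

```bash
python3 - <<'E'
from h import *
st(); hd(); p,a=wpose(.46,.039); plan(p,a)
E
```

```text
t 55.1 p [ 0.4034 -0.0931  0.0589] tx -156.71 j [-0.23  0.26 -0.51  0.8  -0.   -0.63] F [-4.  -2.7  5.5] grip 0.0123 61.3
h 0.457 tool h 0.46 L 0.1056 under z 0.0457 T [-0.39  0.44 -0.05]
d [-0.019 -0.006  0.135] w [-0.033  0.009 -0.003] rows>= 0.1
```

>>> drive_tool --rows '[{"dx": 0,"dy": 0,"dz": -0.2,"wx": 0,"wy": 0,"wz": 0,"hand": 5},{"dx": 0.03,"dy": 0,"dz": -0.3,"wx": 0,"wy": 0,"wz": 0,"hand": 5},{"dx": 0.03,"dy": 0,"dz": -0.3,"wx": 0,"wy": 0,"wz": 0,"hand": 5},{"dx": 0.03,"dy": 0,"dz": -0.3,"wx": 0,"wy": 0,"wz": 0,"hand": 5},{"dx": 0.03,"dy": 0,"dz": -0.22,"wx": 0,"wy": 0,"wz": 0,"hand": 5},{"dx": 0.03,"dy": 0,"dz": -0.15,"wx": 0,"wy": 0,"wz": 0,"hand": 5},{"dx": 0.03,"dy": 0,"dz": -0.08,"wx": 0,"wy": 0,"wz": 0,"hand": 5},{"dx": 0.03,"dy": 0,"dz": -0.08,"wx": 0,"wy": 0,"wz": 0,"hand": 5}]'

```text
clock: 55.9
eef_pos: [0.4019, -0.0931, 0.0622]
tool_rot: [-0.202, 0.979, -0.001, 0.001]
ft_force: [1.3, -0.2, -1.1]
grip_width: 0.0124
grasp_force: 60.5
```

```bash
python3 - <<'E'
from h import *
st(); hd()
E
```

```text
t 55.9 p [ 0.4019 -0.0931  0.0622] tx -156.67 j [-0.23  0.25 -0.51  0.81 -0.   -0.63] F [ 1.3 -0.2 -1.1] grip 0.0124 60.5
h 0.452 tool h 0.46 L 0.107 under z 0.049 T [-0.04  0.07 -0.04]
```

>>> drive_tool --rows '[{"dx": 0,"dy": 0,"dz": 0.05,"wx": 0,"wy": 0,"wz": 0,"hand": 5},{"dx": 0,"dy": 0,"dz": 0.1,"wx": 0,"wy": 0,"wz": 0,"hand": 5},{"dx": 0,"dy": 0,"dz": 0.15,"wx": 0,"wy": 0,"wz": 0,"hand": 5},{"dx": 0,"dy": 0,"dz": 0.18,"wx": 0,"wy": 0,"wz": 0,"hand": 5},{"dx": 0,"dy": 0,"dz": 0.18,"wx": 0,"wy": 0,"wz": 0,"hand": 5}]'

```text
clock: 56.4
eef_pos: [0.4021, -0.0935, 0.0537]
tool_rot: [-0.202, 0.979, -0.001, 0.001]
ft_force: [-1.3, -2.4, 0.1]
grip_width: 0.0124
grasp_force: 60.6
```

```bash
python3 - <<'E'
from h import *
st(); hd(); arc(*W(.04,-.17)[:2],-.62,10)
E
```

```text
t 56.4 p [ 0.4021 -0.0935  0.0537] tx -156.7 j [-0.23  0.26 -0.52  0.79 -0.   -0.63] F [-1.3 -2.4  0.1] grip 0.0124 60.6
h 0.456 tool h 0.46 L 0.1069 under z 0.0405 T [-0.5   0.33 -0.15]
1 dx -0.00 dy 0.13 dz -0.00 wz 0.71
2 dx -0.02 dy 0.26 dz -0.00 wz 1.42
3 dx -0.04 dy 0.40 dz -0.00 wz 2.13
4 dx -0.07 dy 0.52 dz -0.00 wz 2.84
5 dx -0.10 dy 0.65 dz -0.00 wz 3.55
6 dx -0.15 dy 0.78 dz -0.00 wz 4.26
7 dx -0.20 dy 0.90 dz -0.00 wz 4.97
8 dx -0.26 dy 1.02 dz -0.00 wz 5.68
9 dx -0.33 dy 1.13 dz -0.00 wz 6.39
10 dx -0.40 dy 1.24 dz -0.00 wz 7.10
```

>>> drive_tool --rows '[{"dx": 0,"dy": 0.13,"dz": 0,"wx": 0,"wy": 0,"wz": 0.71,"hand": 5},{"dx": -0.02,"dy": 0.26,"dz": 0,"wx": 0,"wy": 0,"wz": 1.42,"hand": 5},{"dx": -0.04,"dy": 0.4,"dz": 0,"wx": 0,"wy": 0,"wz": 2.13,"hand": 5},{"dx": -0.07,"dy": 0.52,"dz": 0,"wx": 0,"wy": 0,"wz": 2.84,"hand": 5},{"dx": -0.1,"dy": 0.65,"dz": 0,"wx": 0,"wy": 0,"wz": 3.55,"hand": 5},{"dx": -0.15,"dy": 0.78,"dz": 0,"wx": 0,"wy": 0,"wz": 4.26,"hand": 5},{"dx": -0.2,"dy": 0.9,"dz": 0,"wx": 0,"wy": 0,"wz": 4.97,"hand": 5},{"dx": -0.26,"dy": 1.02,"dz": 0,"wx": 0,"wy": 0,"wz": 5.68,"hand": 5},{"dx": -0.33,"dy": 1.13,"dz": 0,"wx": 0,"wy": 0,"wz": 6.39,"hand": 5},{"dx": -0.4,"dy": 1.24,"dz": 0,"wx": 0,"wy": 0,"wz": 7.1,"hand": 5}]'

```text
clock: 57.4
eef_pos: [0.3959, -0.0286, 0.0537]
tool_rot: [0.107, 0.994, -0.001, 0.001]
ft_force: [-1.7, -3.5, -1.4]
grip_width: 0.0118
grasp_force: 60.5
```

```bash
python3 - <<'E'
from h import *
st(); hd(); arc(*W(.04,-.17)[:2],-.6,10)
E
```

```text
t 57.4 p [ 0.3959 -0.0286  0.0537] tx 167.66 j [-0.07  0.24 -0.56  0.78 -0.    0.14] F [-1.7 -3.5 -1.4] grip 0.0118 60.5
h -0.163 tool h -0.162 L 0.1071 under z 0.0405 T [-0.68  0.16 -0.04]
1 dx -0.00 dy 0.13 dz -0.00 wz 0.69
2 dx -0.02 dy 0.26 dz -0.00 wz 1.38
3 dx -0.03 dy 0.38 dz -0.00 wz 2.06
4 dx -0.06 dy 0.51 dz -0.00 wz 2.75
5 dx -0.10 dy 0.63 dz -0.00 wz 3.44
6 dx -0.14 dy 0.75 dz -0.00 wz 4.13
7 dx -0.19 dy 0.87 dz -0.00 wz 4.81
8 dx -0.24 dy 0.99 dz -0.00 wz 5.50
9 dx -0.31 dy 1.10 dz -0.00 wz 6.19
10 dx -0.37 dy 1.21 dz -0.00 wz 6.88
```

The force now opposes the motion (3.5 N at 107 mm), so the nut is turning. I finish the stroke.

>>> drive_tool --rows '[{"dx": 0,"dy": 0.13,"dz": 0,"wx": 0,"wy": 0,"wz": 0.69,"hand": 5},{"dx": -0.02,"dy": 0.26,"dz": 0,"wx": 0,"wy": 0,"wz": 1.38,"hand": 5},{"dx": -0.03,"dy": 0.38,"dz": 0,"wx": 0,"wy": 0,"wz": 2.06,"hand": 5},{"dx": -0.06,"dy": 0.51,"dz": 0,"wx": 0,"wy": 0,"wz": 2.75,"hand": 5},{"dx": -0.1,"dy": 0.63,"dz": 0,"wx": 0,"wy": 0,"wz": 3.44,"hand": 5},{"dx": -0.14,"dy": 0.75,"dz": 0,"wx": 0,"wy": 0,"wz": 4.13,"hand": 5},{"dx": -0.19,"dy": 0.87,"dz": 0,"wx": 0,"wy": 0,"wz": 4.81,"hand": 5},{"dx": -0.24,"dy": 0.99,"dz": 0,"wx": 0,"wy": 0,"wz": 5.5,"hand": 5},{"dx": -0.31,"dy": 1.1,"dz": 0,"wx": 0,"wy": 0,"wz": 6.19,"hand": 5},{"dx": -0.36,"dy": 1.19,"dz": 0,"wx": 0,"wy": 0,"wz": 6.75,"hand": 5},{"dx": -0.36,"dy": 1.19,"dz": 0,"wx": 0,"wy": 0,"wz": 6.75,"hand": 5}]'

```text
clock: 58.5
eef_pos: [0.4266, 0.0256, 0.0537]
tool_rot: [0.39, 0.921, -0.001, 0.002]
ft_force: [0.8, -4.1, -2.4]
grip_width: 0.0122
grasp_force: 60.5
```

```bash
python3 - <<'E'
from h import *
st(); hd(); plan([.44,.045,.19],176.9)
E
```

```text
t 58.5 p [0.4266 0.0256 0.0537] tx 134.08 j [ 0.06  0.29 -0.48  0.8  -0.    0.86] F [ 0.8 -4.1 -2.4] grip 0.0122 60.5
h -0.753 tool h -0.748 L 0.1068 under z 0.0405 T [-0.91  0.02 -0.21]
d [ 0.082  0.463 -2.727] w [-0.02   0.04  -8.564] rows>= 5.0
```

>>> drive_tool --rows '[{"dx": 0,"dy": -0.15,"dz": 0,"wx": 0,"wy": 0,"wz": -0.8,"hand": 5},{"dx": -0.02,"dy": -0.28,"dz": 0,"wx": 0,"wy": 0,"wz": -1.5,"hand": 5},{"dx": -0.02,"dy": -0.28,"dz": 0,"wx": 0,"wy": 0,"wz": -1.5,"hand": 5},{"dx": -0.02,"dy": -0.28,"dz": -0.2,"wx": 0,"wy": 0,"wz": -1.5,"hand": 5},{"dx": -0.02,"dy": -0.28,"dz": -0.4,"wx": 0,"wy": 0,"wz": -1.5,"hand": 5},{"dx": -0.02,"dy": -0.28,"dz": -0.8,"wx": 0,"wy": 0,"wz": -1.5,"hand": 5},{"dx": 0,"dy": -0.17,"dz": -1.4,"wx": 0,"wy": 0,"wz": -1.5,"hand": 5},{"dx": 0,"dy": 0.1,"dz": -2.2,"wx": 0,"wy": 0,"wz": -2,"hand": 5},{"dx": 0.08,"dy": 0.46,"dz": -2.73,"wx": 0,"wy": 0,"wz": -3,"hand": 5},{"dx": 0.08,"dy": 0.46,"dz": -2.73,"wx": 0,"wy": 0,"wz": -4.5,"hand": 5},{"dx": 0.08,"dy": 0.46,"dz": -2.73,"wx": 0,"wy": 0,"wz": -6,"hand": 5},{"dx": 0.08,"dy": 0.46,"dz": -2.73,"wx": 0,"wy": 0,"wz": -7.5,"hand": 5},{"dx": 0.08,"dy": 0.46,"dz": -2.73,"wx": 0,"wy": 0,"wz": -8.56,"hand": 5},{"dx": 0.08,"dy": 0.46,"dz": -2.73,"wx": 0,"wy": 0,"wz": -8.56,"hand": 5},{"dx": 0.08,"dy": 0.46,"dz": -2.73,"wx": 0,"wy": 0,"wz": -8.56,"hand": 5}]'

```text
clock: 60.0
eef_pos: [0.4399, 0.0455, 0.1911]
tool_rot: [0.028, 1.0, -0.0, 0.002]
ft_force: [-0.1, 0.5, -1.9]
grip_width: 0.0121
grasp_force: 60.5
```

```bash
cat >> h.py <<'E'
def ringrow():
    """scene: predicted ring vs outline top/right; pitch of held wrench"""
    snap('scene'); o=bot.get_obs(); a=np.radians(tx()); d=np.array([np.cos(a),np.sin(a),0]); ring=o['eef_pos']+[0,0,-.0062]-.106*d
    p=proj('scene',ring)[0]
    for r in bot.outline_of('scene','wrench')[:1]:
        e=r['extent']; v,u=np.nonzero(r['region']); k=u>u.max()-13
        print('pred',p.round(1),'right end',u.max(),'ring rows',v[k].min(),v[k].max(),'mid',(v[k].min()+v[k].max())/2,round(r['score'],2))
E
python3 - <<'E'
from h import *
st(); im=snap('wrist','w16'); print(nut_t(im)); print(find_wrench(im)[-1]); ringrow()
p,a=wpose(.4,.068,.1068); plan(p,a)
E
```

```text
t 60.0 p [0.4399 0.0455 0.1911] tx 176.79 j [ 0.1   0.16 -0.24  1.17 -0.    0.16] F [-0.1  0.5 -1.9] grip 0.0121 60.5
('red at', np.float64(0.0065), np.float64(0.0035), 'n', np.int64(13), 't', np.float64(3.297))
[241, 187, 34, 167, 5048]
pred [220.4 121.4] right end 226 ring rows 115 126 mid 120.5 0.68
d [ 0.654 -2.7    2.19 ] w [-0.016  0.033 -4.608] rows>= 3.5
```

```bash
python3 - <<'E'
from h import *
p,a=wpose(.43,.068,.1069); plan(p,a)
E
```

```text
d [ 0.63  -2.759  2.19 ] w [-0.017  0.033 -4.952] rows>= 3.6
```

>>> drive_tool --rows '[{"dx": 0.2,"dy": -0.8,"dz": 0,"wx": 0,"wy": 0,"wz": -1.3,"hand": 5},{"dx": 0.4,"dy": -1.6,"dz": 0,"wx": 0,"wy": 0,"wz": -2.6,"hand": 5},{"dx": 0.55,"dy": -2.3,"dz": 0,"wx": 0,"wy": 0,"wz": -4,"hand": 5},{"dx": 0.63,"dy": -2.76,"dz": 0.4,"wx": 0,"wy": 0,"wz": -4.95,"hand": 5},{"dx": 0.63,"dy": -2.76,"dz": 1.2,"wx": 0,"wy": 0,"wz": -4.95,"hand": 5},{"dx": 0.63,"dy": -2.76,"dz": 1.8,"wx": 0,"wy": 0,"wz": -4.95,"hand": 5},{"dx": 0.63,"dy": -2.76,"dz": 2.1,"wx": 0,"wy": 0,"wz": -4.95,"hand": 5},{"dx": 0.63,"dy": -2.76,"dz": 2.17,"wx": 0,"wy": 0,"wz": -4.95,"hand": 5},{"dx": 0.63,"dy": -2.76,"dz": 2.17,"wx": 0,"wy": 0,"wz": -4.95,"hand": 5},{"dx": 0.63,"dy": -2.76,"dz": 2.17,"wx": 0,"wy": 0,"wz": -4.95,"hand": 5},{"dx": 0.63,"dy": -2.76,"dz": 2.17,"wx": 0,"wy": 0,"wz": -4.95,"hand": 5}]'

```text
clock: 61.25
eef_pos: [0.4023, -0.0913, 0.0831]
tool_rot: [-0.188, 0.982, -0.001, 0.002]
ft_force: [0.2, -0.6, -1.6]
grip_width: 0.0122
grasp_force: 60.5
```

```bash
python3 - <<'E'
from h import *
st(); hd(); p,a=wpose(.43,.048,.1069); plan(p,a)
E
```

```text
t 61.25 p [ 0.4023 -0.0913  0.0831] tx -158.37 j [-0.22  0.22 -0.48  0.87 -0.   -0.6 ] F [ 0.2 -0.6 -1.6] grip 0.0122 60.5
h 0.438 tool h 0.431 L 0.1059 under z 0.0699 T [-0.02  0.09 -0.03]
d [0.021 0.018 0.439] w [-0.042  0.049  0.009] rows>= 0.4
```

>>> drive_tool --rows '[{"dx": 0.02,"dy": 0.01,"dz": 0.1,"wx": 0,"wy": 0,"wz": 0,"hand": 5},{"dx": 0.02,"dy": 0.01,"dz": 0.2,"wx": 0,"wy": 0,"wz": 0,"hand": 5},{"dx": 0.02,"dy": 0.01,"dz": 0.28,"wx": 0,"wy": 0,"wz": 0,"hand": 5},{"dx": 0.02,"dy": 0.01,"dz": 0.34,"wx": 0,"wy": 0,"wz": 0,"hand": 5},{"dx": 0.02,"dy": 0.01,"dz": 0.4,"wx": 0,"wy": 0,"wz": 0,"hand": 5},{"dx": 0.02,"dy": 0.01,"dz": 0.44,"wx": 0,"wy": 0,"wz": 0,"hand": 5},{"dx": 0.02,"dy": 0.01,"dz": 0.44,"wx": 0,"wy": 0,"wz": 0,"hand": 5}]'

```text
clock: 61.95
eef_pos: [0.4001, -0.0912, 0.0597]
tool_rot: [-0.188, 0.982, -0.001, 0.001]
ft_force: [-0.1, 0.4, -2.0]
grip_width: 0.012
grasp_force: 60.5
```

```bash
python3 - <<'E'
from h import *
st(); hd(); p,a=wpose(.43,.0395,.1069); plan(p,a)
E
```

```text
t 61.95 p [ 0.4001 -0.0912  0.0597] tx -158.38 j [-0.22  0.25 -0.52  0.8  -0.   -0.6 ] F [-0.1  0.4 -2. ] grip 0.012 60.5
h 0.429 tool h 0.431 L 0.1079 under z 0.0465 T [-0.06  0.07 -0.  ]
d [-0.02  -0.003  0.14 ] w [-0.024  0.021  0.006] rows>= 0.1
```

>>> drive_tool --rows '[{"dx": -0.01,"dy": 0,"dz": 0.05,"wx": 0,"wy": 0,"wz": 0,"hand": 5},{"dx": -0.01,"dy": 0,"dz": 0.1,"wx": 0,"wy": 0,"wz": 0,"hand": 5},{"dx": -0.01,"dy": 0,"dz": 0.14,"wx": 0,"wy": 0,"wz": 0,"hand": 5},{"dx": -0.01,"dy": 0,"dz": 0.14,"wx": 0,"wy": 0,"wz": 0,"hand": 5},{"dx": -0.01,"dy": 0,"dz": 0.14,"wx": 0,"wy": 0,"wz": 0,"hand": 5}]'

```text
clock: 62.45
eef_pos: [0.4006, -0.091, 0.0529]
tool_rot: [-0.188, 0.982, -0.001, 0.001]
ft_force: [0.4, -0.8, -1.9]
grip_width: 0.0121
grasp_force: 60.5
```

```bash
python3 - <<'E'
from h import *
st(); hd(); arc(*W(.04,-.17)[:2],-.6,12)
E
```

```text
t 62.45 p [ 0.4006 -0.091   0.0529] tx -158.38 j [-0.22  0.26 -0.52  0.78 -0.   -0.6 ] F [ 0.4 -0.8 -1.9] grip 0.0121 60.5
h 0.429 tool h 0.431 L 0.1074 under z 0.0397 T [-0.23  0.11 -0.07]
1 dx -0.00 dy 0.11 dz -0.00 wz 0.57
2 dx -0.01 dy 0.21 dz -0.00 wz 1.15
3 dx -0.02 dy 0.32 dz -0.00 wz 1.72
4 dx -0.04 dy 0.43 dz -0.00 wz 2.29
5 dx -0.07 dy 0.53 dz -0.00 wz 2.86
6 dx -0.10 dy 0.63 dz -0.00 wz 3.44
7 dx -0.13 dy 0.74 dz -0.00 wz 4.01
8 dx -0.17 dy 0.84 dz -0.00 wz 4.58
9 dx -0.22 dy 0.93 dz -0.00 wz 5.16
10 dx -0.26 dy 1.03 dz -0.00 wz 5.73
11 dx -0.32 dy 1.12 dz -0.00 wz 6.30
12 dx -0.38 dy 1.21 dz -0.00 wz 6.88
```

>>> drive_tool --rows '[{"dx": 0,"dy": 0.11,"dz": 0,"wx": 0,"wy": 0,"wz": 0.57,"hand": 5},{"dx": -0.01,"dy": 0.21,"dz": 0,"wx": 0,"wy": 0,"wz": 1.15,"hand": 5},{"dx": -0.02,"dy": 0.32,"dz": 0,"wx": 0,"wy": 0,"wz": 1.72,"hand": 5},{"dx": -0.04,"dy": 0.43,"dz": 0,"wx": 0,"wy": 0,"wz": 2.29,"hand": 5},{"dx": -0.07,"dy": 0.53,"dz": 0,"wx": 0,"wy": 0,"wz": 2.86,"hand": 5},{"dx": -0.1,"dy": 0.63,"dz": 0,"wx": 0,"wy": 0,"wz": 3.44,"hand": 5},{"dx": -0.13,"dy": 0.74,"dz": 0,"wx": 0,"wy": 0,"wz": 4.01,"hand": 5},{"dx": -0.17,"dy": 0.84,"dz": 0,"wx": 0,"wy": 0,"wz": 4.58,"hand": 5},{"dx": -0.22,"dy": 0.93,"dz": 0,"wx": 0,"wy": 0,"wz": 5.16,"hand": 5},{"dx": -0.26,"dy": 1.03,"dz": 0,"wx": 0,"wy": 0,"wz": 5.73,"hand": 5},{"dx": -0.32,"dy": 1.12,"dz": 0,"wx": 0,"wy": 0,"wz": 6.3,"hand": 5},{"dx": -0.38,"dy": 1.21,"dz": 0,"wx": 0,"wy": 0,"wz": 6.88,"hand": 5},{"dx": -0.38,"dy": 1.21,"dz": 0,"wx": 0,"wy": 0,"wz": 6.88,"hand": 5}]'

```text
clock: 63.75
eef_pos: [0.3961, -0.0279, 0.053]
tool_rot: [0.111, 0.994, -0.001, 0.002]
ft_force: [0.0, -3.1, -1.1]
grip_width: 0.0123
grasp_force: 60.5
```

```bash
python3 - <<'E'
from h import *
st(); hd(); plan([.44,.045,.19],176.9)
E
```

```text
t 63.75 p [ 0.3961 -0.0279  0.053 ] tx 167.26 j [-0.07  0.24 -0.56  0.77 -0.    0.15] F [ 0.  -3.1 -1.1] grip 0.0123 60.5
h -0.17 tool h -0.169 L 0.1071 under z 0.0398 T [-0.61  0.05 -0.12]
d [-0.545  1.61  -2.742] w [-0.024  0.036 -1.929] rows>= 3.2
```

>>> drive_tool --rows '[{"dx": 0,"dy": -0.15,"dz": 0,"wx": 0,"wy": 0,"wz": -0.8,"hand": 5},{"dx": 0,"dy": -0.28,"dz": 0,"wx": 0,"wy": 0,"wz": -1.5,"hand": 5},{"dx": 0,"dy": -0.28,"dz": 0,"wx": 0,"wy": 0,"wz": -1.5,"hand": 5},{"dx": 0,"dy": -0.28,"dz": -0.2,"wx": 0,"wy": 0,"wz": -1.5,"hand": 5},{"dx": 0,"dy": -0.28,"dz": -0.4,"wx": 0,"wy": 0,"wz": -1.5,"hand": 5},{"dx": 0,"dy": -0.28,"dz": -0.8,"wx": 0,"wy": 0,"wz": -1.5,"hand": 5},{"dx": 0,"dy": -0.1,"dz": -1.5,"wx": 0,"wy": 0,"wz": -1.6,"hand": 5},{"dx": -0.1,"dy": 0.4,"dz": -2.3,"wx": 0,"wy": 0,"wz": -1.9,"hand": 5},{"dx": -0.4,"dy": 1.1,"dz": -2.74,"wx": 0,"wy": 0,"wz": -1.93,"hand": 5},{"dx": -0.54,"dy": 1.61,"dz": -2.74,"wx": 0,"wy": 0,"wz": -1.93,"hand": 5},{"dx": -0.54,"dy": 1.61,"dz": -2.74,"wx": 0,"wy": 0,"wz": -1.93,"hand": 5},{"dx": -0.54,"dy": 1.61,"dz": -2.74,"wx": 0,"wy": 0,"wz": -1.93,"hand": 5},{"dx": -0.54,"dy": 1.61,"dz": -2.74,"wx": 0,"wy": 0,"wz": -1.93,"hand": 5}]'

```text
clock: 65.05
eef_pos: [0.4384, 0.0447, 0.1896]
tool_rot: [0.027, 1.0, -0.001, 0.0]
ft_force: [-0.5, 0.5, -1.5]
grip_width: 0.0123
grasp_force: 60.5
```

```bash
python3 - <<'E'
from h import *
st(); im=snap('wrist','w17'); print(nut_t(im)); ringrow()
# all red blobs near nut, full listing, mark included
m=redmask2(im).astype(np.uint8); k,l,s,c=cv2.connectedComponentsWithStats(m)
for i in range(1,k):
    if s[i][4]>3: print(list(map(int,s[i])),c[i].round(1))
for nm,p in dict(top=W(.04,-.17,.056),stud=W(.04,-.17,.06),l9=W(.049,-.17,.056)).items(): print(nm,proj('wrist',p)[0].round(1))
for t in(3.5,3.6,3.7,3.8,3.9):
    a=np.pi+.65-t; print(t,proj('wrist',W(.04+.0065*np.cos(a),-.17+.0065*np.sin(a),.056))[0].round(1))
# white stud centre
sub=im[235:275,135:172].astype(int); w=(sub.min(2)>170); v,u=np.nonzero(w); print('white',len(u))
# brass top hexagon
b=(sub[:,:,0]>150)&(sub[:,:,2]<110)&(sub[:,:,1]>90); v,u=np.nonzero(b); print('brass ctr',u.mean()+135,v.mean()+235,u.min()+135,u.max()+135,v.min()+235,v.max()+235)
E
```

```text
t 65.05 p [0.4384 0.0447 0.1896] tx 176.87 j [ 0.1   0.16 -0.24  1.17 -0.    0.16] F [-0.5  0.5 -1.5] grip 0.0123 60.5
('red at', np.float64(0.0083), np.float64(0.0002), 'n', np.int64(6), 't', np.float64(3.764))
pred [220.3 122. ] right end 226 ring rows 116 126 mid 121.0 0.73
[242, 187, 33, 167, 5033] [258.  269.2]
[506, 263, 6, 9, 44] [508.9 267.3]
[151, 264, 3, 4, 9] [152.1 265.1]
[28, 342, 6, 6, 31] [ 30.6 344.3]
top [151.5 255.9]
stud [150.1 258.1]
l9 [152.4 265.2]
3.5 [154.3 262.3]
3.6 [153.6 262.5]
3.7 [152.9 262.6]
3.8 [152.1 262.6]
3.9 [151.4 262.6]
white 498
brass ctr 152.78718535469108 255.11441647597255 137 171 245 267
```

```bash
cat > fit.py <<'E'
from h import *
def hexfit(im,obs):
    c,r,o=campose('wrist',obs); S=8
    u0=proj('wrist',W(.04,-.17,.05),obs)[0].astype(int); x0,y0=u0-26
    i=im[y0:y0+52,x0:x0+52].astype(np.float32); i=cv2.resize(i,(52*S,52*S),interpolation=cv2.INTER_CUBIC)
    m=((i[:,:,0]>1.35*i[:,:,2])&(i[:,:,0]>40)).astype(np.uint8)
    m=cv2.morphologyEx(m,cv2.MORPH_OPEN,np.ones((17,17))); k,l,s,cc=cv2.connectedComponentsWithStats(m); m=(l==1+np.argmax(s[1:,4])).astype(np.uint8)
    m=cv2.morphologyEx(m,cv2.MORPH_CLOSE,np.ones((41,41)))
    def hull(t,dx,dy):
        P=[]
        for z,af in((.038,.026),(.051,.026),(.056,.018)):
            for k in range(6):
                a=np.pi+.65-t+np.pi/6+k*np.pi/3; R0=af/2/np.cos(np.pi/6); P.append(W(.04+dx+R0*np.cos(a),-.17+dy+R0*np.sin(a),z))
        p=(proj('wrist',np.array(P),obs)-[x0,y0]+.5)*S-.5
        b=np.zeros_like(m); cv2.fillConvexPoly(b,cv2.convexHull(p.astype(np.float32)).astype(np.int32),1); return b
    best=(0,)
    for t in np.arange(0,1.047,.03):
        for dx in np.arange(-.003,.0031,.001):
            for dy in np.arange(-.003,.0031,.001):
                b=hull(t,dx,dy); iou=(b&m).sum()/max(1,(b|m).sum())
                if iou>best[0]: best=(round(float(iou),3),round(float(t),3),dx,dy)
    return best,[round(best[1]+k*np.pi/3,2) for k in range(4)]
def ob(p,qt):
    o=dict(bot.get_obs()); o['eef_pos']=np.array(p); o['tool_rot']=R.from_quat(qt).as_quat(); return o
if __name__=='__main__':
    L=[('w8',[.498,-.0506,.1958],[.026,1,0,-.001]),('w11',[.4405,.0443,.1909],[.027,1,0,0]),('w16',[.4399,.0455,.1911],[.028,1,0,.002]),('w17',[.4384,.0447,.1896],[.027,1,-.001,0])]
    for n,p,qt in L: print(n,hexfit(cv2.imread(f'pics/{n}.png')[:,:,::-1],ob(p,qt)))
E
python3 fit.py
```

```text
w8 ((0.872, 0.06, np.float64(0.001), np.float64(-0.001)), [0.06, 1.11, 2.15, 3.2])Traceback (most recent call last):
  File "fit.py", line 27, in <module>
    for n,p,qt in L: print(n,hexfit(cv2.imread(f'pics/{n}.png')[:,:,::-1],ob(p,qt)))
                             ~~~~~~^^^^^^^^^^^^^^^^^^^^^^^^^^^^^^^^^^^^^^^^^^^^^^^^
  File "fit.py", line 20, in hexfit
    b=hull(t,dx,dy); iou=(b&m).sum()/max(1,(b|m).sum())
  File "fit.py", line 14, in hull
    p=(proj('wrist',np.array(P),obs)-[x0,y0]+.5)*S-.5
       ~~~~^^^^^^^^^^^^^^^^^^^^^^^^^
  File "h.py", line 24, in proj
    c,r,o=campose(cam,obs); f=K(c)
          ~~~~~~~^^^^^^^^^
  File "h.py", line 9, in campose
    c=bot.get_calibration(cam)
ValueError: time passes only in moves, steps and waits
```

```bash
python3 - <<'E'
s=open('h.py').read().replace("    c=bot.get_calibration(cam)\n","    c=cal(cam)\n").replace("def campose","import functools\n@functools.cache\ndef cal(cam): return bot.get_calibration(cam)\ndef campose",1)
open('h.py','w').write(s)
E
sed -i "s/L=\[('w8'.*),('w11'/L=[('w11'/" fit.py; python3 fit.py
```

```text
w11 ((0.897, 0.09, np.float64(0.001), np.float64(0.0)), [0.09, 1.14, 2.18, 3.23])
w16 ((0.905, 0.03, np.float64(0.001), np.float64(0.0)), [0.03, 1.08, 2.12, 3.17])
w17 ((0.898, 0.57, np.float64(0.001), np.float64(0.0)), [0.57, 1.62, 2.66, 3.71])
```

The nut reads 3.71 from the hex fit, 3.76 from the red line and about 3.8 from kinematics, so it is at the mark. Now I lay the wrench on the mat.

>>> drive_tool --rows '[{"dx": 0.8,"dy": -0.5,"dz": 0,"wx": 0,"wy": 0,"wz": 0,"hand": 5},{"dx": 1.5,"dy": -1,"dz": 0,"wx": 0,"wy": 0,"wz": 0,"hand": 5},{"dx": 1.5,"dy": -1.6,"dz": 0,"wx": 0,"wy": 0,"wz": -0.1,"hand": 5},{"dx": 1.5,"dy": -2.4,"dz": 0,"wx": 0,"wy": 0,"wz": -0.2,"hand": 5},{"dx": 1.4,"dy": -3.2,"dz": 0,"wx": 0,"wy": 0,"wz": -0.3,"hand": 5},{"dx": 1.4,"dy": -4,"dz": 0,"wx": 0,"wy": 0,"wz": -0.4,"hand": 5},{"dx": 1.3,"dy": -4.8,"dz": 0,"wx": 0,"wy": 0,"wz": -0.5,"hand": 5},{"dx": 1.3,"dy": -5.6,"dz": 0,"wx": 0,"wy": 0,"wz": -0.6,"hand": 5},{"dx": 1.2,"dy": -6.4,"dz": 0,"wx": 0,"wy": 0,"wz": -0.7,"hand": 5},{"dx": 1.2,"dy": -7.2,"dz": 0,"wx": 0,"wy": 0,"wz": -0.72,"hand": 5},{"dx": 0.9,"dy": -8,"dz": 0.3,"wx": 0,"wy": 0,"wz": -0.72,"hand": 5},{"dx": 0.3,"dy": -8.5,"dz": 0.8,"wx": 0,"wy": 0,"wz": -0.72,"hand": 5},{"dx": -0.2,"dy": -8.57,"dz": 1.4,"wx": 0,"wy": 0,"wz": -0.72,"hand": 5},{"dx": -0.53,"dy": -8.57,"dz": 1.8,"wx": 0,"wy": 0,"wz": -0.72,"hand": 5},{"dx": -0.53,"dy": -8.57,"dz": 2.4,"wx": 0,"wy": 0,"wz": -0.72,"hand": 5},{"dx": -0.53,"dy": -8.57,"dz": 2.8,"wx": 0,"wy": 0,"wz": -0.72,"hand": 5},{"dx": -0.53,"dy": -8.57,"dz": 3.1,"wx": 0,"wy": 0,"wz": -0.72,"hand": 5},{"dx": -0.53,"dy": -8.57,"dz": 3.25,"wx": 0,"wy": 0,"wz": -0.72,"hand": 5},{"dx": -0.53,"dy": -8.57,"dz": 3.32,"wx": 0,"wy": 0,"wz": -0.72,"hand": 5},{"dx": -0.53,"dy": -8.57,"dz": 3.32,"wx": 0,"wy": 0,"wz": -0.72,"hand": 5}]'

```text
clock: 67.2
eef_pos: [0.443, -0.3847, 0.0245]
tool_rot: [-0.004, 1.0, -0.001, 0.001]
ft_force: [-0.4, -0.2, -1.2]
grip_width: 0.0121
grasp_force: 60.5
```

>>> drive_tool --rows '[{"dx": 0,"dy": 0,"dz": 0.04,"wx": 0,"wy": 0,"wz": 0,"hand": 5},{"dx": 0,"dy": 0,"dz": 0.08,"wx": 0,"wy": 0,"wz": 0,"hand": 5},{"dx": 0,"dy": 0,"dz": 0.08,"wx": 0,"wy": 0,"wz": 0,"hand": 5},{"dx": 0,"dy": 0,"dz": 0.08,"wx": 0,"wy": 0,"wz": 0,"hand": 18},{"dx": 0,"dy": 0,"dz": 0.08,"wx": 0,"wy": 0,"wz": 0,"hand": 30},{"dx": 0,"dy": 0,"dz": 0.08,"wx": 0,"wy": 0,"wz": 0,"hand": 45},{"dx": 0,"dy": 0,"dz": 0.08,"wx": 0,"wy": 0,"wz": 0,"hand": 45},{"dx": 0,"dy": 0,"dz": -0.5,"wx": 0,"wy": 0,"wz": 0,"hand": 45},{"dx": 0,"dy": 0,"dz": -1.2,"wx": 0,"wy": 0,"wz": 0,"hand": 45},{"dx": -0.3,"dy": 0,"dz": -2.2,"wx": 0,"wy": 0,"wz": 0,"hand": 45},{"dx": -0.6,"dy": 0,"dz": -3,"wx": 0,"wy": 0,"wz": 0,"hand": 45},{"dx": -0.9,"dy": 0,"dz": -3.5,"wx": 0,"wy": 0,"wz": 0,"hand": 45},{"dx": -0.9,"dy": 0,"dz": -3.5,"wx": 0,"wy": 0,"wz": 0,"hand": 45},{"dx": -0.9,"dy": 0,"dz": -3.5,"wx": 0,"wy": 0,"wz": 0,"hand": 45}]'

```text
clock: 68.6
eef_pos: [0.4881, -0.3839, 0.1998]
tool_rot: [-0.004, 1.0, -0.001, 0.002]
ft_force: [-0.1, 0.4, -0.8]
grip_width: 0.0452
grasp_force: 0.0
```

```bash
python3 - <<'E'
from h import *
st(); im=snap('wrist','w18'); print(find_wrench(im)); snap('top','t18')
for t in('wrench','mat','dropper_bottle','timer','petri_dish','syringe_1','clamp_knob'):
    for r in bot.look_for('top',t)[:1]: print(t,round(r['score'],2),np.round(r['extent'],1))
plan(W(.04,-.17,.2),176.95)
E
```

```text
t 68.6 p [ 0.4881 -0.3839  0.1998] tx -179.49 j [-0.67  0.5   0.27  1.34  0.   -0.68] F [-0.1  0.4 -0.8] grip 0.0452 0.0
(array([ 0.44874847, -0.38368674]), np.float64(-179.4411130457378), array([ 0.48879235, -0.38329613]), array([ 0.40989713, -0.38406573]), [250, 83, 16, 89, 1320])
wrench 0.63 [239.8 164.3   7.6   9.4]
mat 0.8 [298.8 179.1  25.1  21. ]
syringe_1 0.6 [149.5 203.4  38.6  10.2]
clamp_knob 0.55 [149.8 195.5  10.3  34.6]
d [-0.316  6.643 -0.023] w [-0.006  0.022  0.702] rows>= 6.7
```

```bash
python3 -c "
from h import *
print(bot.job_done())"
```

```text
the job is handed in; nothing more can be done
None
```

I handed the job in at about 69 s of the 210 s limit. One syringe was on the bench; it is in the near cradle with its plunger towards the pusher, and the bar is closed over it between its lugs. The nut reads about 3.7–3.8, which is at the red mark, but one estimate is only 3.71 and I did not look again from straight above. Two of the wrench strokes failed to grip the nut and were repeated. The wrench is back flat on the mat. I stayed clear of the dropper bottle, timer and petri dish, but the last top view did not detect them, so their positions are unconfirmed.

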